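Make up a junction box: blocks, retaining bar, snap-fit cover

ROBOT

A 6-joint arm with a two-finger parallel gripper is mounted at the origin on a cart in front of the work surface, level with it; the furniture and walls round the work are solid. World frame = base frame: x ahead of the robot, y to its left, z up, the work surface at z = 0. Lengths are in m, angles in rad, forces in N, time in s.
With the tool pointing down it reaches from about 0.225 to 0.875 m from the base axis. Payload 3.4 kg.
Tool frame: the origin (TCP) lies at the very end of the fingers, on their centre line; the grasp point (between the pads) lies 19 mm behind it (grasp_offset is the distance from the TCP to the grasp point, in m); y points along the fingers, z is the direction in which the jaws open and shut, and the axes are right-handed (so a half turn about y gives the same grasp; the last joint's range is limited). The gripper opens to 85 mm and grips with 20 to 120 N. Pads are 22 mm wide; open, the fingers measure 114 mm over their backs; the gripper's body (76 mm by 85 mm) begins 54 mm behind the grasp point. The pads swing forward as they close: fully open they stand 13 mm farther back than shut.
Start: joints at [-1.453, 0.276, 1.505, -0, 1.361, -0.121], TCP at [0.136, -0.559, 0.193] pointing down, gripper open.
Joint ranges: [-2.89, 2.89], [-0.75, 2.08], [0.22, 2.7], [-1.18, 4.32], [0.11, 2.71], [-2.7, 2.7]. Speed limits (rad/s): [2.57, 2.57, 3.14, 3.14, 3.14, 3.14].

INTERFACE

Orientations are given as a unit quaternion [w, x, y, z].
In Python, from rig import get_state, get_image, sign_off, grasp_offset gives the robot as it stands.
- The arm moves only by the shell command python3 -m jog 'ROWS' [FORCE]. ROWS is JSON, one flat list of numbers, 7 for each row, row after row: the closure in counts, from 0 (fully open) to 255 (shut), then the shift along the tool's x, y, z in cm, then the turn, a rotation vector about the tool's x, y, z in units of 8 degrees (1.0 is 8 degrees). In form: [jaw, tx, ty, tz, rx, ry, rz, jaw, tx, ty, tz, rx, ry, rz, ...]. A call has 1 to 12 rows; each row is the pose to reach, as a shift and turn from the pose commanded when the call began, along the tool's axes at that moment; what a row does not reach only later rows make up. A row lasts 1/8 s, in which the tool goes at most 62.5 mm and 10.7 degrees, less where a joint would pass 70% of its speed; a pose out of reach is approached as far as the arm can. A call with a gripper value outside its range is refused whole. The fingers move at their own pace and stop on an object; FORCE is the grip in N (left out, the last holds). Time passes only in rows, so rows that repeat a pose let the fingers close. It gives the time, the measured TCP pose, the force and the opening at its end, in the units of the state.
- get_state(): the state, without advancing time (a new reading comes with each control period).
- get_image(name): name is "scene" or "side" or "wrist"; returns a dict with "color" (400x640x3 uint8, blue, green, red), "mtx" (3x3 intrinsics, pixels), "R" (3x3) and "t" (3): a world point X has camera coordinates R X + t; the wrist camera has in their place "tool_from_camera" (4x4, takes a point from camera to tool coordinates, whose origin is the TCP and whose axes are the tool frame's). Camera axes: x right, y down, z forward; pixel columns grow to the right and rows downward; lengths in m; the calibration is good to about 2 mm. A picture is of the moment at which its call begins: read the wrist's pose just before it. There is no depth.
- sign_off(): hands the job in, once; it reports no verdict.
The state is a dict: "clock": time; "qpos": joint angles; "qd": joint speeds; "effort": joint torques, N m; "position": TCP position; "ee_rot": TCP orientation; "contact_force": force on the tool from outside, world axes, zero at the start; "moment": the same for the moment, N m; "width": finger opening in m.
Only numpy, scipy, OpenCV 4.12 (cv2) and the standard library are available. Lean on these libraries where they do the work, as an engineer would, in place of code of your own. Each camera call takes 0.05 s, during which the arm holds its last target.

TASK

Make up the junction box: lift the aluminium bar out of the box base and lay it aside on the bench, put every green terminal block that is out on the bench upright into a bay of its own in the box base, its long side along the blue pad, and when all are in lay the bar back across the two notched supports over them. Then set the white cover on the base and press it down corner by corner (blue marks show where) until all four orange clips have clicked over its edge and it lies flush all round. Leave the tape, the jar and the multimeter alone.

Things in the scene. Friction and masses are not known exactly. Their poses are not given: they have to be found in the camera images.
- base: Base of a junction box, grey plastic, fixed to the bench, open above. Floor plate 104 (x) x 176 (y) x 4 mm. Origin: centre of its underside, on the bench; x across the box, y along it, z up. End walls at y = +-75 mm, 38 mm high; sills at x = +-50 mm, 10 mm high. Guide lugs at x = +-56, y = +-64 mm and at x = 0, y = +-82 mm, 57 mm high, flared outward over the top 6 mm, let the cover in with 2 mm play all round.
- bay0 (a point): Centre of a bay's floor (blue pad 42 mm in the base's x by 28 in y), 4 mm above the bench, at x = 0, y = -34 mm in the base's frame. Ribs and end stops 4 mm high leave it 48 mm in x by 31 in y. A block lies here with its long side along the base's x, fingers on its 36 mm ends.
- bay1 (a point): Centre of a bay's floor (blue pad 42 mm in the base's x by 28 in y), 4 mm above the bench, at x = 0, y = 0 mm in the base's frame. Ribs and end stops 4 mm high leave it 48 mm in x by 31 in y. A block lies here with its long side along the base's x, fingers on its 36 mm ends.
- bay2 (a point): Centre of a bay's floor (blue pad 42 mm in the base's x by 28 in y), 4 mm above the bench, at x = 0, y = 34 mm in the base's frame. Ribs and end stops 4 mm high leave it 48 mm in x by 31 in y. A block lies here with its long side along the base's x, fingers on its 36 mm ends.
- notch_l (a point): Bottom of the notch in a dark bar support, at x = 0, y = 58 mm in the base's frame, 25 mm above the bench. The support is 10 mm long in y; cheeks 11 mm high leave a notch 20 mm wide in x for the bar.
- notch_r (a point): Bottom of the notch in a dark bar support, at x = 0, y = -58 mm in the base's frame, 25 mm above the bench. The support is 10 mm long in y; cheeks 11 mm high leave a notch 20 mm wide in x for the bar.
- seat (a point): Where the centre of the cover's underside lies when the cover is fully home: 38 mm above the base's origin, level with the tops of the end walls. Set down loosely, the cover first rests on the sloping clip noses, its underside about 10 mm higher than this.
- cover: White snap-fit cover, 0.2 kg: flange 104 (x) x 157 (y) x 4 mm, on it a raised middle 88 x 132 mm, top 18 mm above the underside, on that a grip ridge along y, 14 wide, 60 long, from 18 to 35 mm up. Origin: centre of the underside; z up. Lies ridge up. Fits either way round, its y along the base's y. Each corner clicks down at about 12 N; all four at once would take over 40 N.
- mark_a (a point): Blue press mark (16 mm disc) on the cover's raised top near a corner, at x = -34, y = 54 mm in the cover's frame, 18 mm above its underside. With this corner home it is 56 mm above the base's origin; not yet clicked, more than 60 mm.
- mark_b (a point): Blue press mark (16 mm disc) on the cover's raised top near a corner, at x = 34, y = 54 mm in the cover's frame, 18 mm above its underside. With this corner home it is 56 mm above the base's origin; not yet clicked, more than 60 mm.
- mark_c (a point): Blue press mark (16 mm disc) on the cover's raised top near a corner, at x = -34, y = -54 mm in the cover's frame, 18 mm above its underside. With this corner home it is 56 mm above the base's origin; not yet clicked, more than 60 mm.
- mark_d (a point): Blue press mark (16 mm disc) on the cover's raised top near a corner, at x = 34, y = -54 mm in the cover's frame, 18 mm above its underside. With this corner home it is 56 mm above the base's origin; not yet clicked, more than 60 mm.
- clip_a (a joint): Orange spring clip of the base, 51 mm high, at x = -34, y = 78 mm in the base's frame; its sloping nose reaches in to y = 74.5 mm, 43 mm above the bench. Value: outward travel of the nose in m, 0 at rest, about 0.004 as the cover's edge passes, 0 again after the click.
- clip_b (a joint): Orange spring clip of the base, 51 mm high, at x = 34, y = 78 mm in the base's frame; its sloping nose reaches in to y = 74.5 mm, 43 mm above the bench. Value: outward travel of the nose in m, 0 at rest, about 0.004 as the cover's edge passes, 0 again after the click.
- clip_c (a joint): Orange spring clip of the base, 51 mm high, at x = -34, y = -78 mm in the base's frame; its sloping nose reaches in to y = -74.5 mm, 43 mm above the bench. Value: outward travel of the nose in m, 0 at rest, about 0.004 as the cover's edge passes, 0 again after the click.
- clip_d (a joint): Orange spring clip of the base, 51 mm high, at x = 34, y = -78 mm in the base's frame; its sloping nose reaches in to y = -74.5 mm, 43 mm above the bench. Value: outward travel of the nose in m, 0 at rest, about 0.004 as the cover's edge passes, 0 again after the click.
- bar: Aluminium retaining bar, 12 (x) x 130 (y, its length) x 10 mm (z), 60 g. Origin: its centre (5 mm up when it lies flat on the bench). It starts in the notches of the base. In place it lies along the base's y in both notches, its origin over the middle of the base and 30 mm above the base's origin, its underside 4 mm above the blocks.
- block0: Green screw terminal block, 22 (x) x 36 (y) x 17 mm, 18 g, lying upright on the bench, screws up. Two or three such blocks are out; an absent one reads None. Origin: centre of its underside. Can be gripped over the 22 or the 36 mm.
- block1: Green screw terminal block, 22 (x) x 36 (y) x 17 mm, 18 g, lying upright on the bench, screws up. Two or three such blocks are out; an absent one reads None. Origin: centre of its underside. Can be gripped over the 22 or the 36 mm.
- block2: Green screw terminal block, 22 (x) x 36 (y) x 17 mm, 18 g, lying upright on the bench, screws up. Two or three such blocks are out; an absent one reads None. Origin: centre of its underside. Can be gripped over the 22 or the 36 mm.
- tape: Roll of amber tape lying flat, 69 mm across, 12 mm high; origin at the centre of its underside. Bystander.
- meter: Multimeter, dark teal, 150 x 78 x 46 mm; origin at the centre of its underside. Bystander.
- jar: Grey jar with a white lid, 45 mm across, 37 mm high; origin at the centre of its underside. Bystander.
Mind the look-alikes: they are no part of the job. What is shaped like the block2 but black, purple or yellow is not meant.

How it is judged:
On the way, in this order (a step that is already met when the one before it is completed fails the run):
1. the bar has been lifted out and laid on the bench, clear of the base (height (world z) of bar below 0.012 m and horizontal distance between bar and base above 0.07 m and contact force between the fingers and bar below 0.05 N), for 0.2 s.
2. every terminal block that is there lies upright in a bay (x of block0 in the frame of base between -0.012 and 0.012 m and z of block0 in the frame of base between 0.001 and 0.008 m and (y of block0 in the frame of base between -0.044 and -0.024 m or y of block0 in the frame of base between -0.01 and 0.01 m or y of block0 in the frame of base between 0.024 and 0.044 m) and angle between the y axis of each of block0, block1, block2 and the x axis of base, either way round below 0.3 rad and angle between each of block0, block1, block2's own z axis and vertical below 0.15 rad and x of block1 in the frame of base between -0.012 and 0.012 m and z of block1 in the frame of base between 0.001 and 0.008 m and (y of block1 in the frame of base between -0.044 and -0.024 m or y of block1 in the frame of base between -0.01 and 0.01 m or y of block1 in the frame of base between 0.024 and 0.044 m) and x of block2 in the frame of base between -0.012 and 0.012 m and z of block2 in the frame of base between 0.001 and 0.008 m and (y of block2 in the frame of base between -0.044 and -0.024 m or y of block2 in the frame of base between -0.01 and 0.01 m or y of block2 in the frame of base between 0.024 and 0.044 m)), for 0.2 s.
3. the bar lies in both notches, let go (x of bar in the frame of base between -0.008 and 0.008 m and y of bar in the frame of base between -0.01 and 0.01 m and z of bar in the frame of base between 0.027 and 0.033 m and angle between the y axis of bar and the y axis of base, either way round below 0.12 rad and contact force between the fingers and bar below 0.05 N), for 0.2 s.
4. the cover is on with at least one corner clicked home while another is still up (corner by corner) (horizontal distance between cover and base below 0.006 m and z of any of mark_a, mark_b, mark_c, mark_d in the frame of base below 0.0585 m and z of any of mark_a, mark_b, mark_c, mark_d in the frame of base above 0.0595 m), for 0.1 s.
At the end, for the whole second after the job is handed in: Blocks upright in bays (10 mm along the box, 12 mm across, 17 deg); bar in both notches (8 mm across, 10 mm along, 7 deg); cover centred (6 mm, 4.5 deg), all four marks at most 2.5 mm above home height, all four clips sprung back (under 2 mm); all at rest (all of step 2 and x of bar in the frame of base between -0.008 and 0.008 m and y of bar in the frame of base between -0.01 and 0.01 m and z of bar in the frame of base between 0.027 and 0.033 m and angle between the y axis of bar and the y axis of base, either way round below 0.12 rad and horizontal distance between cover and base below 0.006 m and angle between the y axis of cover and the y axis of base, either way round below 0.08 rad and z of each of mark_a, mark_b, mark_c, mark_d in the frame of base below 0.0585 m and value of joint each of clip_a, clip_b, clip_c, clip_d below 0.002 m and linear speed of each of cover, bar, block0, block1, block2 below 0.02 m/s); the robot touches nothing.
It fails at once if a bystander (tape, jar or multimeter) was moved by more than 30 mm (distance of any of tape, meter, jar from where it was at the start of the episode above 0.03 m).
Of block0, block1, block2 only 2 to 3 are there at a start; the rules pass over those that are not, and their reading is None.
At some moment in a run one of block0, block1, block2, bar, cover may be knocked a few centimetres aside while the robot is not near it.
Once in a run the grip may slacken for a moment while it holds something.
It also fails if it takes over 200 s, if anything falls off the work surface, if the arm or the gripper's body presses on something with over 40 N, if the wrist force passes 120 N, or if a joint passes its speed limit or range.

## Working session

There is one attempt and no reset: what is moved stays moved. The work goes in short steps, Python scripts to look and compute and a shell command to move; the robot and the scene stay as the last step left them, time stands still between calls to the robot, and variables do not carry over. Pictures are saved under pics/ and viewed, and the job is handed in when it is done.

```bash
ls; mkdir -p pics; python3 - <<'E'
from rig import get_state,get_image,grasp_offset
import cv2
print(grasp_offset,get_state())
for n in("scene","side","wrist"):
    d=get_image(n);cv2.imwrite(f"pics/{n}0.png",d["color"]);print(n,d["mtx"].tolist(),[d[k].tolist() for k in d if k in("R","t","tool_from_camera")])
E
```

```text
pics
0.0187 {'clock': 0.0, 'qpos': array([-1.45301827e+00,  2.76577327e-01,  1.50614426e+00,  3.28666357e-06,
        1.36065466e+00, -1.20997442e-01]), 'qd': array([ 0.00090897, -0.00040817,  0.00094549,  0.00125235, -0.00020579,
       -0.00164738]), 'effort': array([ 1.26322135e-03, -4.16766822e+01, -2.45801550e+01, -5.67819984e-05,
        1.11812650e-02,  4.44069315e-06]), 'position': array([ 0.135923  , -0.55809994,  0.19244539]), 'ee_rot': array([ 0.08422136, -0.08421706,  0.70270376, -0.70144257]), 'contact_force': array([ 0.84568402, -0.26208098,  0.08085752]), 'moment': array([ 0.00460479,  0.0075272 , -0.00560041]), 'width': 0.085366185099926}
scene [[369.854101536481, 0.0, 323.52600986967576], [0.0, 369.854101536481, 196.1253622639435], [0.0, 0.0, 1.0]] [[[0.7276565594015154, -0.6859249230261035, -0.004788687876974157], [-0.5250380839470838, -0.5524616723484879, -0.6473956371424562], [0.4414192360615063, 0.47359592540217865, -0.7621390670194846]], [-0.42292669193159665, 0.3226567478219701, 0.8475777586848107]]
side [[371.75470735483105, 0.0, 315.5462926276112], [0.0, 371.75470735483105, 200.08197447668928], [0.0, 0.0, 1.0]] [[[-0.99952413563412, 0.02699069392640489, -0.014933342768350419], [0.0281881544649844, 0.6026082577659635, -0.7975391624366347], [-0.012527179759390905, -0.7975805853414698, -0.6030823158190218]], [0.5331007033231966, 0.052831452838745005, 0.8679123967476308]]
wrist [[281.0436844748832, 0.0, 318.36620165098776], [0.0, 281.0436844748832, 194.81463722338682], [0.0, 0.0, 1.0]] [[[0.0001944899743403979, 0.9507684355694058, 0.30990215245872915, -0.07775295767552386], [-0.0011236562849693045, -0.30990175489729754, 0.9507679210554629, -0.18112841934758586], [0.9999993497848896, -0.0005331383299055981, 0.0010080641438198863, -0.0007173137327006751], [0.0, 0.0, 0.0, 1.0]]]
```

View pics/scene0.png

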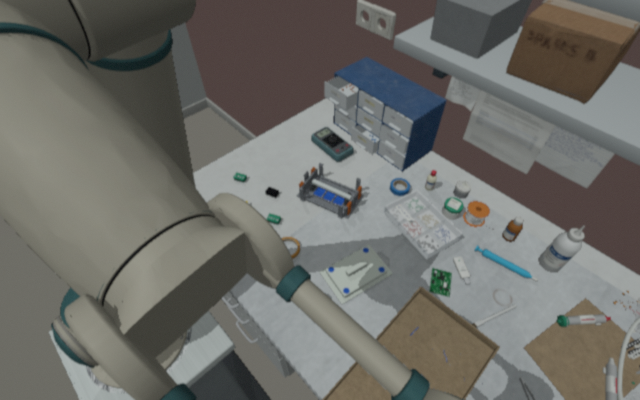

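View pics/side0.png

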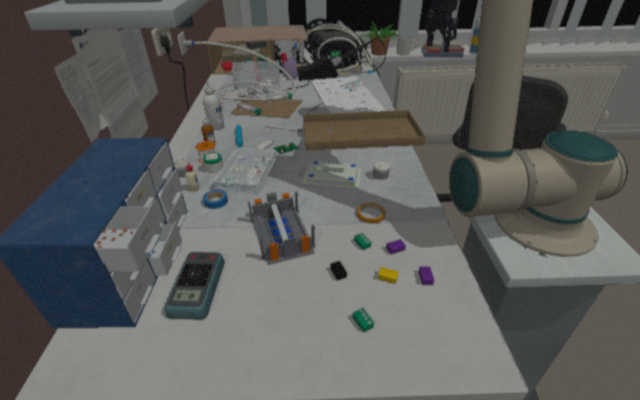

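View pics/wrist0.png

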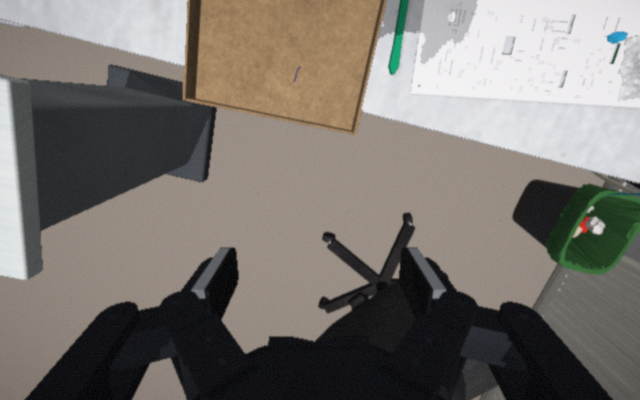

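```bash
cat > h.py <<'E'
import numpy as np,cv2
from rig import get_state,get_image,grasp_offset
from scipy.spatial.transform import Rotation as Ro
def S():
    s=get_state();q=np.array(s["ee_rot"]);return s,Ro.from_quat([q[1],q[2],q[3],q[0]]).as_matrix(),np.array(s["position"])
class Cam:
    def __init__(c,n,save=None):
        s,Rt,p=S()
        d=get_image(n);c.img=d["color"];c.K=np.array(d["mtx"])
        if n=="wrist":
            T=np.array(d["tool_from_camera"]);Rw=Rt@T[:3,:3];c.C=Rt@T[:3,3]+p;c.R=Rw.T
        else:
            c.R=np.array(d["R"]);c.C=-c.R.T@np.array(d["t"])
        c.t=-c.R@c.C
        if save: cv2.imwrite(f"pics/{save}.png",c.img)
    def px(c,X):
        X=np.atleast_2d(X);v=(c.R@X.T).T+c.t;v=(c.K@v.T).T;return v[:,:2]/v[:,2:]
    def w(c,u,v,z=0):
        r=c.R.T@np.linalg.inv(c.K)@np.array([u,v,1.]);return c.C+r*(z-c.C[2])/r[2]
    def crop(c,name,u,v,h=60,k=5):
        u,v=int(u),int(v);im=c.img[max(0,v-h):v+h,max(0,u-int(h*1.3)):u+int(h*1.3)]
        cv2.imwrite(f"pics/{name}.png",cv2.resize(im,None,fx=k,fy=k,interpolation=cv2.INTER_CUBIC))
        print("crop origin",max(0,u-int(h*1.3)),max(0,v-h),"k",k)
def go(xyz,jaw_yaw,q=None):
    """target TCP xyz, jaw axis (tool z) direction yaw in world (mod pi), tool down. prints row"""
    s,Rt,p=S()
    best=None
    for a in (jaw_yaw,jaw_yaw+np.pi):
        z=np.array([np.cos(a),np.sin(a),0]);y=np.array([0,0,-1.]);x=np.cross(y,z)
        Rn=np.c_[x,y,z];rv=Ro.from_matrix(Rt.T@Rn).as_rotvec()
        if best is None or np.linalg.norm(rv)<np.linalg.norm(best):best=rv
    d=Rt.T@(np.array(xyz)-p)*100
    ang=np.linalg.norm(best)*180/np.pi
    print("shift cm",np.round(d,2),"turn8",np.round(best*180/np.pi/8,2),"deg",round(ang,1),"rows>=",max(np.linalg.norm(d)/6.25,ang/10.7).round(1),"| z jaw yaw now",round(np.arctan2(Rt[1,2],Rt[0,2]),3),"q6",round(float(s["qpos"][5]),2))
E
python3 - <<'E'
from h import *
c=Cam("side");print(c.C)
for n,u,v,z in [("g1",362,242,.01),("g2",363,320,.01),("black",338,271,.01),("tape",371,213,.006),("jar",381,171,.03),("meter",195,285,.03),("pur",396,247,.01),("pur",427,275,.01),("base",280,230,.02)]:
    print(n,c.w(u,v,z).round(3))
c.crop("s1",340,260,75,5)
d=Cam("scene");print(d.C)
d.crop("sc1",300,210,80,4)
c.crop("s2",340,180,60,5)
print(d.px([[.4,0,0],[.5,.1,0],[.33,.2,0]]))
E
```

```text
[0.54223029 0.64600465 0.57351875]
g1 [0.433 0.057 0.01 ]
g2 [0.457 0.254 0.01 ]
black [0.492 0.138 0.01 ]
tape [ 0.398 -0.047  0.006]
jar [ 0.351 -0.194  0.03 ]
meter [0.764 0.18  0.03 ]
pur [0.363 0.076 0.01 ]
pur [0.317 0.156 0.01 ]
base [0.613 0.021 0.02 ]
crop origin 243 185 k 5
[ 0.10301534 -0.51324985  0.85283343]
crop origin 196 130 k 4
crop origin 262 120 k 5
[[275.90536545 236.80408219]
 [281.19451427 197.74698243]
 [214.74701664 209.35005544]]
```

View pics/s1.png

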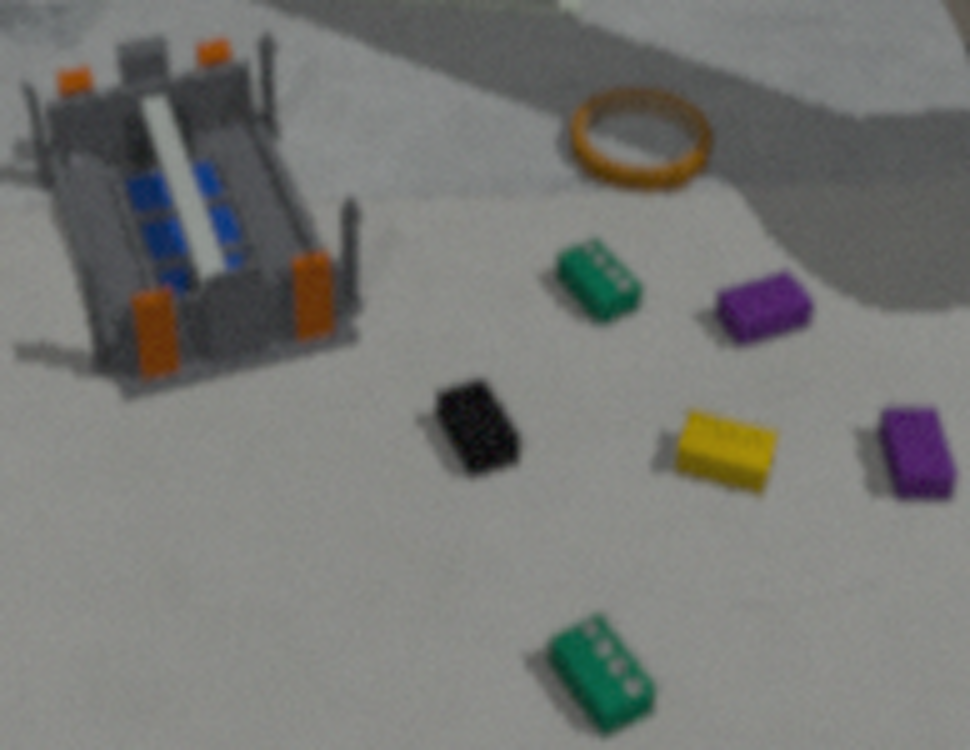

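View pics/sc1.png

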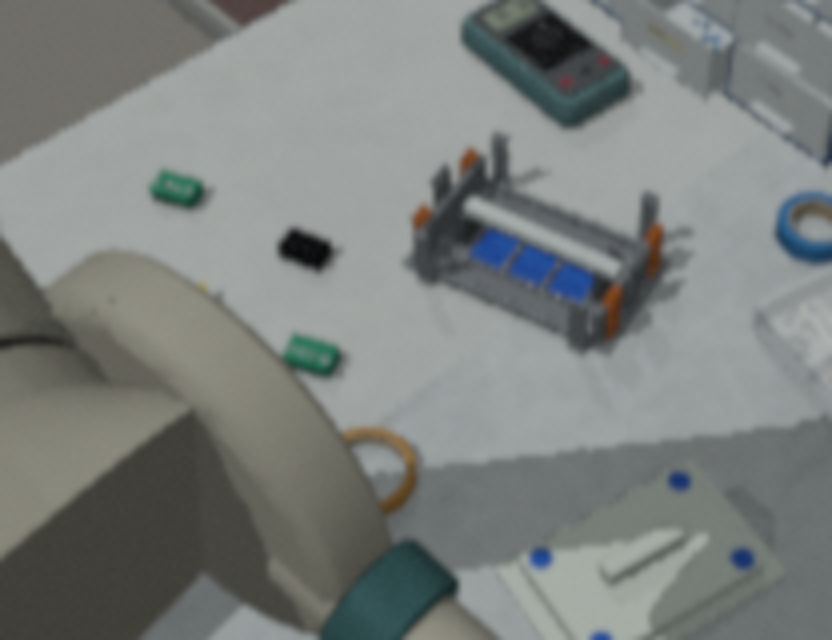

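View pics/s2.png

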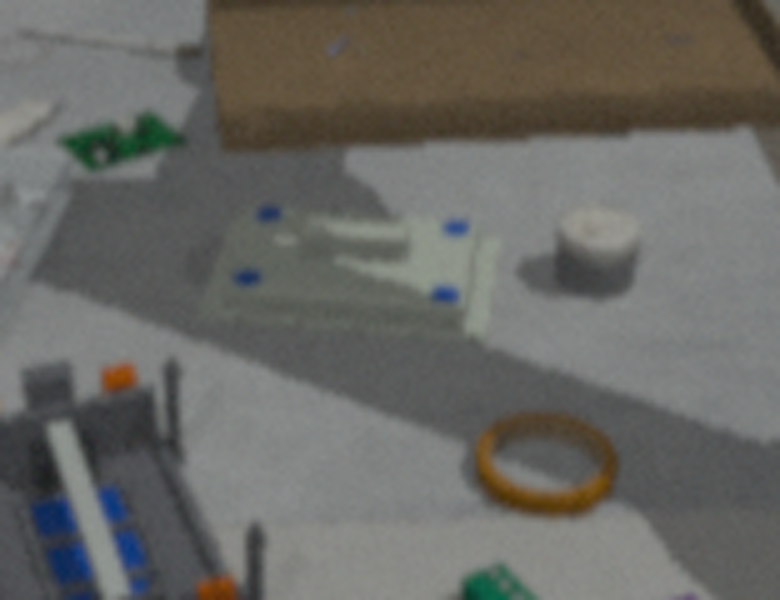

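```bash
python3 - <<'E'
from h import *
c=Cam("side")
a=c.w(274,205,.035);b=c.w(285,239,.035);print(a,b,np.linalg.norm(a-b),np.arctan2(*(b-a)[[1,0]]),(a+b)/2)
# cover marks in s2 crop
for u,v in [(270,213),(247,277),(455,227),(443,294)]: print(c.w(262+u/5,120+v/5,.018).round(3))
s,R,p=S();print(R.round(3))
go([.5,.0,.33],np.arctan2(*(b-a)[[1,0]])+np.pi/2)
go([.5,.0,.33],np.arctan2(*(b-a)[[1,0]]))
E
```

```text
[ 0.62983254 -0.05149265  0.035     ] [0.59923918 0.06712509 0.035     ] 0.1224994765410219 1.8232109992496692 [0.61453586 0.00781622 0.035     ]
[ 0.525 -0.266  0.018]
[ 0.539 -0.2    0.018]
[ 0.421 -0.246  0.018]
[ 0.434 -0.179  0.018]
[[-0.972 -0.     0.237]
 [-0.237  0.001 -0.972]
 [-0.    -1.    -0.001]]
shift cm [-48.58 -13.67 -45.66] turn8 [ 0.   11.15  0.  ] deg 89.2 rows>= 10.9 | z jaw yaw now -1.332 q6 -0.12
shift cm [-48.58 -13.67 -45.66] turn8 [ 0.  -0.1 -0. ] deg 0.8 rows>= 10.9 | z jaw yaw now -1.332 q6 -0.12
```

```bash
python3 - <<'E'
from h import *
go([.56,.08,.33],.252)
E
```

```text
shift cm [-56.3  -13.66 -52.02] turn8 [ 0.   11.16  0.  ] deg 89.2 rows>= 12.5 | z jaw yaw now -1.332 q6 -0.12
```

```bash
python3 -m jog '[0,-56.3,-13.7,-52,0,11.16,0, 0,-56.3,-13.7,-52,0,11.16,0, 0,-56.3,-13.7,-52,0,11.16,0, 0,-56.3,-13.7,-52,0,11.16,0, 0,-56.3,-13.7,-52,0,11.16,0, 0,-56.3,-13.7,-52,0,11.16,0, 0,-56.3,-13.7,-52,0,11.16,0, 0,-56.3,-13.7,-52,0,11.16,0, 0,-56.3,-13.7,-52,0,11.16,0, 0,-56.3,-13.7,-52,0,11.16,0, 0,-56.3,-13.7,-52,0,11.16,0, 0,-56.3,-13.7,-52,0,11.16,0]' 40; python3 - <<'E'
from h import *
go([.56,.08,.33],.252)
E
```

```text
clock: 1.8
position: [0.5113, -0.0052, 0.3152]
ee_rot: [-0.428, 0.423, 0.57, -0.56]
contact_force: [0.4, 0.6, 0.0]
width: 0.0854
shift cm [ 6.87 -1.33 -7.03] turn8 [0.05 0.19 0.1 ] deg 1.8 rows>= 1.6 | z jaw yaw now -2.863 q6 2.7
```

```bash
cat >> h.py <<'E'
def go(xyz,jaw_yaw):
    s,Rt,p=S();q=s["qpos"]
    y0=np.arctan2(Rt[1,2],Rt[0,2]);q1=np.arctan2(xyz[1],xyz[0])
    opts=[]
    for k in range(-4,5):
        a=jaw_yaw+k*np.pi;q6=q1-a
        # unwrapped current yaw
        yc=q[0]-q[5]
        opts.append((abs(q6),q6,a,-(a-yc)))
    for o in sorted(opts)[:2]:
        a=o[2];z=np.array([np.cos(a),np.sin(a),0]);y=np.array([0,0,-1.]);x=np.cross(y,z)
        rv=Ro.from_matrix(Rt.T@np.c_[x,y,z]).as_rotvec()/np.pi*22.5
        d=Rt.T@(np.array(xyz)-p)*100
        print("shift cm",np.round(d,2),"rotvec8",np.round(rv,2),"q6 end %.2f needed ry8 %.2f"%(o[1],o[3]/np.pi*22.5),"rows>=%.1f"%max(np.linalg.norm(d)/6.25,abs(o[3])*180/np.pi/10.7))
E
python3 - <<'E'
from h import *
go([.56,.08,.33],.252)
E
```

```text
shift cm [ 6.87 -1.33 -7.03] rotvec8 [  0.16 -22.31  -0.08] q6 end -0.11 needed ry8 -22.31 rows>=16.7
shift cm [ 6.87 -1.33 -7.03] rotvec8 [0.05 0.19 0.1 ] q6 end 3.03 needed ry8 0.19 rows>=1.6
```

```bash
python3 -m jog '[0,3,0,-3,0,-15,0, 0,7,-1.3,-7,0,-15,0, 0,7,-1.3,-7,0,-15,0, 0,7,-1.3,-7,0,-15,0, 0,7,-1.3,-7,0,-15,0, 0,7,-1.3,-7,0,-15,0, 0,7,-1.3,-7,0,-15,0, 0,7,-1.3,-7,0,-15,0, 0,7,-1.3,-7,0,-15,0, 0,7,-1.3,-7,0,-15,0, 0,7,-1.3,-7,0,-15,0, 0,7,-1.3,-7,0,-15,0]'; python3 - <<'E'
from h import *
go([.56,.08,.33],.252)
E
```

```text
clock: 3.3
position: [0.5589, 0.0782, 0.329]
ee_rot: [0.278, -0.272, 0.656, -0.647]
contact_force: [-0.2, -0.1, -0.9]
width: 0.0853
shift cm [-0.21 -0.1  -0.04] rotvec8 [ 0.01 -7.34 -0.11] q6 end -0.11 needed ry8 -7.35 rows>=5.5
shift cm [-0.21 -0.1  -0.04] rotvec8 [1.300e-01 1.516e+01 1.000e-02] q6 end 3.03 needed ry8 15.15 rows>=11.3
```

```bash
python3 -m jog '[0,-0.2,-0.1,0,0,-7.34,0, 0,-0.2,-0.1,0,0,-7.34,0, 0,-0.2,-0.1,0,0,-7.34,0, 0,-0.2,-0.1,0,0,-7.34,0, 0,-0.2,-0.1,0,0,-7.34,0, 0,-0.2,-0.1,0,0,-7.34,0, 0,-0.2,-0.1,0,0,-7.34,0]'; python3 - <<'E'
from h import *
w=Cam("wrist","w1");Cam("scene","sc2");Cam("side","si2")
print(w.C)
E
```

```text
clock: 4.18
position: [0.5603, 0.0797, 0.33]
ee_rot: [0.563, -0.554, 0.436, -0.431]
contact_force: [-0.4, -0.4, 0.4]
width: 0.0858
[0.53853288 0.15420158 0.51222074]
```

View pics/w1.png

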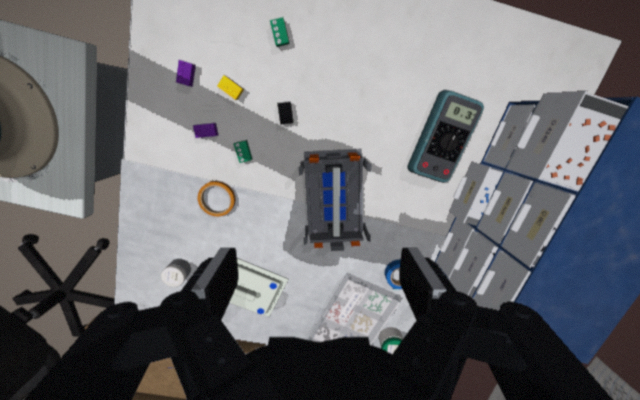

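View pics/sc2.png

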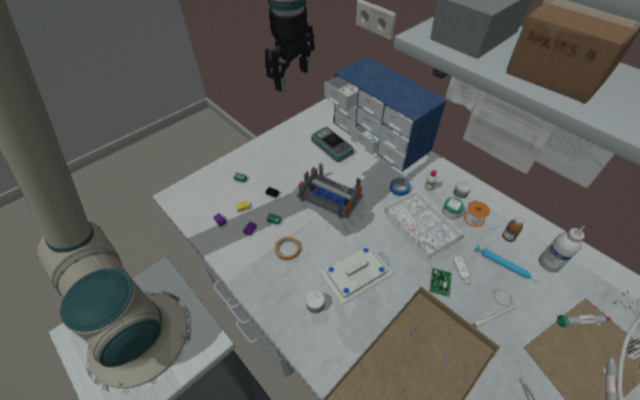

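View pics/si2.png

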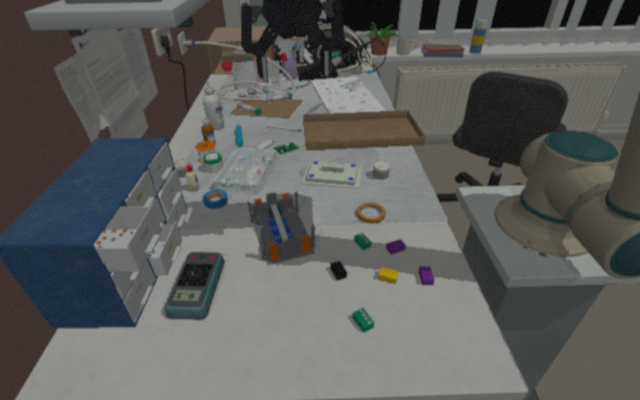

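```bash
python3 - <<'E'
from h import *
w=Cam("wrist")
w.crop("w1b",335,198,56,7); w.crop("w1c",262,95,75,4)
E
```

```text
crop origin 263 142 k 7
crop origin 165 20 k 4
```

View pics/w1b.png

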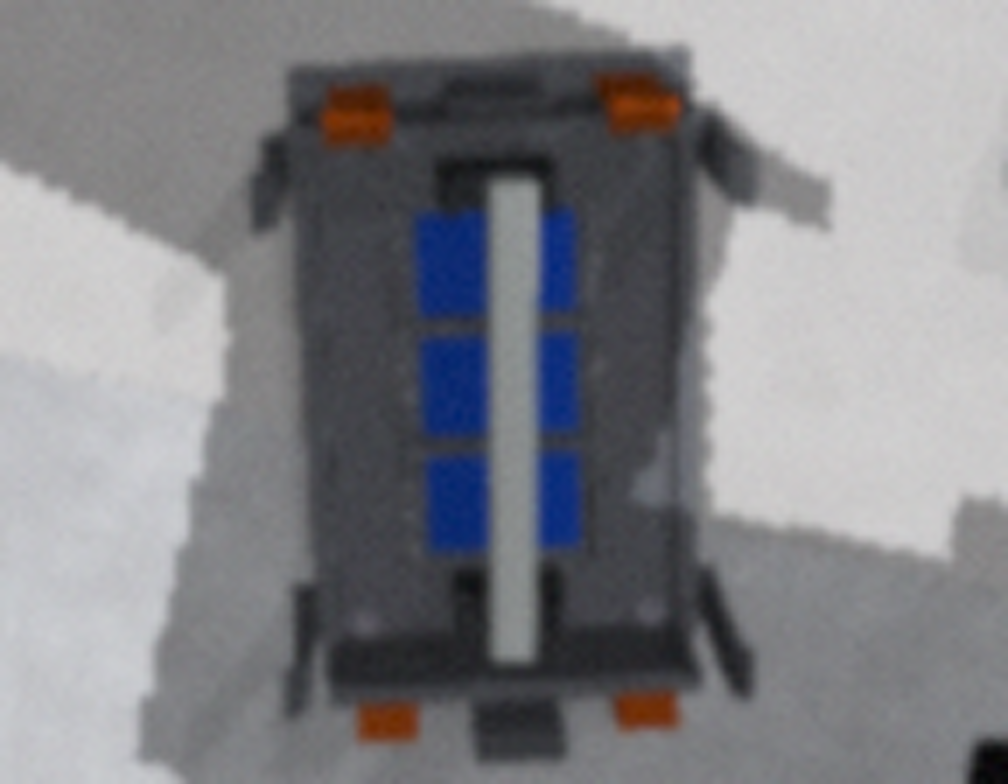

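View pics/w1c.png

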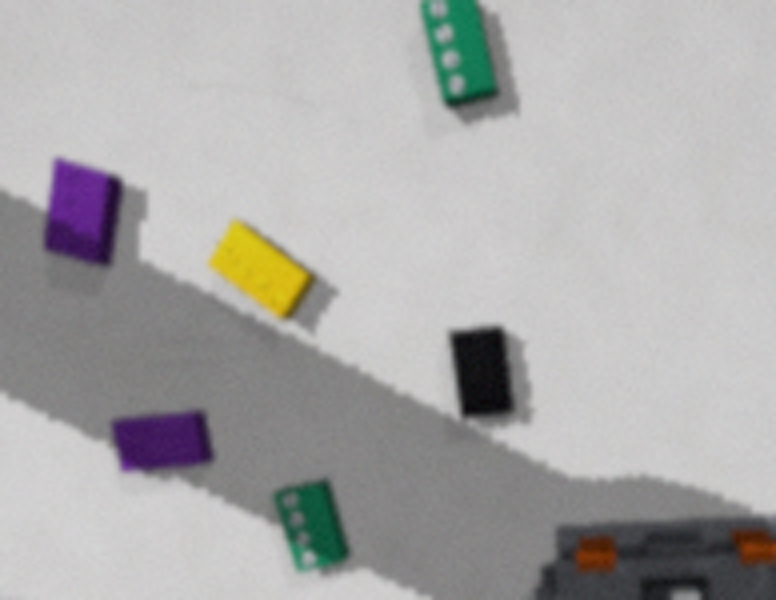

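```bash
cat >> h.py <<'E'
from scipy.optimize import least_squares
def fit(cam,pts,pix,x0):
    pts=np.array(pts,float);pix=np.array(pix,float)
    def f(p):
        c,s=np.cos(p[2]),np.sin(p[2]);X=np.c_[c*pts[:,0]-s*pts[:,1]+p[0],s*pts[:,0]+c*pts[:,1]+p[1],pts[:,2]]
        return (cam.px(X)-pix).ravel()
    r=least_squares(f,x0,loss="soft_l1");print("pose",r.x.round(4),"res px",np.abs(r.fun).reshape(-1,2).max(1).round(1));return r.x
E
python3 - <<'E'
from h import *
w=Cam("wrist")
o=np.array([263,142])
b=np.array([(417,217),(576,212),(430,552),(580,548),(490,180),(540,180),(488,660),(540,660)])/7+o
mm=.001
pts=[(-21,48,4),(21,48,4),(-21,-48,4),(21,-48,4),(-6,65,35),(6,65,35),(-6,-65,35),(6,-65,35)]
fit(w,np.array(pts)[:4]*mm,b[:4],[.61,.01,1.82-1.57])
fit(w,np.array(pts)[4:]*mm,b[4:],[.61,.01,.25])
fit(w,np.array(pts)*mm,b,[.61,.01,.25])
o=np.array([165,20])
for n,c in [("b1",(275,492,327,480,347,553,298,569))]:
    q=np.array(c).reshape(4,2)/4+o
    fit(w,np.array([(-11,18,17),(11,18,17),(11,-18,17),(-11,-18,17)])*mm,q,[.43,.06,.3])
E
```

```text
pose [0.6115 0.0044 0.2901] res px [0.  0.2 0.2 0. ]
pose [0.6134 0.0034 0.2677] res px [0.1 0.1 0.5 0.5]
pose [0.6125 0.0039 0.2748] res px [0.9 0.9 0.5 0.5 0.6 0.8 0.3 0.6]
pose [0.4309 0.0507 0.4596] res px [0.7 0.7 1.5 0.4]
```

```bash
python3 - <<'E'
from h import *
go([.613,.0035,.10],.27)
go([.613,.0035,.017],.27)
E
```

```text
shift cm [ 9.   22.91  3.06] rotvec8 [-0.05 -0.13 -0.1 ] q6 end -0.26 needed ry8 -0.14 rows>=4.0
shift cm [ 9.   22.91  3.06] rotvec8 [ 0.15 22.36 -0.07] q6 end 2.88 needed ry8 22.36 rows>=16.7
shift cm [ 9.11 31.21  3.01] rotvec8 [-0.05 -0.13 -0.1 ] q6 end -0.26 needed ry8 -0.14 rows>=5.2
shift cm [ 9.11 31.21  3.01] rotvec8 [ 0.15 22.36 -0.07] q6 end 2.88 needed ry8 22.36 rows>=16.7
```

```bash
python3 -m jog '[0,9,17,3,0,-0.13,-0.1, 120,9,22,3,0,-0.13,-0.1, 120,9,23,3,0,-0.13,-0.1, 120,9,23,3,0,-0.13,-0.1, 120,9,23,3,0,-0.13,-0.1, 120,9,23,3,0,-0.13,-0.1, 120,9,23,3,0,-0.13,-0.1]' 40; python3 - <<'E'
from h import *
w=Cam("wrist","w2");Cam("side").crop("s3",280,225,50,7)
go([.613,.0035,.017],.27)
E
```

```text
clock: 5.3
position: [0.6143, 0.0039, 0.1021]
ee_rot: [0.566, -0.56, 0.425, -0.431]
contact_force: [-0.3, 0.2, 0.2]
width: 0.0452
crop origin 215 175 k 7
shift cm [ 0.    8.46 -0.17] rotvec8 [-0.08  0.01  0.01] q6 end -0.26 needed ry8 0.01 rows>=1.4
shift cm [ 0.    8.46 -0.17] rotvec8 [ 2.000e-02 -2.249e+01  1.200e-01] q6 end 2.88 needed ry8 22.51 rows>=16.8
```

View pics/w2.png

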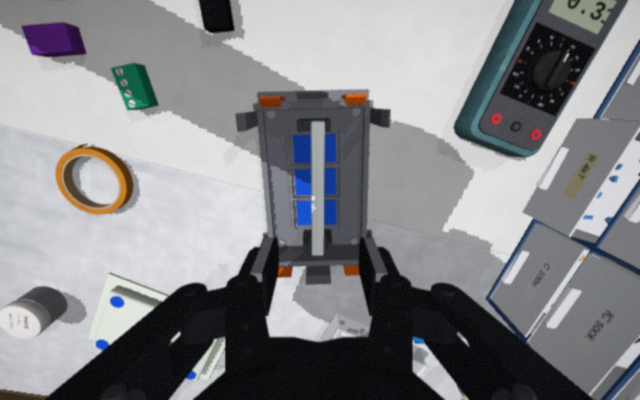

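View pics/s3.png

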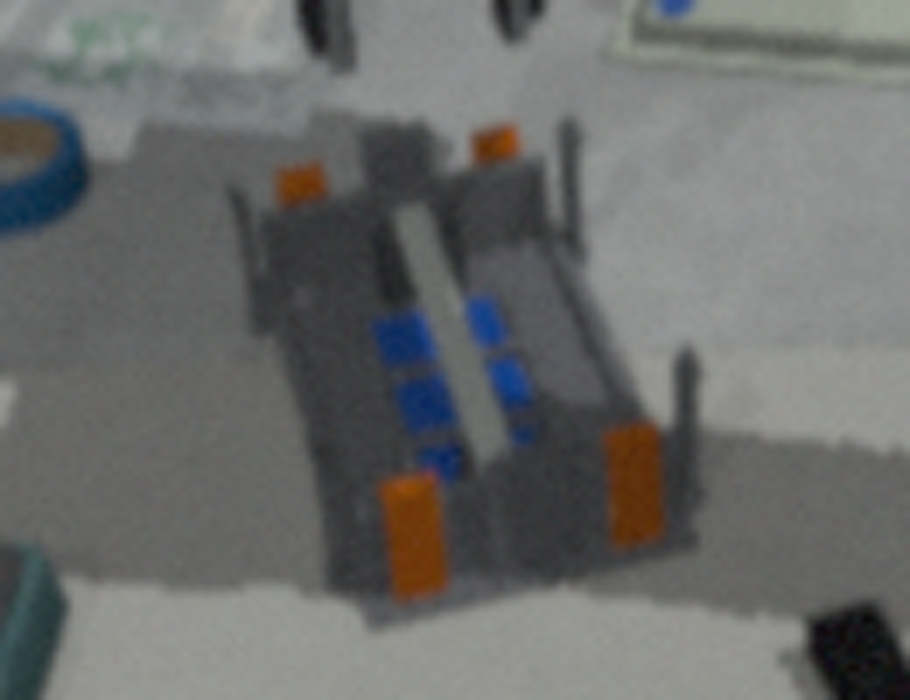

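```bash
python3 - <<'E'
from h import *
w=Cam("wrist");w.crop("w2b",315,190,65,6)
w.crop("w2c",110,85,65,6)
E
```

```text
crop origin 231 125 k 6
crop origin 26 20 k 6
```

View pics/w2b.png

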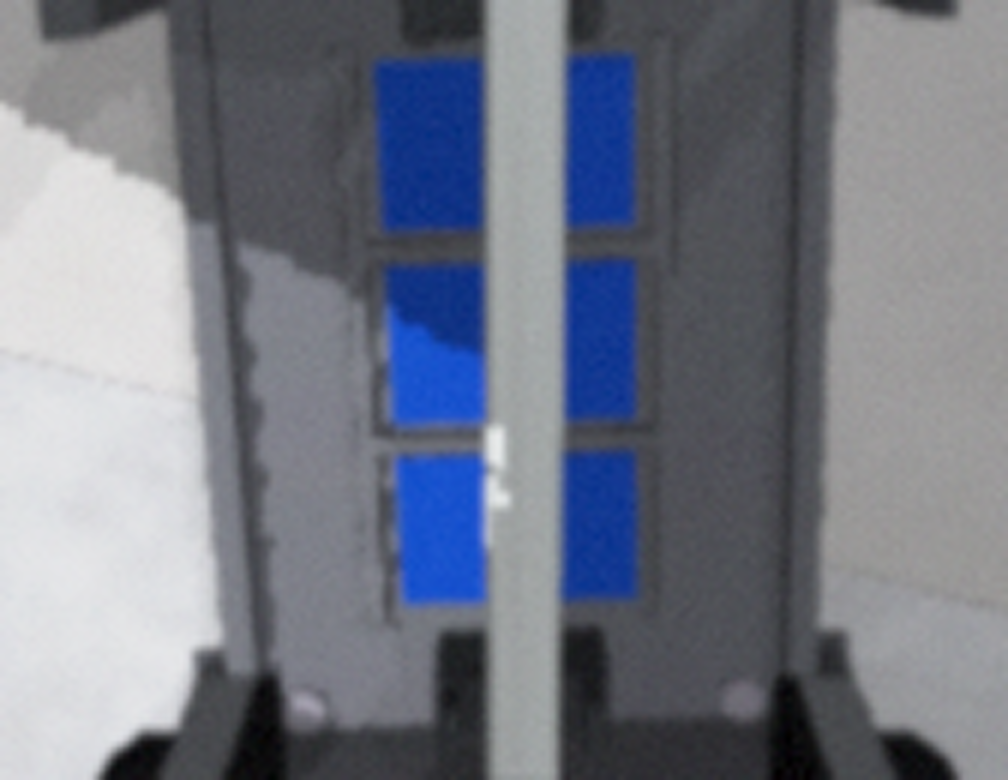

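View pics/w2c.png

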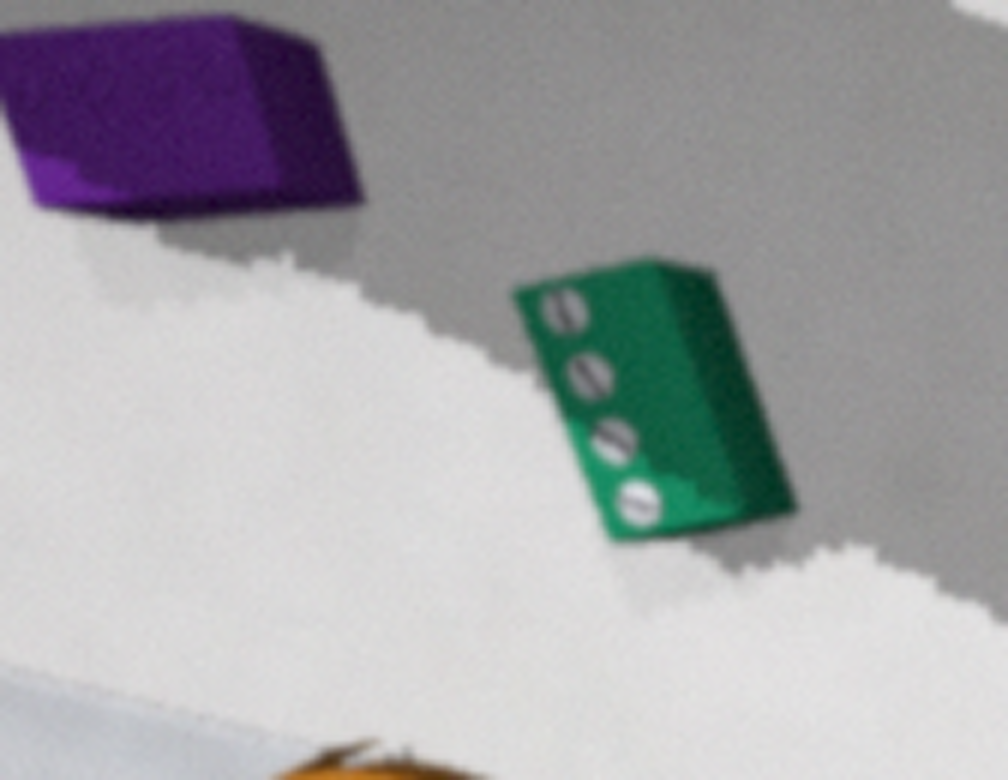

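```bash
python3 - <<'E'
from h import *
w=Cam("wrist");mm=.001
o=np.array([231,125])
b=np.array([(375,62),(636,55),(405,605),(637,598),(383,232),(636,228),(388,265),(637,260),(394,427),(636,419)])/6+o
pts=[(-21,48,4),(21,48,4),(-21,-48,4),(21,-48,4),(-21,20,4),(21,20,4),(-21,14,4),(21,14,4),(-21,-14,4),(21,-14,4)]
fit(w,np.array(pts)*mm,b,[.61,.01,.27])
o=np.array([26,20])
q=np.array([(515,292),(652,258),(738,522),(612,543)])/6+o
fit(w,np.array([(-11,18,17),(11,18,17),(11,-18,17),(-11,-18,17)])*mm,q,[.43,.06,.45])
E
```

```text
pose [0.6103 0.0056 0.2955] res px [0.2 0.2 0.2 0.  0.3 0.4 0.4 0.2 0.3 0.1]
pose [0.4294 0.0489 0.4538] res px [1.  0.5 1.6 0.8]
```

```bash
python3 -m jog '[120,0,4,-0.1,-0.08,0,0, 120,0,7,-0.1,-0.08,0,0, 120,0,8.4,-0.1,-0.08,0,0, 120,0,8.4,-0.1,-0.08,0,0, 255,0,8.4,-0.1,-0.08,0,0, 255,0,8.4,-0.1,-0.08,0,0, 255,0,8.4,-0.1,-0.08,0,0, 255,0,8.4,-0.1,-0.08,0,0, 255,0,8.4,-0.1,-0.08,0,0]' 40; python3 -m jog '[255,0,-3,0,0,0,0, 255,0,-7,0,0,0,0, 255,0,-7,0,0,0,0]'; python3 - <<'E'
from h import *
Cam("wrist","w3")
go([.60,.21,.09],.27)
E
```

```text
clock: 6.62
position: [0.6121, 0.0033, 0.0152]
ee_rot: [-0.561, 0.564, -0.429, 0.427]
contact_force: [0.7, 0.1, 0.2]
width: -0.0003
clock: 7.0
position: [0.6152, 0.0031, 0.0886]
ee_rot: [-0.563, 0.563, -0.427, 0.429]
contact_force: [-0.7, -0.4, 0.5]
width: 0.0
shift cm [-20.28  -0.39   4.23] rotvec8 [0.01 0.   0.01] q6 end 0.07 needed ry8 -0.00 rows>=3.3
shift cm [-20.28  -0.39   4.23] rotvec8 [ 2.00e-02 -2.25e+01 -2.00e-02] q6 end -3.07 needed ry8 -22.50 rows>=16.8
```

View pics/w3.png

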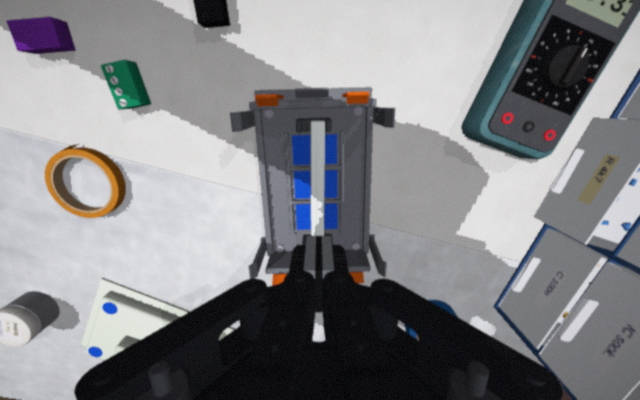

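```bash
python3 - <<'E'
from h import *
w=Cam("wrist");w.crop("w3b",315,210,65,6)
Cam("side").crop("s4",280,205,70,6)
E
```

```text
crop origin 231 145 k 6
crop origin 189 135 k 6
```

View pics/w3b.png

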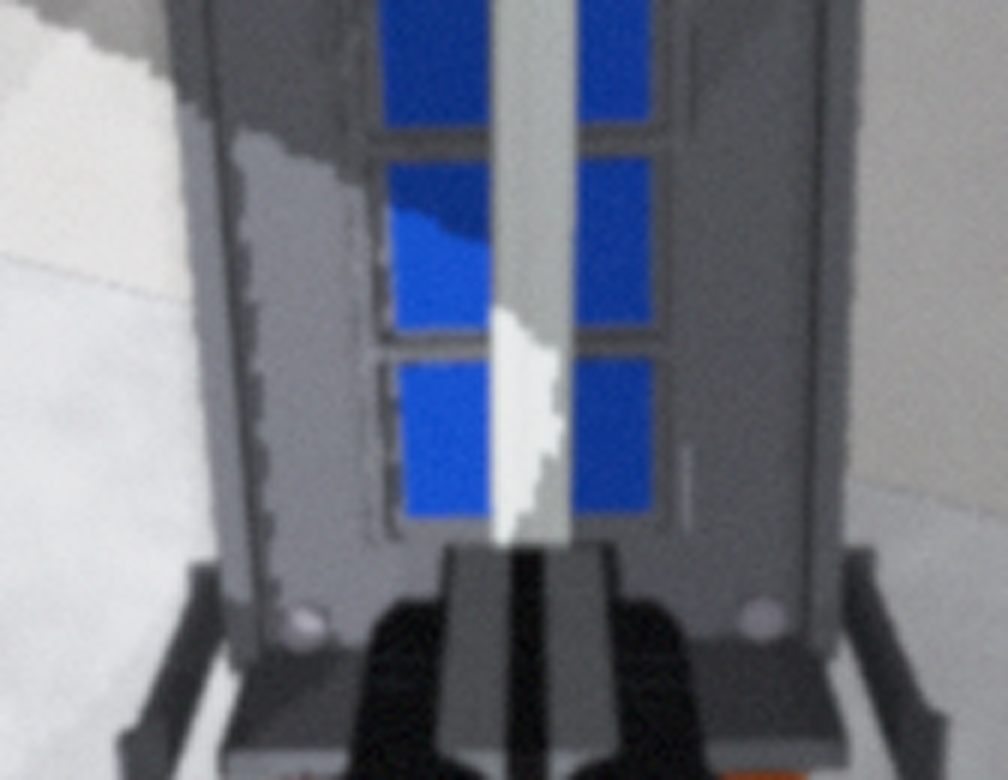

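View pics/s4.png

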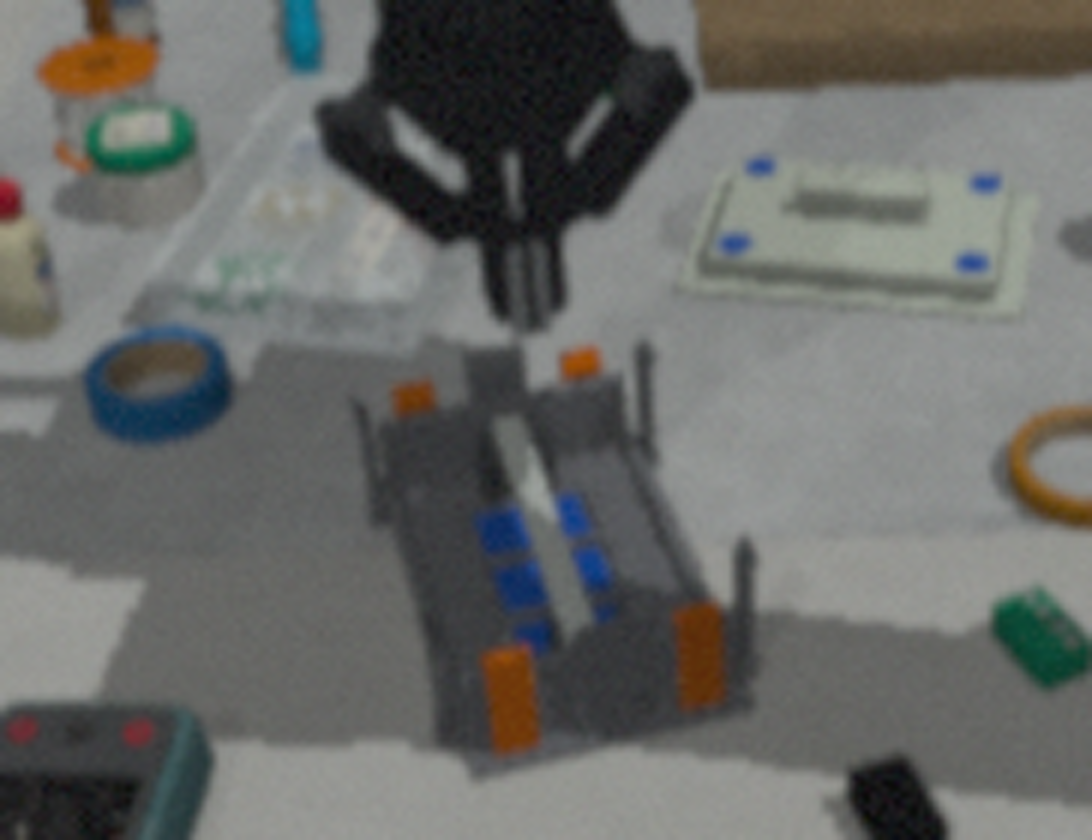

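```bash
python3 - <<'E'
from h import *
s,R,p=S();print(p,s["width"])
c=Cam("side");P=c.px([p,p+[0,0,.02],[.613,.0035,.035],[.613,.0035,.0]])
print(P,(P-[189,135])*6)
w=Cam("wrist");P=w.px([p]);print(P,(P-[231,145])*6)
E
```

```text
[0.61149545 0.00350124 0.08425045] -0.0002039628637468323
[[279.01490423 202.37947818]
 [278.32063308 194.9516446 ]
 [279.96996962 219.77624262]
 [281.07237076 231.39383542]] [[540.08942539 404.27686905]
 [535.92379846 359.70986758]
 [545.81981775 508.65745572]
 [552.43422459 578.3630125 ]]
[[321.14884714 223.61069721]] [[540.89308282 471.66418324]]
```

```bash
python3 - <<'E'
from h import *
s,R,p=S()
c=Cam("side");w=Cam("wrist")
for y in (0,-.01,-.02,-.03,-.04):
    X=p+R@[0,y,0];print(y,((c.px(X)-[189,135])*6).round(),((w.px(X)-[231,145])*6).round(),((w.px(X+R@[-.011,0,0])-[231,145])*6).round())
E
```

```text
0 [[541. 406.]] [[538. 469.]] [[538. 381.]]
-0.01 [[539. 384.]] [[538. 505.]] [[539. 413.]]
-0.02 [[537. 361.]] [[539. 546.]] [[539. 450.]]
-0.03 [[534. 338.]] [[540. 591.]] [[540. 490.]]
-0.04 [[532. 315.]] [[541. 641.]] [[541. 535.]]
```

```bash
python3 -m jog '[120,0,0,0,0,0,0, 120,0,0,0,0,0,0, 120,0,5,0,0,0,0, 120,0,6.8,0,0,0,0, 120,0,6.8,0,0,0,0]' 40; python3 - <<'E'
from h import *
s,R,p=S();print(p,s["width"])
w=Cam("wrist","w4");w.crop("w4b",318,215,65,6)
Cam("side").crop("s5",280,205,70,6)
E
```

```text
clock: 7.98
position: [0.6106, 0.0034, 0.0154]
ee_rot: [-0.561, 0.565, -0.43, 0.426]
contact_force: [0.6, 0.5, 1.0]
width: 0.0451
[0.61058611 0.00341079 0.01540179] 0.045098882222183695
crop origin 234 150 k 6
crop origin 189 135 k 6
```

View pics/w4b.png

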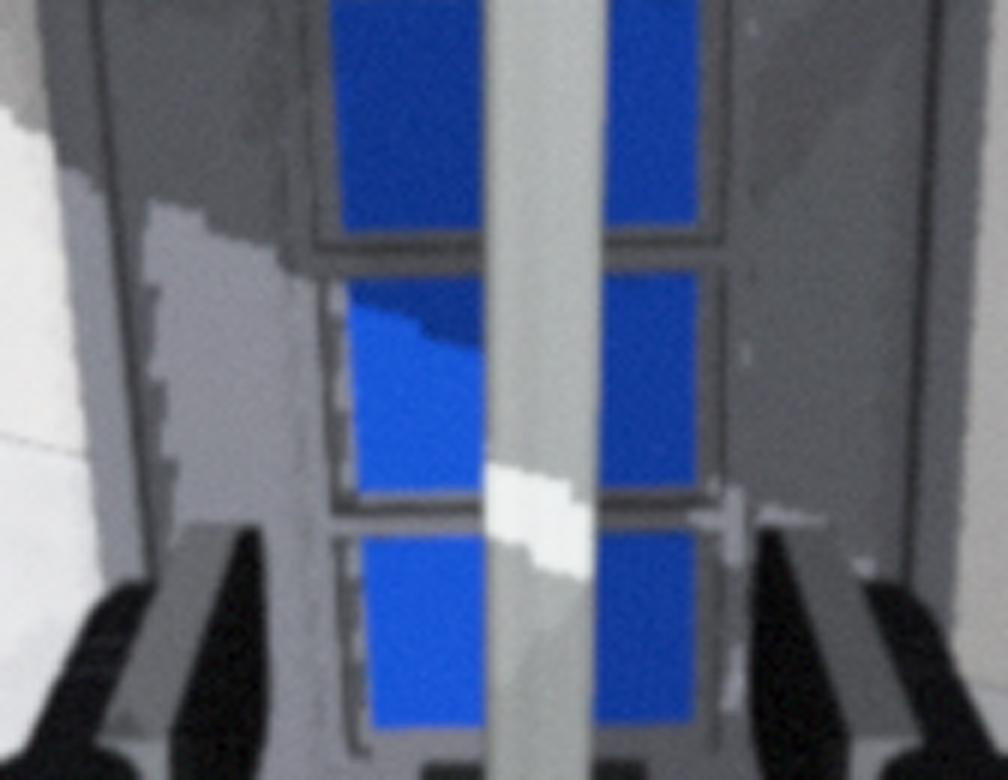

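View pics/s5.png

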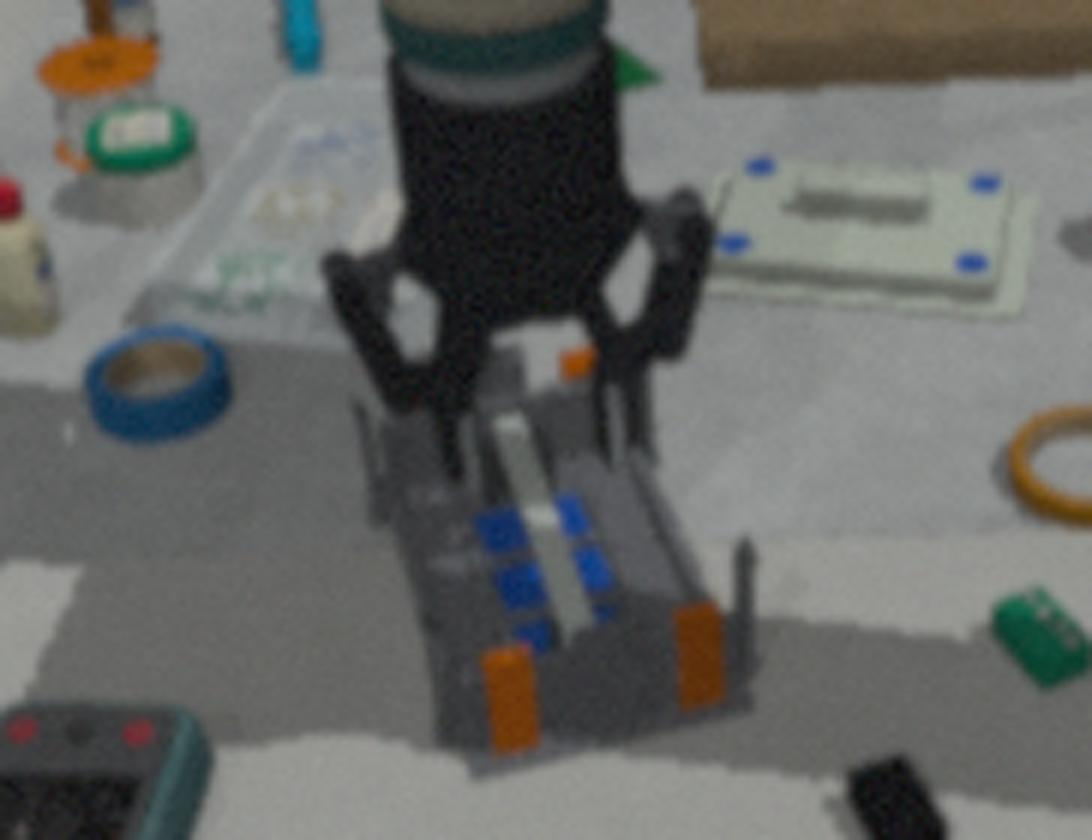

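```bash
python3 -m jog '[120,0,1,0,0,0,0, 120,0,2,0,0,0,0, 120,0,2.5,0,0,0,0, 120,0,2.5,0,0,0,0]' 40; python3 - <<'E'
from h import *
s,R,p=S();print(p,s["width"])
w=Cam("wrist","w4");w.crop("w4b",318,215,65,6)
Cam("side").crop("s5",280,205,70,6)
E
```

```text
clock: 8.57
position: [0.6115, 0.0033, -0.0085]
ee_rot: [-0.561, 0.564, -0.429, 0.427]
contact_force: [-0.5, 0.5, -0.6]
width: 0.0451
[ 0.61146755  0.00328743 -0.00853456] 0.0450574762792368
crop origin 234 150 k 6
crop origin 189 135 k 6
```

View pics/w4b.png

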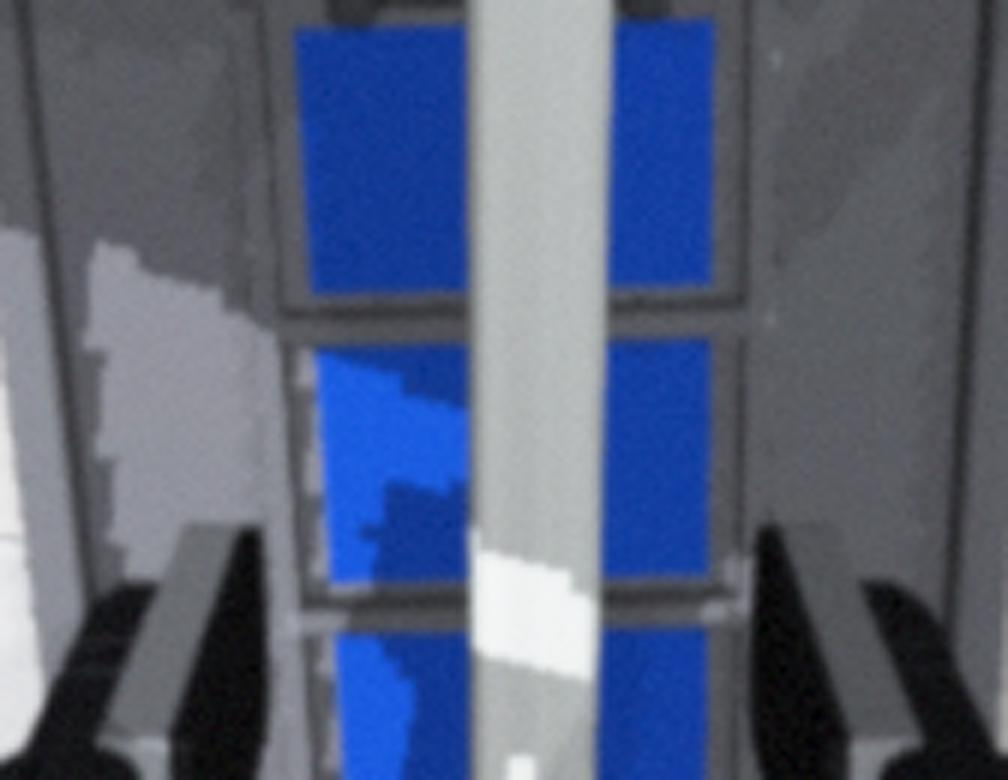

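View pics/s5.png

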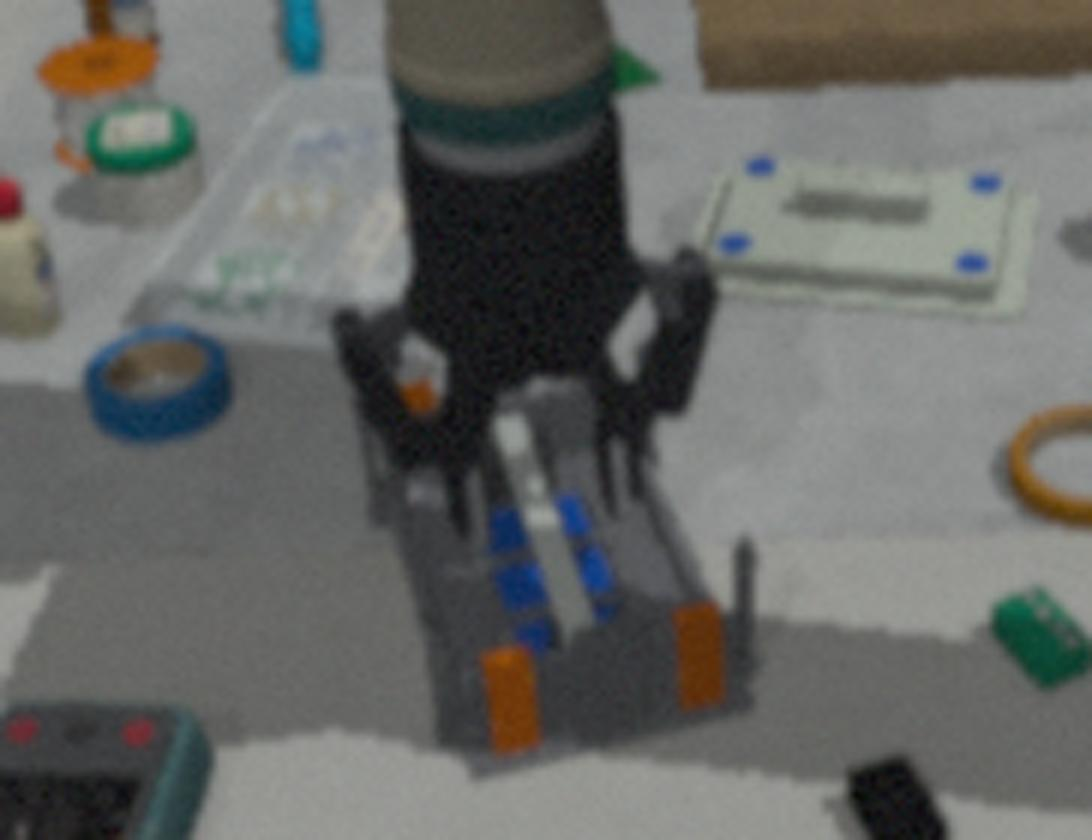

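```bash
python3 -m jog '[120,0,0.4,0,0,0,0, 255,0,0.4,0,0,0,0, 255,0,0.4,0,0,0,0, 255,0,0.4,0,0,0,0, 255,0,0.4,0,0,0,0, 255,0,0.4,0,0,0,0]' 40; python3 - <<'E'
from h import *
w=Cam("wrist","w4");w.crop("w4b",318,215,65,6)
Cam("side").crop("s5",280,205,70,6)
E
```

```text
clock: 9.43
position: [0.6121, 0.0032, -0.0118]
ee_rot: [-0.561, 0.564, -0.429, 0.427]
contact_force: [-0.1, 0.5, 1.5]
width: 0.0104
crop origin 234 150 k 6
crop origin 189 135 k 6
```

View pics/w4b.png

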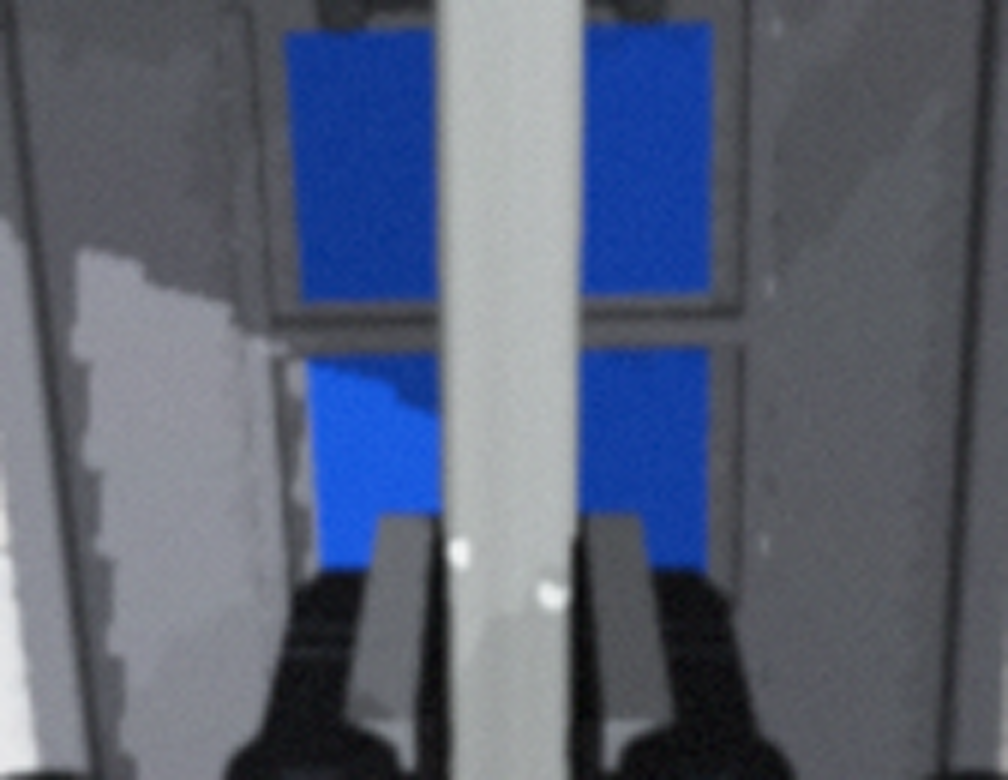

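View pics/s5.png

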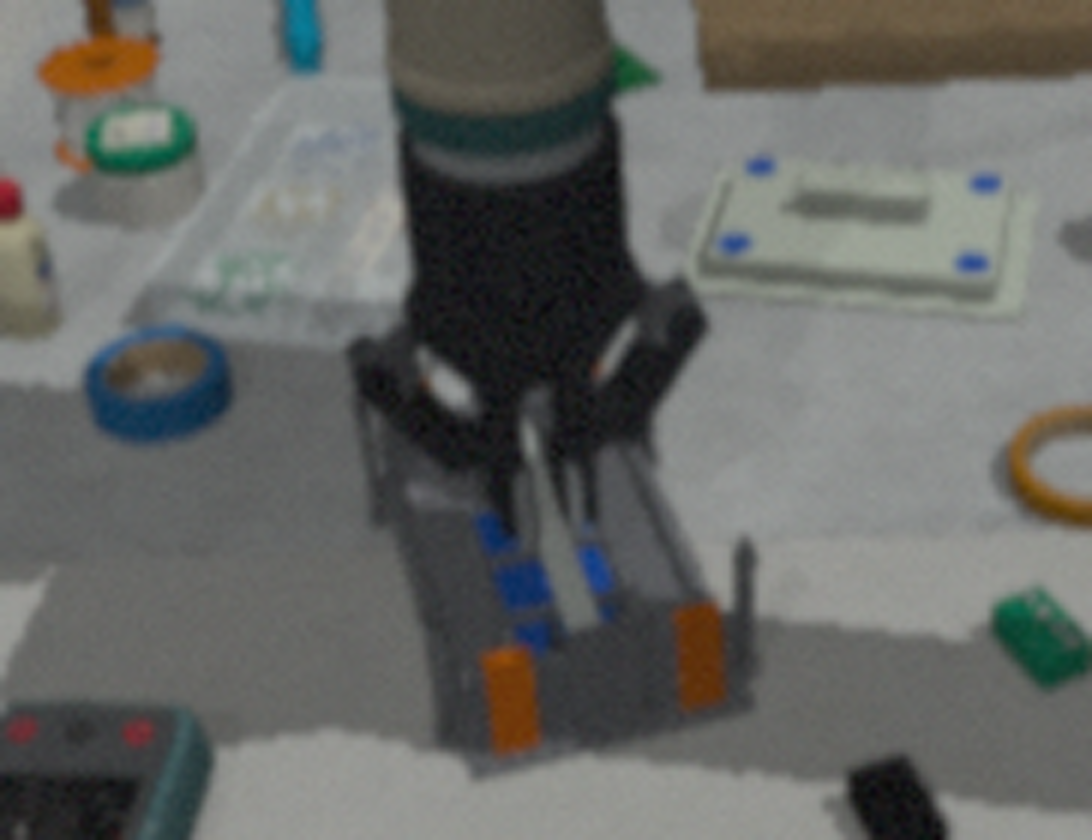

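```bash
python3 -m jog '[255,0,-2,0,0,0,0, 255,0,-5,0,0,0,0, 255,0,-9,0,0,0,0, 255,0,-9,0,0,0,0]'; python3 - <<'E'
from h import *
s,R,p=S()
go([.60,.21,.085],.27)
w=Cam("wrist","w5");Cam("side").crop("s6",280,205,70,6)
E
```

```text
clock: 10.02
position: [0.6149, 0.0031, 0.0812]
ee_rot: [-0.563, 0.563, -0.427, 0.429]
contact_force: [0.5, 0.1, -0.7]
width: 0.0106
shift cm [-20.33  -0.43   4.09] rotvec8 [-0.01  0.    0.02] q6 end 0.07 needed ry8 -0.00 rows>=3.3
shift cm [-20.33  -0.43   4.09] rotvec8 [ 3.00e-02 -2.25e+01  2.00e-02] q6 end -3.07 needed ry8 -22.50 rows>=16.8
crop origin 189 135 k 6
```

View pics/w5.png

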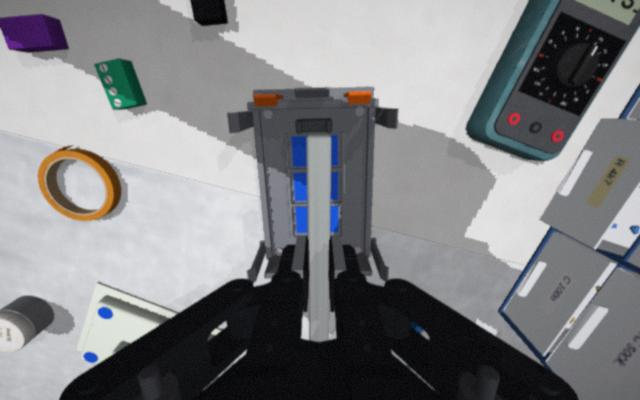

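View pics/s6.png

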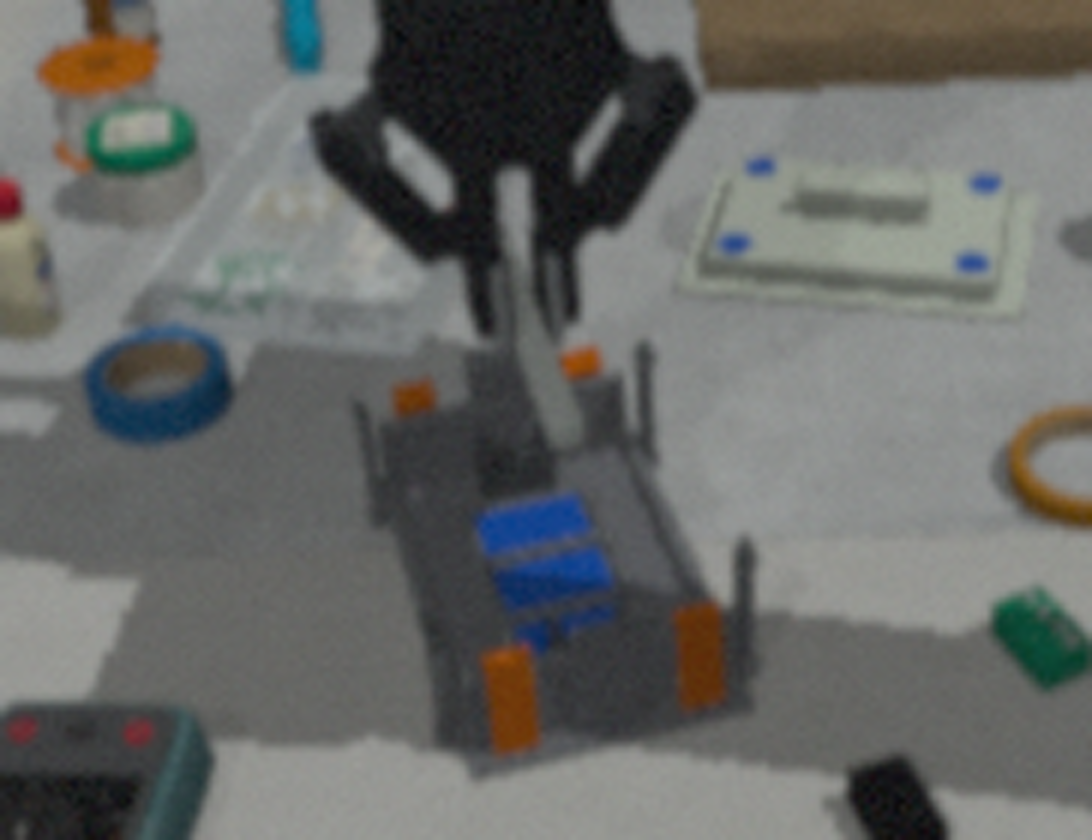

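```bash
python3 -m jog '[255,-6,0,1,0,0,0, 255,-12,0,2,0,0,0, 255,-18,-0.4,3.5,0,0,0, 255,-20.3,-0.4,4.1,0,0,0, 255,-20.3,-0.4,4.1,0,0,0, 255,-20.3,4,4.1,0,0,0, 255,-20.3,9,4.1,0,0,0, 255,-20.3,10.7,4.1,0,0,0, 255,-20.3,10.7,4.1,0,0,0]'; python3 - <<'E'
from h import *
s,R,p=S()
w=Cam("wrist","w5");c=Cam("side","s7f");c.crop("s7",290,280,70,6)
E
```

```text
clock: 11.25
position: [0.5964, 0.2083, -0.0304]
ee_rot: [-0.56, 0.565, -0.43, 0.427]
contact_force: [0.9, 0.1, -0.5]
width: 0.0103
crop origin 199 210 k 6
```

View pics/s7.png

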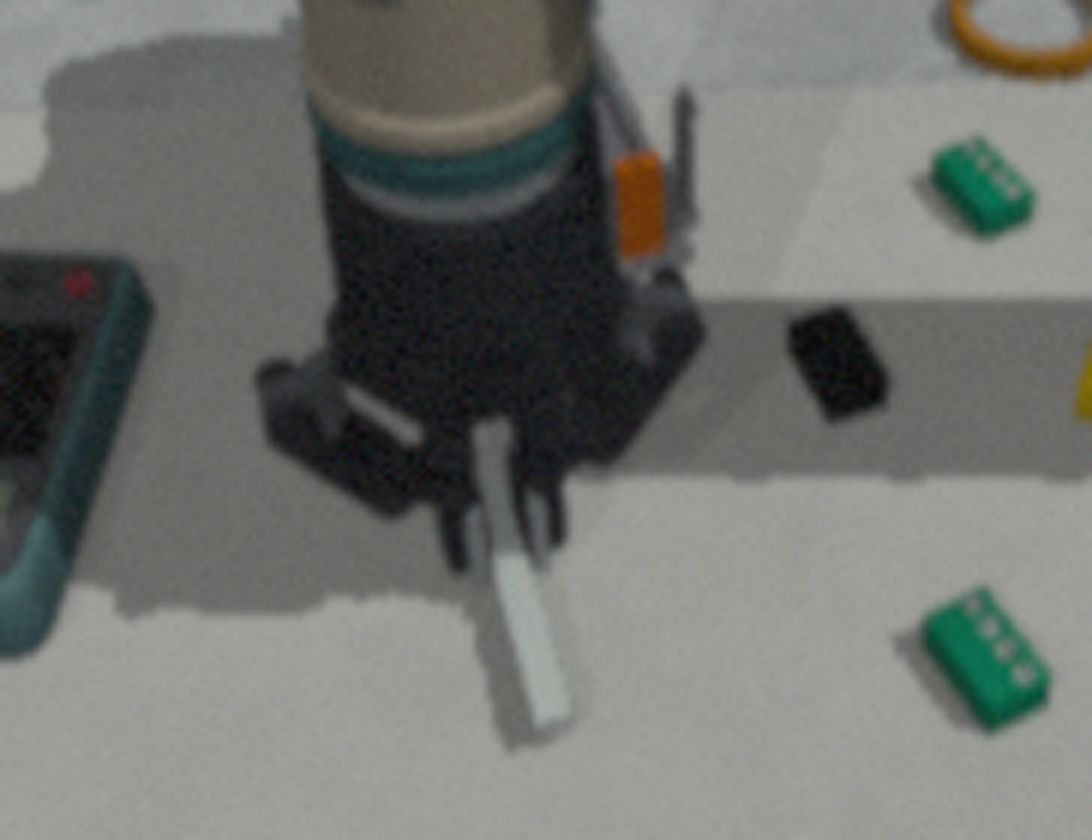

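```bash
python3 -m jog '[255,0,0.3,0,0,0,0, 255,0,0.3,0,0,0,0]';python3 -m jog '[255,0,0.2,0,0,0,0, 255,0,0.2,0,0,0,0]';python3 -m jog '[255,0,0.1,0,0,0,0, 255,0,0.1,0,0,0,0]'
```

```text
clock: 11.6
position: [0.5978, 0.2099, -0.0311]
ee_rot: [-0.562, 0.564, -0.428, 0.428]
contact_force: [-0.2, 0.7, -1.0]
width: 0.0102
clock: 11.85
position: [0.597, 0.2098, -0.0342]
ee_rot: [-0.561, 0.564, -0.429, 0.427]
contact_force: [-0.2, -0.0, -0.4]
width: 0.0103
clock: 12.1
position: [0.597, 0.2098, -0.0353]
ee_rot: [-0.561, 0.564, -0.429, 0.427]
contact_force: [-0.3, -0.4, -0.6]
width: 0.0107
```

```bash
python3 -m jog '[255,0,0.15,0,0,0,0, 255,0,0.15,0,0,0,0]';python3 -m jog '[255,0,0.1,0,0,0,0, 255,0,0.1,0,0,0,0]'
```

```text
clock: 12.35
position: [0.5972, 0.2098, -0.0367]
ee_rot: [-0.561, 0.564, -0.429, 0.427]
contact_force: [-0.7, -0.1, 0.2]
width: 0.0109
clock: 12.6
position: [0.5972, 0.2098, -0.0368]
ee_rot: [-0.562, 0.564, -0.429, 0.427]
contact_force: [-1.0, -0.8, 5.3]
width: 0.0102
```

```bash
python3 -m jog '[150,0,-0.1,0,0,0,0, 150,0,-0.1,0,0,0,0, 150,0,-0.1,0,0,0,0, 120,0,-3,0,0,0,0, 120,0,-9,0,0,0,0, 120,0,-12,0,0,0,0, 60,0,-14,0,0,0,0, 0,0,-16,0,0,0,0]'; python3 - <<'E'
from h import *
w=Cam("wrist","w6");c=Cam("side","s8");c.crop("s8c",290,280,70,6)
E
```

```text
clock: 13.6
position: [0.5977, 0.21, 0.1231]
ee_rot: [-0.561, 0.564, -0.429, 0.427]
contact_force: [0.7, 0.1, -0.4]
width: 0.0795
crop origin 199 210 k 6
```

View pics/w6.png

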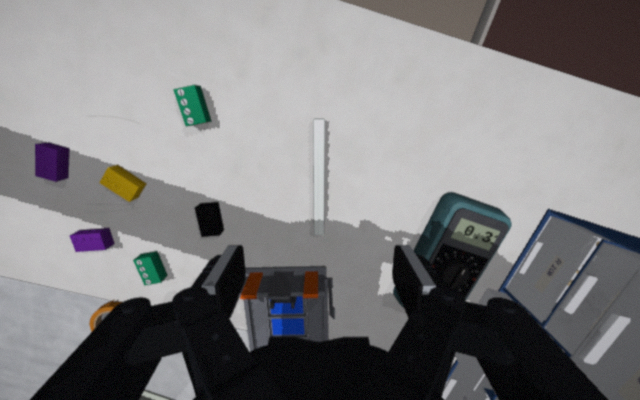

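View pics/s8.png

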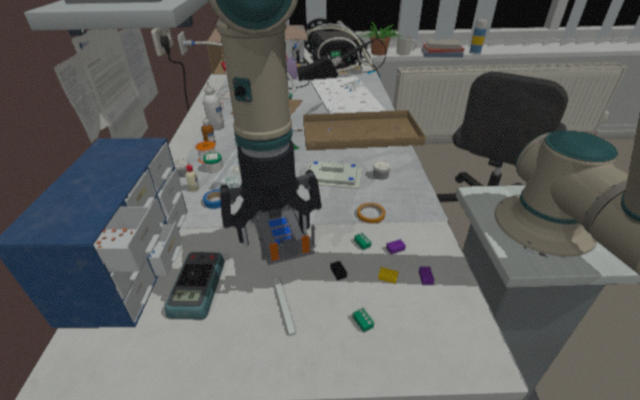

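```bash
python3 - <<'E'
from h import *
w=Cam("wrist");w.crop("w6a",192,104,45,8);w.crop("w6b",160,267,45,8);w.crop("w6c",318,178,70,5)
E
```

```text
crop origin 134 59 k 8
crop origin 102 222 k 8
crop origin 227 108 k 5
```

View pics/w6a.png

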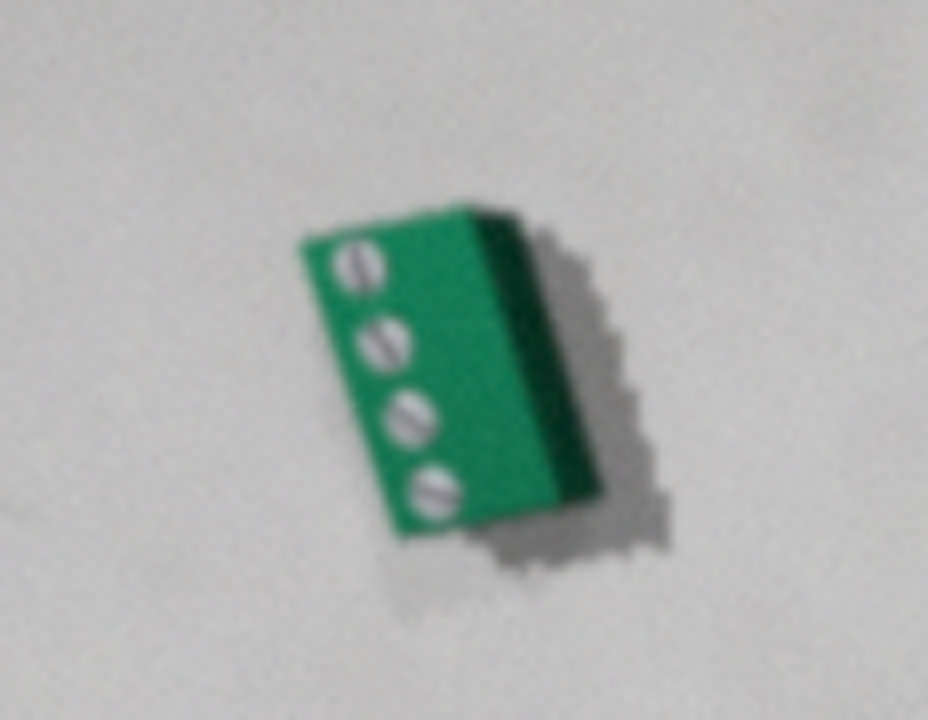

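View pics/w6c.png

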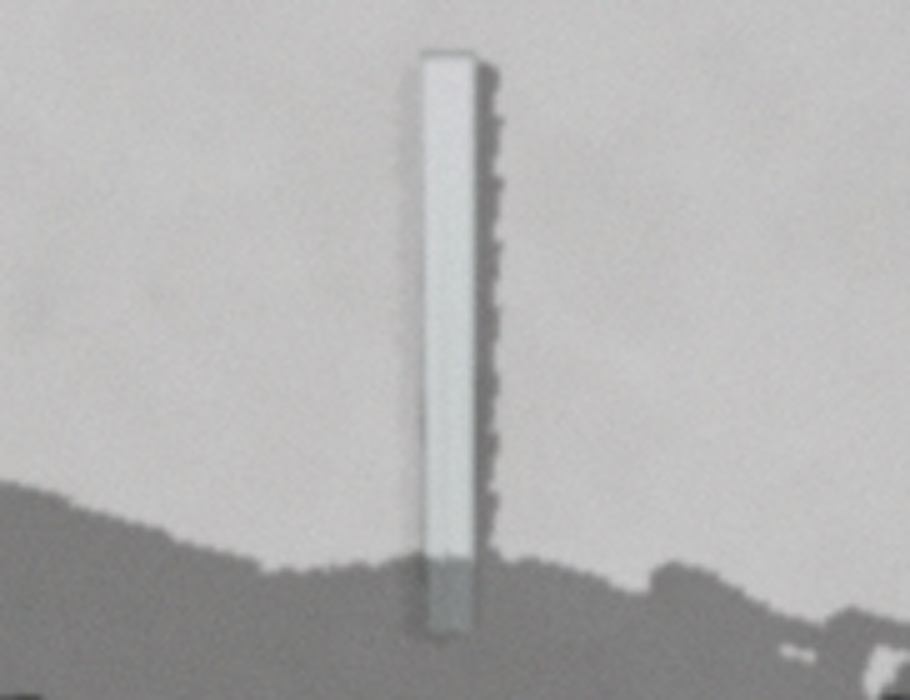

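```bash
python3 - <<'E'
from h import *
w=Cam("wrist");mm=.001
q=np.array([(303,245),(470,207),(562,503),(402,535)])/8+[134,59]
P=fit(w,np.array([(-11,18,17),(11,18,17),(11,-18,17),(-11,-18,17)])*mm,q,[.45,.25,.45])
q=np.array([(423,58),(474,58),(473,630),(428,630)])/5+[227,108]
fit(w,np.array([(-6,65,10),(6,65,10),(6,-65,10),(-6,-65,10)])*mm,q,[.6,.21,.27])
go([P[0],P[1],.10],P[2]+np.pi/2)
s,R,p=S();print(p)
E
```

```text
pose [0.4536 0.2503 0.4671] res px [0.7 0.6 0.8 0.9]
pose [0.595  0.2091 0.2721] res px [0.8 0.8 1.2 1.2]
shift cm [ -7.73   2.26 -12.79] rotvec8 [  0.03 -12.66  -0.03] q6 end -1.53 needed ry8 -12.66 rows>=9.5
shift cm [ -7.73   2.26 -12.79] rotvec8 [0.03 9.84 0.03] q6 end 1.61 needed ry8 9.84 rows>=7.4
[0.59763344 0.21000788 0.12197291]
```

```bash
python3 -m jog '[70,-4,0,-6,0,-1.3,0, 70,-7.7,2,-12.8,0,-12.66,0, 70,-7.7,2,-12.8,0,-12.66,0, 70,-7.7,2,-12.8,0,-12.66,0, 70,-7.7,2,-12.8,0,-12.66,0, 70,-7.7,2,-12.8,0,-12.66,0, 70,-7.7,2,-12.8,0,-12.66,0, 70,-7.7,2,-12.8,0,-12.66,0, 70,-7.7,2,-12.8,0,-12.66,0, 70,-7.7,2,-12.8,0,-12.66,0, 70,-7.7,2,-12.8,0,-12.66,0, 70,-7.7,2,-12.8,0,-12.66,0]'; python3 - <<'E'
from h import *
w=Cam("wrist","w7");w.crop("w7a",318,180,70,5)
go([.4536,.2503,.10],.467+np.pi/2)
E
```

```text
clock: 15.3
position: [0.4533, 0.2498, 0.1021]
ee_rot: [-0.688, 0.688, 0.161, -0.165]
contact_force: [-0.3, -0.8, 0.1]
width: 0.062
crop origin 227 110 k 5
shift cm [0.04 0.23 0.03] rotvec8 [-0.   -0.   -0.04] q6 end -1.53 needed ry8 -0.00 rows>=0.0
shift cm [0.04 0.23 0.03] rotvec8 [ 7.00e-02  2.25e+01 -1.00e-02] q6 end 1.61 needed ry8 22.50 rows>=16.8
```

View pics/w7.png

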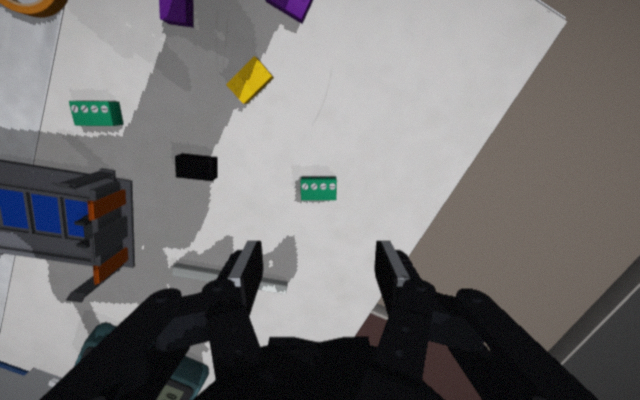

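View pics/w7a.png

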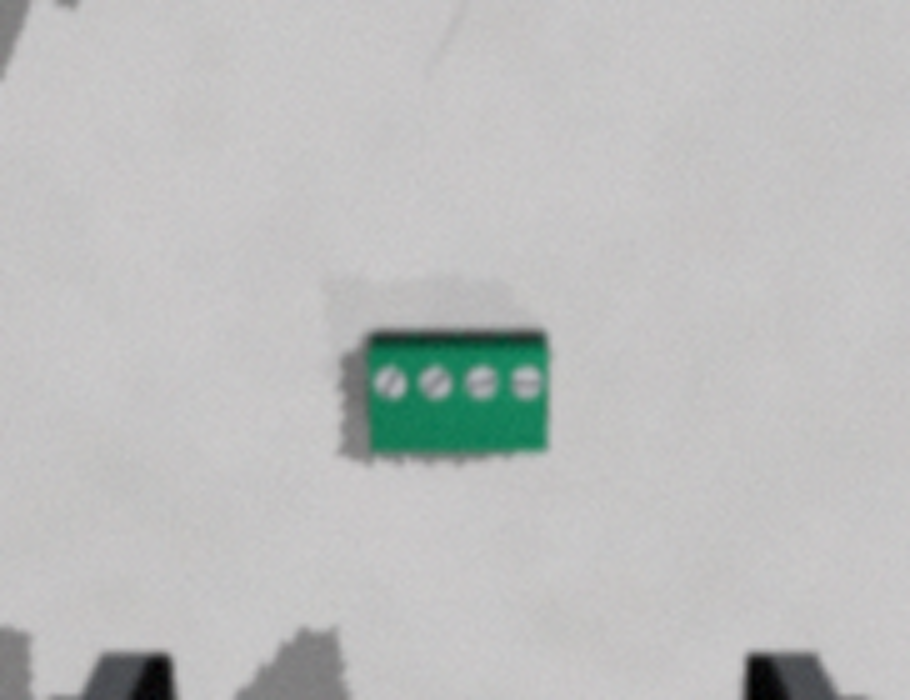

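```bash
python3 - <<'E'
from h import *
w=Cam("wrist");mm=.001
B=np.array([(-11,18,17),(11,18,17),(11,-18,17),(-11,-18,17)])*mm
q=np.array([(370,347),(370,452),(547,450),(547,347)])/5+[227,110]
# screws side = which? try both
P=fit(w,B,q,[.45,.25,.45]);P=fit(w,B,np.roll(q,2,axis=0),[.45,.25,.45])
go([P[0],P[1],-.030],P[2]+np.pi/2)
w.crop("w7b",96,113,45,8)
E
```

```text
pose [0.4515 0.2539 0.4601] res px [39.5 38.9 32.4 32.6]
pose [0.4696 0.2593 0.4671] res px [ 2.9 38.2 38.2  3.2]
shift cm [ 1.92 13.24  0.11] rotvec8 [-0.   -0.   -0.04] q6 end -1.53 needed ry8 -0.00 rows>=2.1
shift cm [ 1.92 13.24  0.11] rotvec8 [ 6.00e-02  2.25e+01 -1.00e-02] q6 end 1.61 needed ry8 22.50 rows>=16.8
crop origin 38 68 k 8
```

```bash
cat >> h.py <<'E'
def fitblock(w,q,h=.017,hx=.011,hy=.018,x0=None):
    """q 4 top corners in order round; centre via 2 best orders"""
    q=np.array(q,float);B=np.array([(-hx,hy,h),(hx,hy,h),(hx,-hy,h),(-hx,-hy,h)])
    c=w.w(*q.mean(0),h);best=None
    for o in (q,q[::-1]):
        for r in range(4):
            for a in (0,.8,1.6,2.4):
                qq=np.roll(o,r,axis=0)
                def f(p):
                    cc,s=np.cos(p[2]),np.sin(p[2]);X=np.c_[cc*B[:,0]-s*B[:,1]+p[0],s*B[:,0]+cc*B[:,1]+p[1],B[:,2]]
                    return (w.px(X)-qq).ravel()
                R=least_squares(f,[c[0],c[1],a])
                if best is None or R.cost<best.cost-1e-6: best=R
    x=best.x.copy();x[2]=(x[2]+np.pi/2)%np.pi-np.pi/2
    print("block",x.round(4),"res",np.abs(best.fun).round(1));return x
E
python3 - <<'E'
from h import *
w=Cam("wrist")
q=np.array([(370,347),(370,452),(547,450),(547,347)])/5+[227,110]
P=fitblock(w,q)
go([P[0],P[1],-.030],P[2]+np.pi/2)
E
```

```text
block [0.4532 0.251  0.4707] res [0.6 0.3 0.3 0.4 0.2 0.1 0.7 0.1]
shift cm [ 0.08 13.26  0.11] rotvec8 [-0.   -0.03 -0.04] q6 end -1.54 needed ry8 -0.03 rows>=2.1
shift cm [ 0.08 13.26  0.11] rotvec8 [ 6.000e-02  2.247e+01 -1.000e-02] q6 end 1.61 needed ry8 22.47 rows>=16.8
```

View pics/w7b.png

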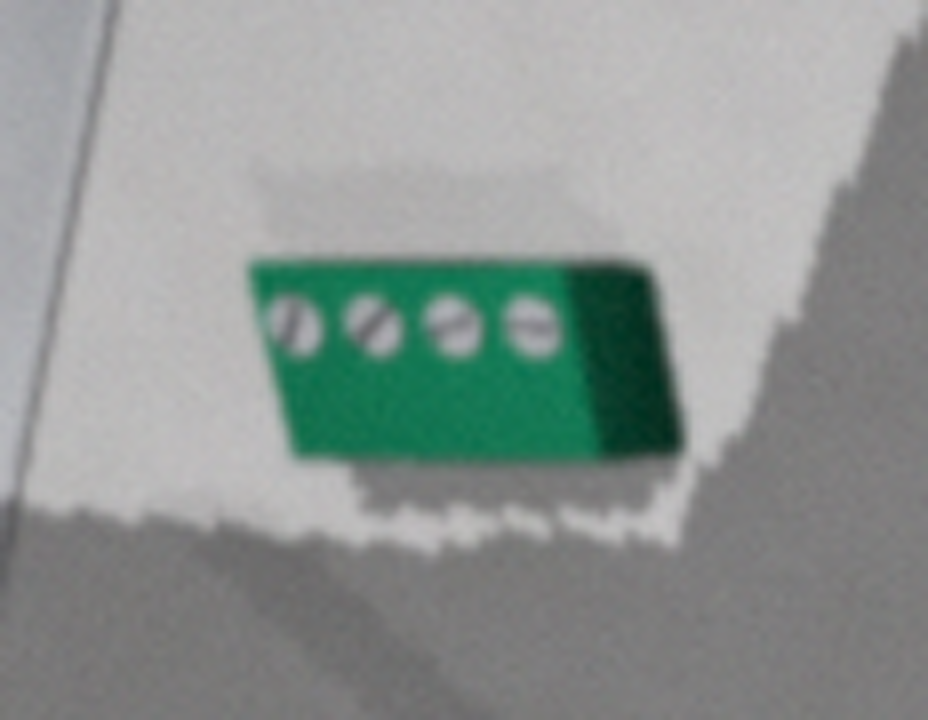

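```bash
python3 -m jog '[70,0.1,5,0.1,0,0,0, 70,0.1,10,0.1,0,0,0, 70,0.1,13.2,0.1,0,0,0, 70,0.1,13.2,0.1,0,0,0, 70,0.1,13.2,0.1,0,0,0]' 30; python3 - <<'E'
from h import *
s,R,p=S();print(p)
w=Cam("wrist","w8");w.crop("w8a",318,200,75,5);c=Cam("side");c.crop("s9",363,310,50,7)
E
```

```text
clock: 16.08
position: [0.4548, 0.2515, -0.0281]
ee_rot: [-0.688, 0.688, 0.163, -0.165]
contact_force: [-0.2, -0.2, 0.5]
width: 0.062
[ 0.45475039  0.25154335 -0.02814737]
crop origin 221 125 k 5
crop origin 298 260 k 7
```

View pics/w8a.png

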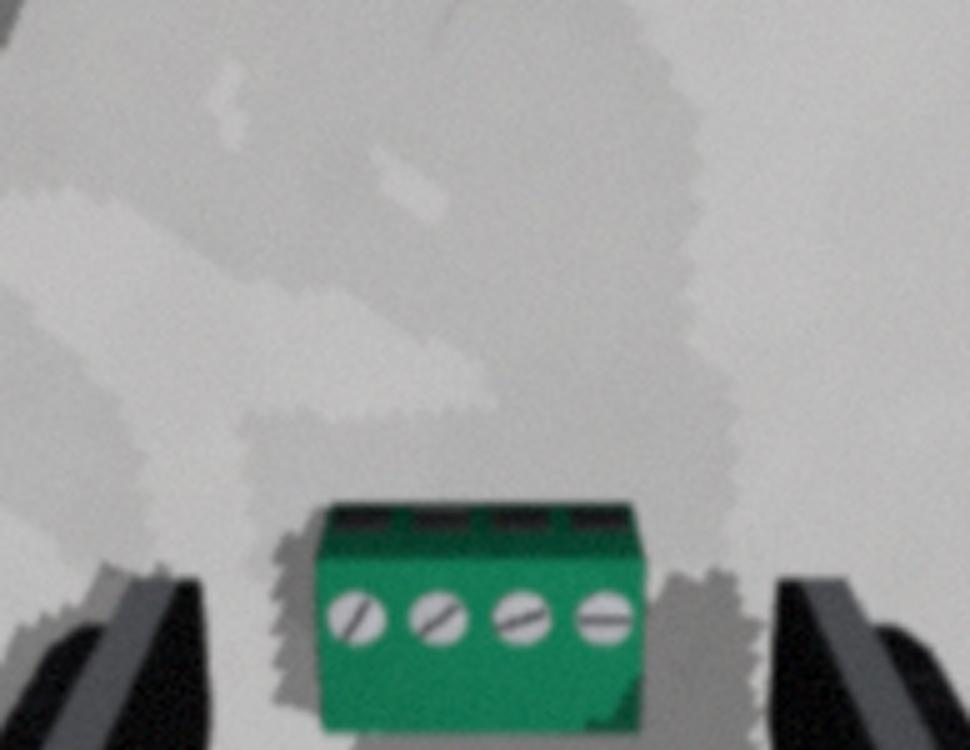

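View pics/s9.png

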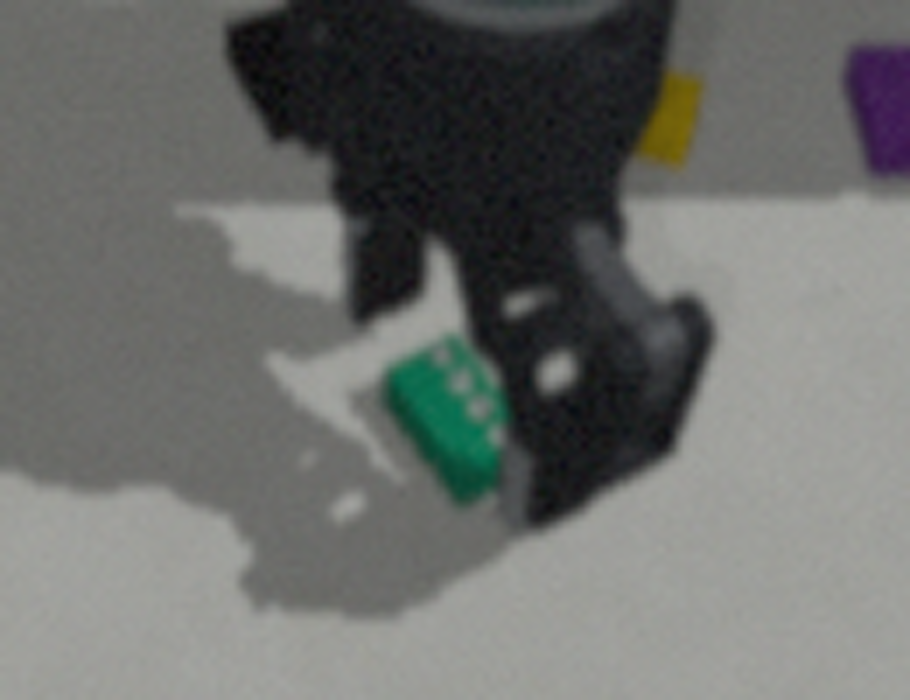

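```bash
python3 -m jog '[70,0,0.6,0,0,0,0, 110,0,1.0,0,0,0,0, 110,0,1.0,0,0,0,0, 110,0,1.0,0,0,0,0]' 30; python3 - <<'E'
from h import *
s,R,p=S();print(p)
w=Cam("wrist","w8");w.crop("w8a",318,200,75,5)
E
```

```text
clock: 16.68
position: [0.4536, 0.2511, -0.0392]
ee_rot: [-0.688, 0.688, 0.162, -0.165]
contact_force: [-0.7, -0.7, -0.2]
width: 0.0484
[ 0.453584    0.25107689 -0.03917   ]
crop origin 221 125 k 5
```

View pics/w8a.png

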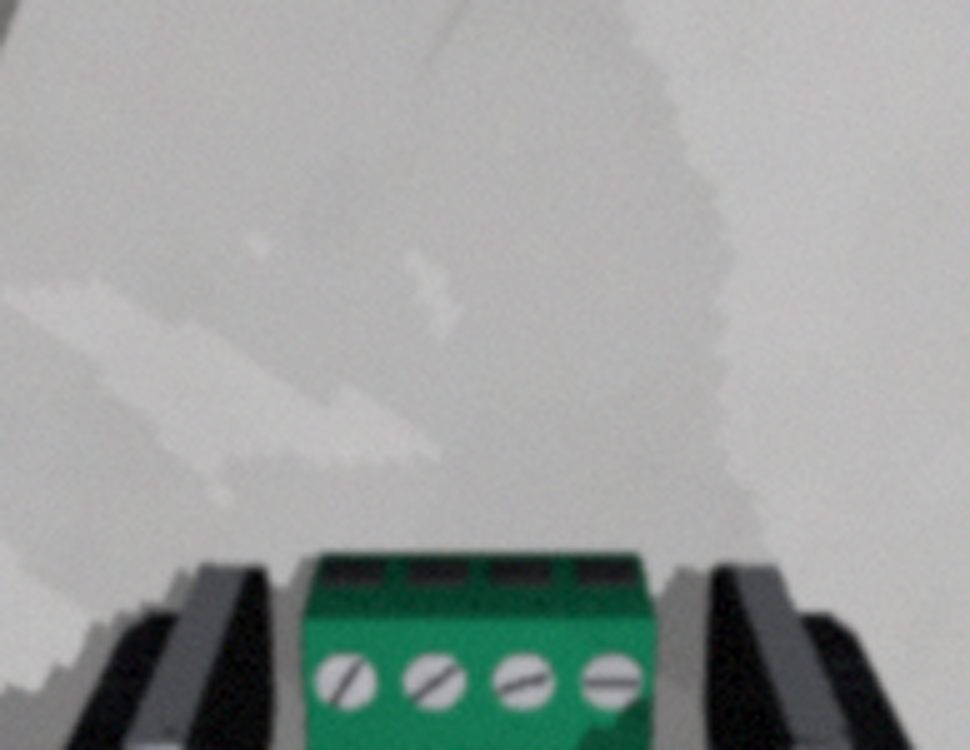

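```bash
python3 -m jog '[110,0,-0.4,0,0,0,0, 255,0,-0.4,0,0,0,0, 255,0,-0.4,0,0,0,0, 255,0,-0.4,0,0,0,0, 255,0,-0.4,0,0,0,0]' 30;python3 -m jog '[255,0,-4,0,0,0,0, 255,0,-9,0,0,0,0, 255,0,-13,0,0,0,0, 255,0,-13,0,0,0,0]' 30; python3 - <<'E'
from h import *
s,R,p=S();print(p)
w=Cam("wrist","w9");w.crop("w9a",318,220,75,5)
import math
b=(.6105,.005,.293)
for y in(-.034,.034):
    x=b[0]-math.sin(b[2])*y;yy=b[1]+math.cos(b[2])*y;print(x,yy)
    go([x,yy,.10],b[2])
E
```

```text
clock: 17.35
position: [0.4542, 0.2514, -0.0345]
ee_rot: [-0.688, 0.688, 0.163, -0.165]
contact_force: [-1.0, 0.6, 6.1]
width: 0.0357
clock: 17.85
position: [0.4567, 0.2523, 0.0981]
ee_rot: [0.688, -0.688, -0.165, 0.163]
contact_force: [-0.6, 1.1, -0.3]
width: 0.0355
[0.45669782 0.25232565 0.09806328]
crop origin 221 145 k 5
0.6203200726315978 -0.02755097807301869
shift cm [  2.18  -0.41 -32.37] rotvec8 [ 1.00e-02  1.25e+01 -1.00e-02] q6 end -0.34 needed ry8 12.50 rows>=9.3
shift cm [  2.18  -0.41 -32.37] rotvec8 [ -0.01 -10.    -0.01] q6 end 2.80 needed ry8 35.00 rows>=26.2
0.6006799273684023 0.03755097807301869
shift cm [  3.36  -0.41 -25.68] rotvec8 [ 1.00e-02  1.25e+01 -1.00e-02] q6 end -0.23 needed ry8 12.50 rows>=9.3
shift cm [  3.36  -0.41 -25.68] rotvec8 [ -0.01 -10.    -0.01] q6 end 2.91 needed ry8 35.00 rows>=26.2
```

View pics/w9a.png

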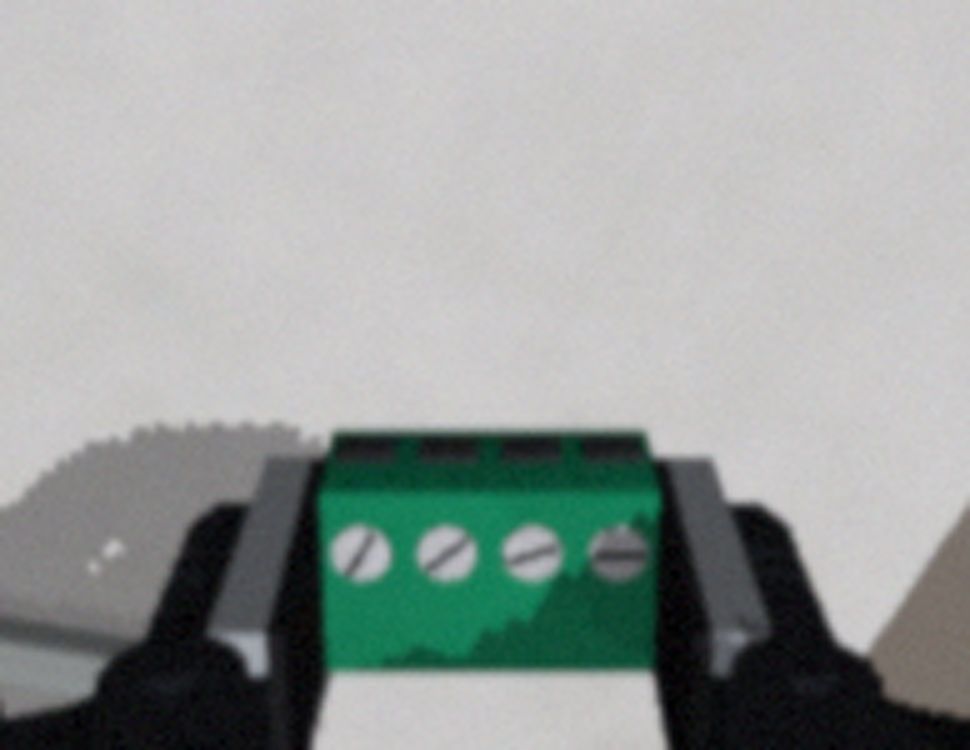

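```bash
python3 -m jog '[255,0.5,-0.4,-6,0,1.3,0, 255,1,-0.4,-12,0,2.6,0, 255,2.2,-0.4,-32.4,0,12.5,0, 255,2.2,-0.4,-32.4,0,12.5,0, 255,2.2,-0.4,-32.4,0,12.5,0, 255,2.2,-0.4,-32.4,0,12.5,0, 255,2.2,-0.4,-32.4,0,12.5,0, 255,2.2,-0.4,-32.4,0,12.5,0, 255,2.2,-0.4,-32.4,0,12.5,0, 255,2.2,-0.4,-32.4,0,12.5,0, 255,2.2,-0.4,-32.4,0,12.5,0, 255,2.2,-0.4,-32.4,0,12.5,0]';  python3 - <<'E'
from h import *
w=Cam("wrist","w10")
go([.6203,-.0276,.0],.293)
w.crop("w10a",318,200,75,5)
E
```

```text
clock: 19.4
position: [0.6191, -0.0279, 0.0973]
ee_rot: [-0.566, 0.57, -0.423, 0.42]
contact_force: [0.6, 0.5, -0.3]
width: 0.0351
shift cm [0.   9.77 0.16] rotvec8 [ 0.04  0.   -0.  ] q6 end -0.34 needed ry8 -0.00 rows>=1.6
shift cm [0.   9.77 0.16] rotvec8 [ -0.   -22.5   -0.07] q6 end 2.80 needed ry8 22.50 rows>=16.8
crop origin 221 125 k 5
```

View pics/w10.png

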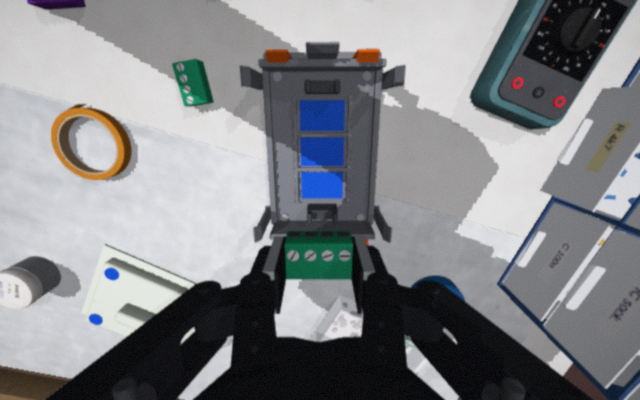

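View pics/w10a.png

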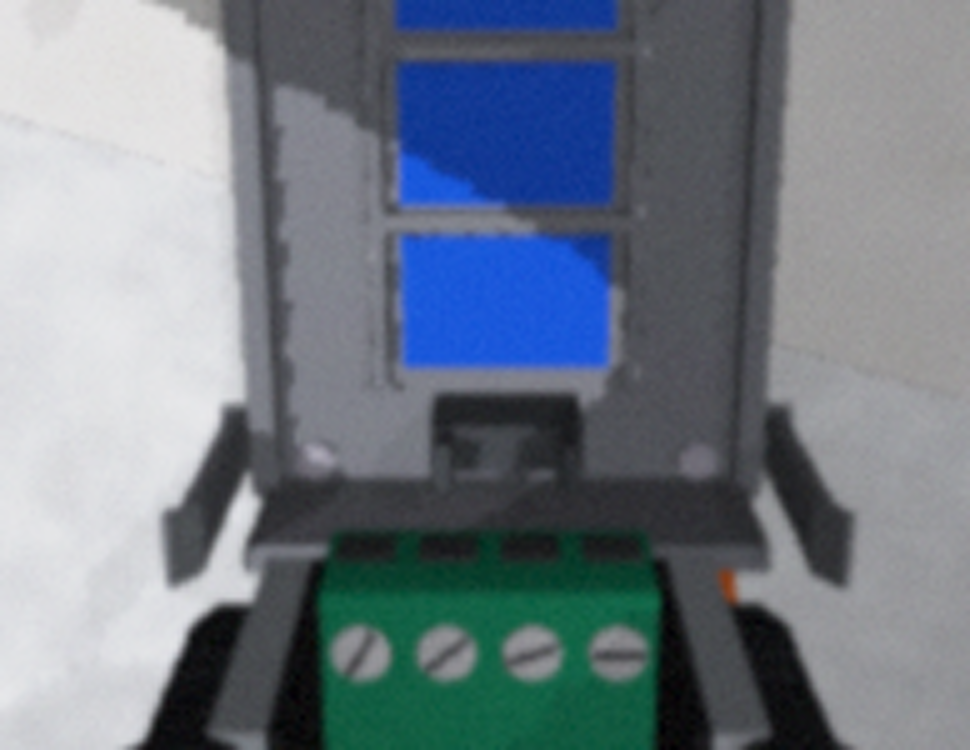

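```bash
python3 - <<'E'
from h import *
w=Cam("wrist");mm=.001
q=np.array([(398,61),(617,60),(614,206),(400,207),(403,236),(612,236),(610,367),(405,367)])/5+[221,125]
P=fit(w,np.array([(-21,14,4),(21,14,4),(21,-14,4),(-21,-14,4),(-21,-20,4),(21,-20,4),(21,-48,4),(-21,-48,4)])*mm,q,[.61,.005,.29])
x=P[0]-np.sin(P[2])*-.034;y=P[1]+np.cos(P[2])*-.034;print(x,y)
go([x,y,0],P[2])
E
```

```text
pose [0.6109 0.0056 0.2978] res px [0.4 0.5 0.2 0.4 0.2 0.3 0.2 0.1]
0.6209202975739349 -0.026858141504307056
shift cm [-0.06  9.8   0.22] rotvec8 [ 0.04 -0.03 -0.  ] q6 end -0.34 needed ry8 -0.04 rows>=1.6
shift cm [-0.06  9.8   0.22] rotvec8 [ 0.   22.47  0.06] q6 end 2.80 needed ry8 22.46 rows>=16.8
```

```bash
python3 -m jog '[255,0,5,0.2,0,0,0, 255,0,10,0.2,0,0,0, 255,0,12,0.2,0,0,0, 255,0,12,0.2,0,0,0]'; python3 -m jog '[255,0,0.3,0,0,0,0, 255,0,0.4,0,0,0,0, 255,0,0.4,0,0,0,0]';  python3 - <<'E'
from h import *
w=Cam("wrist","w11")
w.crop("w11a",318,200,75,5)
Cam("side").crop("s11",280,215,50,7)
E
```

```text
clock: 20.0
position: [0.6195, -0.0274, -0.0233]
ee_rot: [-0.566, 0.57, -0.424, 0.419]
contact_force: [0.5, -0.5, -0.4]
width: 0.0351
clock: 20.38
position: [0.6219, -0.0277, -0.0244]
ee_rot: [-0.566, 0.569, -0.422, 0.421]
contact_force: [-0.3, -0.6, -0.1]
width: 0.0354
crop origin 221 125 k 5
crop origin 215 165 k 7
```

View pics/w11a.png

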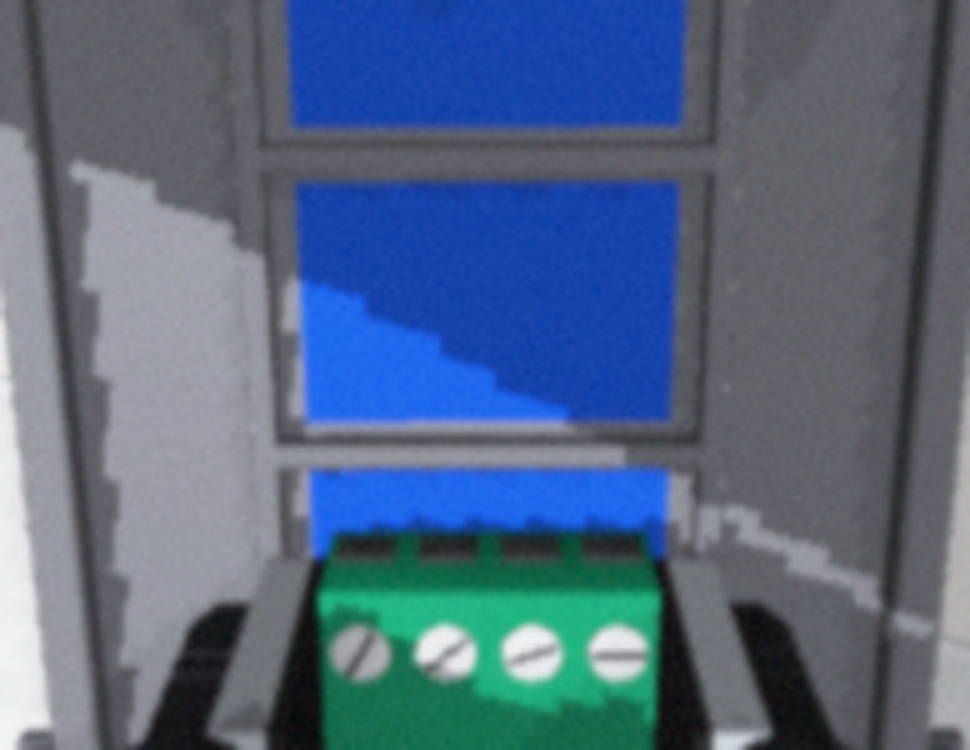

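View pics/s11.png

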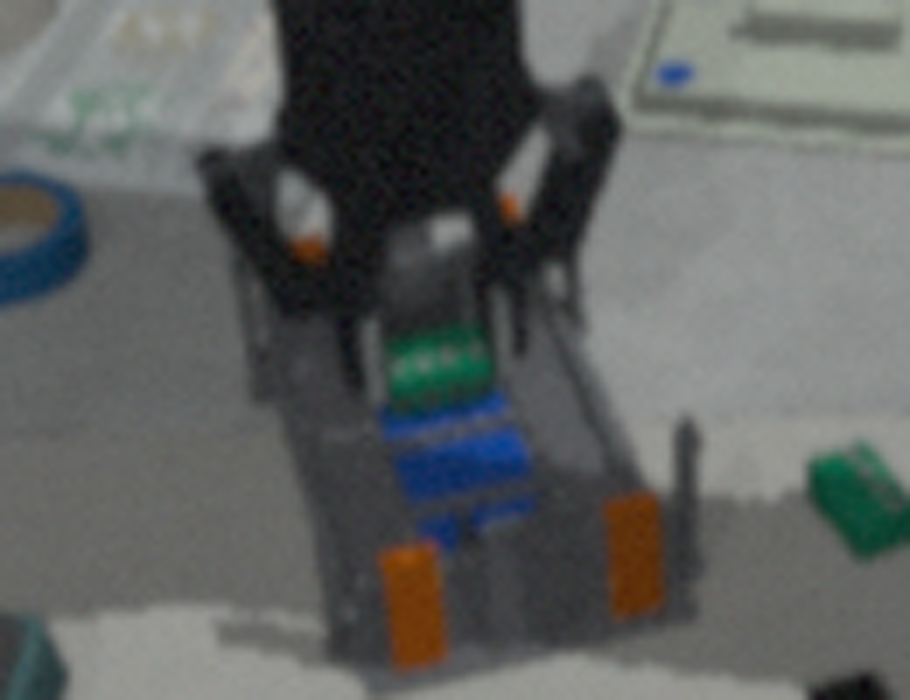

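```bash
python3 -m jog '[255,0,0.15,0,0,0,0, 255,0,0.15,0,0,0,0, 255,0,0.15,0,0,0,0]'; python3 -m jog '[255,0,0.15,0,0,0,0, 255,0,0.15,0,0,0,0, 255,0,0.15,0,0,0,0]'
```

```text
clock: 20.85
position: [0.6211, -0.0276, -0.027]
ee_rot: [-0.566, 0.569, -0.423, 0.421]
contact_force: [-0.7, -0.0, -0.0]
width: 0.0351
clock: 21.22
position: [0.6212, -0.0277, -0.0285]
ee_rot: [-0.566, 0.569, -0.423, 0.421]
contact_force: [-0.2, -0.3, -0.6]
width: 0.0354
```

```bash
python3 -m jog '[255,0,0.15,0,0,0,0, 255,0,0.15,0,0,0,0, 255,0,0.15,0,0,0,0]'; python3 -m jog '[255,0,0.1,0,0,0,0, 255,0,0.1,0,0,0,0, 255,0,0.1,0,0,0,0]'
```

```text
clock: 21.6
position: [0.6212, -0.0277, -0.0299]
ee_rot: [-0.566, 0.569, -0.423, 0.421]
contact_force: [-0.6, 0.4, -1.0]
width: 0.0352
clock: 21.98
position: [0.6213, -0.0277, -0.0304]
ee_rot: [-0.566, 0.569, -0.422, 0.421]
contact_force: [-1.7, 0.2, 5.3]
width: 0.0352
```

Contact as predicted. Release, lift.

```bash
python3 -m jog '[125,0,0,0,0,0,0, 125,0,0,0,0,0,0, 125,0,0,0,0,0,0, 125,0,-2,0,0,0,0, 125,0,-7,0,0,0,0, 100,0,-12,0,0,0,0, 70,-5,-14,0,0,0,0, 70,-9,-14,0,0,0,0, 70,-10,-14,0,0,0,0, 70,-10,-14,0,0,0,0]'; python3 - <<'E'
from h import *
w=Cam("wrist","w12")
w.crop("w12a",330,200,75,5)
w.crop("w12b",180,140,60,6)
E
```

```text
clock: 23.22
position: [0.5928, 0.0685, 0.1088]
ee_rot: [-0.566, 0.57, -0.422, 0.42]
contact_force: [-0.4, 0.0, 0.2]
width: 0.0617
crop origin 233 125 k 5
crop origin 102 80 k 6
```

View pics/w12.png

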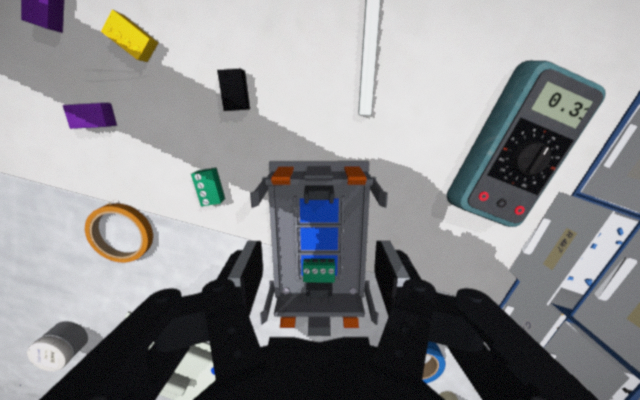

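View pics/w12a.png

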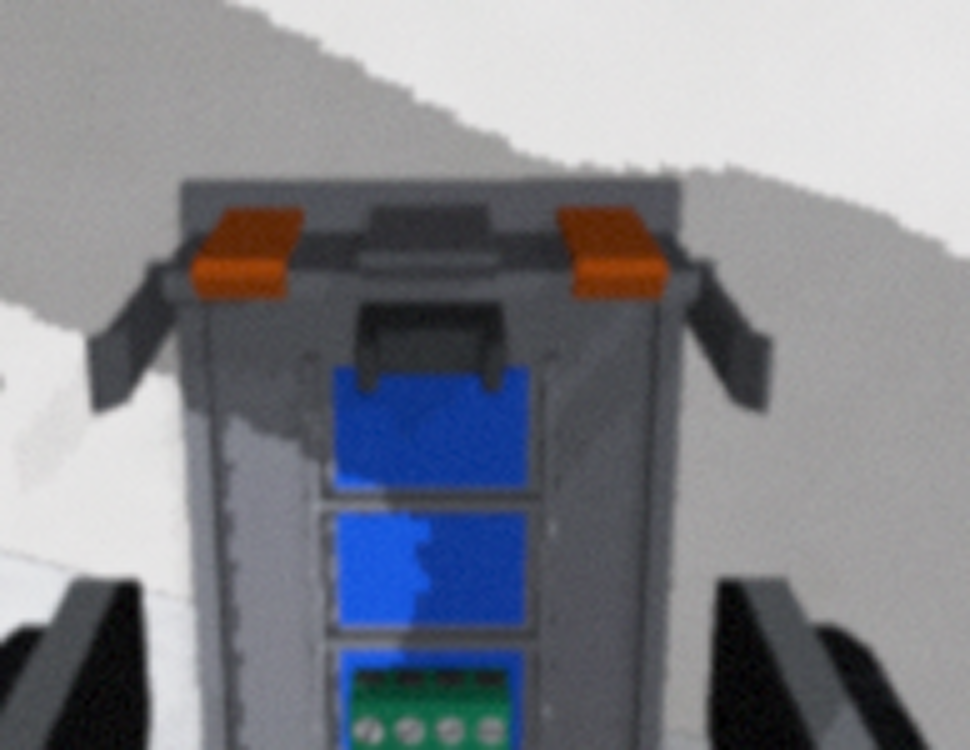

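Block is upright in bay0, centred on its pad. Now block at wrist (207,187).

```bash
python3 - <<'E'
from h import *
w=Cam("wrist");w.crop("w12b",207,187,40,9)
E
```

```text
crop origin 155 147 k 9
```

View pics/w12b.png

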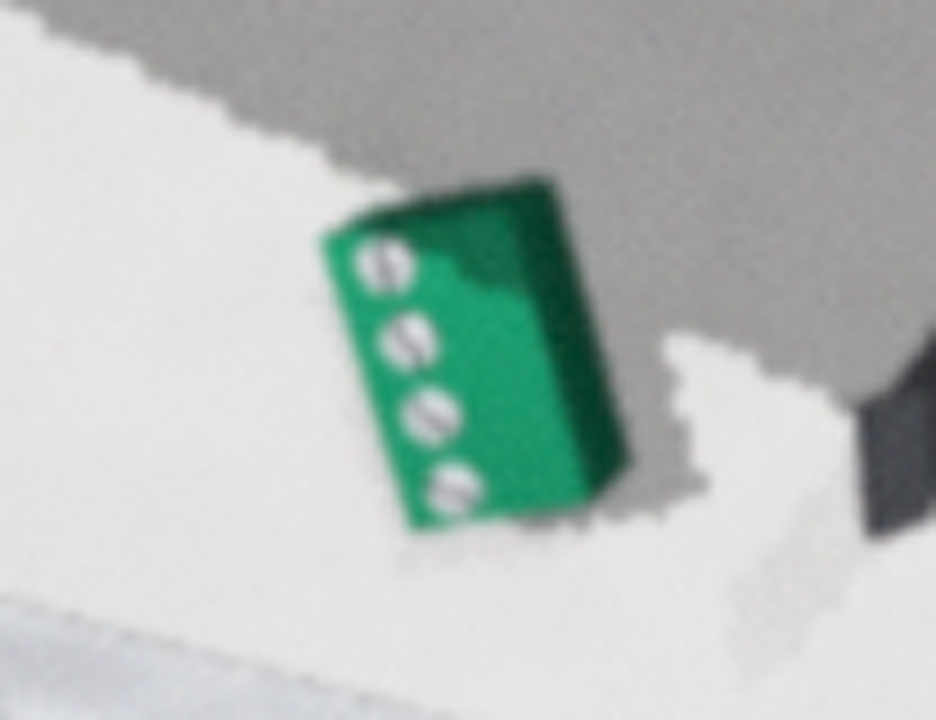

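```bash
python3 - <<'E'
from h import *
w=Cam("wrist")
q=np.array([(323,240),(505,205),(590,502),(412,528)])/9+[155,147]
P=fitblock(w,q)
go([P[0],P[1],.10],P[2]+np.pi/2)
E
```

```text
block [0.4824 0.0316 0.4539] res [0.7 0.7 0.3 0.3 0.6 0.4 0.2 0.7]
shift cm [  0.22   0.92 -11.64] rotvec8 [ 0.03 10.09  0.03] q6 end 1.18 needed ry8 10.08 rows>=7.5
shift cm [  0.22   0.92 -11.64] rotvec8 [  0.03 -12.41  -0.03] q6 end -1.96 needed ry8 -12.42 rows>=9.3
```

```bash
python3 -m jog '[70,0,0,-4,0,1.3,0, 70,0.2,0.9,-11.6,0,10.1,0, 70,0.2,0.9,-11.6,0,10.1,0, 70,0.2,0.9,-11.6,0,10.1,0, 70,0.2,0.9,-11.6,0,10.1,0, 70,0.2,0.9,-11.6,0,10.1,0, 70,0.2,0.9,-11.6,0,10.1,0, 70,0.2,0.9,-11.6,0,10.1,0, 70,0.2,0.9,-11.6,0,10.1,0, 70,0.2,0.9,-11.6,0,10.1,0, 70,0.2,0.9,-11.6,0,10.1,0]'; python3 - <<'E'
from h import *
w=Cam("wrist","w13");w.crop("w13a",318,180,70,5)
E
```

```text
clock: 24.75
position: [0.4825, 0.0326, 0.1005]
ee_rot: [-0.157, 0.161, -0.689, 0.689]
contact_force: [0.5, 0.7, 0.3]
width: 0.0619
crop origin 227 110 k 5
```

View pics/w13.png

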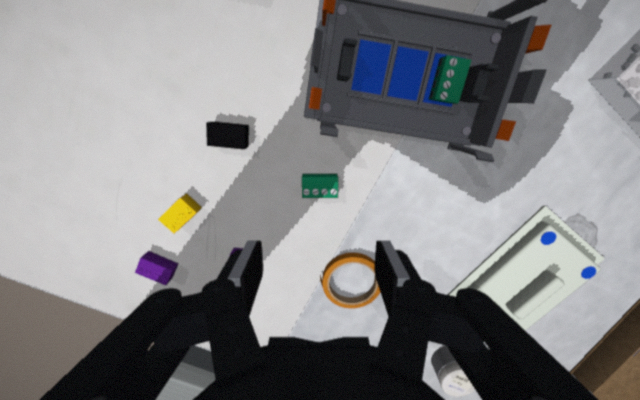

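View pics/w13a.png

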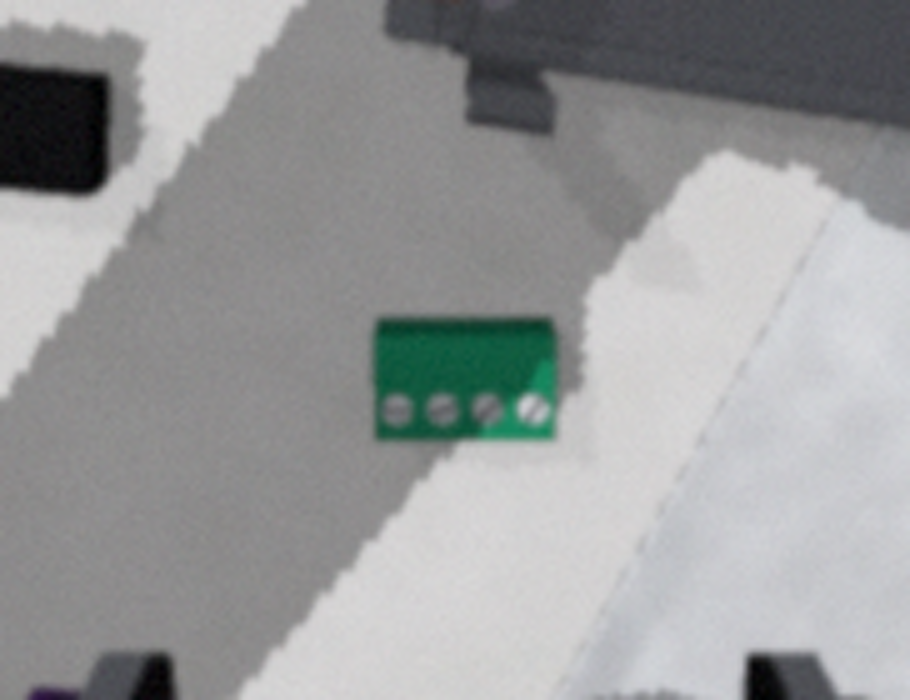

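```bash
python3 - <<'E'
from h import *
w=Cam("wrist")
q=np.array([(376,334),(553,333),(556,438),(377,438)])/5+[227,110]
P=fitblock(w,q)
go([P[0],P[1],-.0345],P[2]+np.pi/2)
E
```

```text
block [0.4819 0.0315 0.4615] res [0.3 0.4 0.7 0.2 1.  0.3 0.1 0.2]
shift cm [ 0.04 13.51  0.1 ] rotvec8 [ 0.   -0.05  0.03] q6 end 1.17 needed ry8 -0.06 rows>=2.2
shift cm [ 0.04 13.51  0.1 ] rotvec8 [-5.000e-02  2.245e+01  1.000e-02] q6 end -1.97 needed ry8 -22.56 rows>=16.9
```

```bash
python3 -m jog '[70,0.05,5,0.1,0,0,0, 70,0.05,10,0.1,0,0,0, 90,0.05,12.5,0.1,0,0,0, 100,0.05,13.4,0.1,0,0,0, 100,0.05,13.4,0.1,0,0,0, 255,0.05,13.4,0.1,0,0,0, 255,0.05,13.4,0.1,0,0,0, 255,0.05,13.4,0.1,0,0,0, 255,0.05,13.4,0.1,0,0,0]' 30; python3 -m jog '[255,0,-4,0,0,0,0, 255,0,-9,0,0,0,0, 255,0,-13.5,0,0,0,0, 255,0,-13.5,0,0,0,0]' 30;  python3 - <<'E'
from h import *
w=Cam("wrist","w14");w.crop("w14a",318,220,75,5)
P=(.6108,.0054,.296)
go([P[0],P[1],.10],P[2])
E
```

```text
clock: 25.98
position: [0.4831, 0.0315, -0.0321]
ee_rot: [-0.158, 0.16, -0.688, 0.69]
contact_force: [-0.1, -0.2, 7.5]
width: 0.035
clock: 26.48
position: [0.4854, 0.0316, 0.1054]
ee_rot: [-0.16, 0.158, -0.688, 0.69]
contact_force: [0.1, -0.4, -0.5]
width: 0.0352
crop origin 221 145 k 5
shift cm [-10.3    0.32   7.95] rotvec8 [ -0.   -10.12   0.02] q6 end -0.29 needed ry8 -10.13 rows>=7.6
shift cm [-10.3    0.32   7.95] rotvec8 [-0.02 12.38 -0.  ] q6 end 2.85 needed ry8 12.37 rows>=9.2
```

View pics/w14a.png

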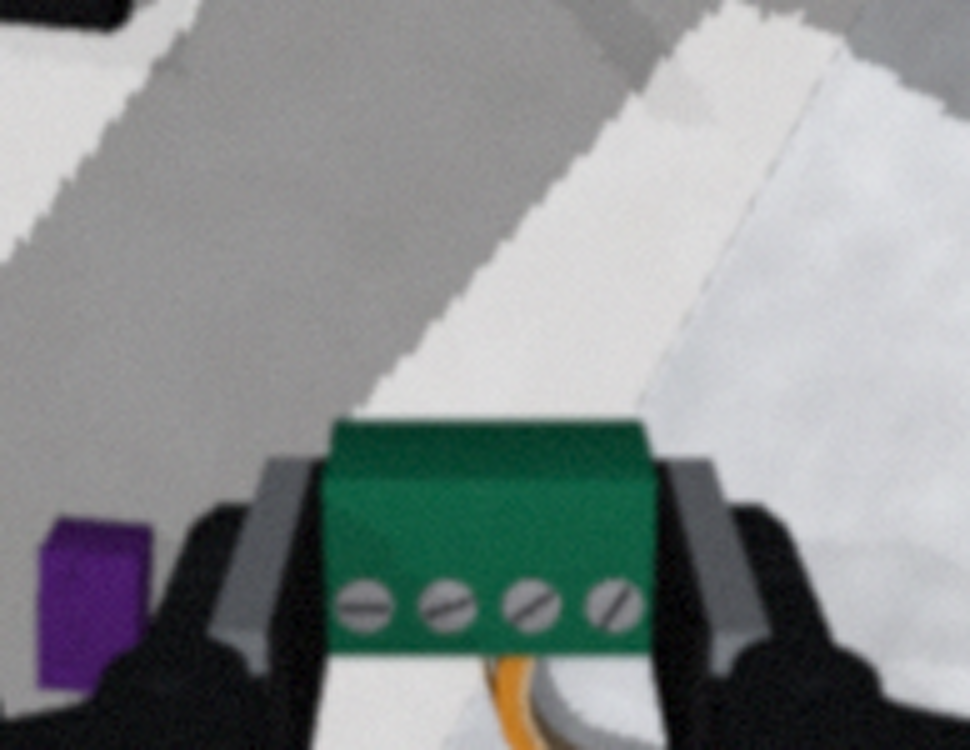

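```bash
python3 - <<'E'
from h import *
go([.6009,.0379,.10],.296)
E
```

```text
shift cm [-10.83   0.32   4.59] rotvec8 [ -0.   -10.12   0.02] q6 end -0.23 needed ry8 -10.13 rows>=7.6
shift cm [-10.83   0.32   4.59] rotvec8 [-0.02 12.38 -0.  ] q6 end 2.91 needed ry8 12.37 rows>=9.2
```

```bash
python3 -m jog '[255,-5,0.3,2,0,-1.3,0, 255,-10.8,0.3,4.6,0,-10.1,0, 255,-10.8,0.3,4.6,0,-10.1,0, 255,-10.8,0.3,4.6,0,-10.1,0, 255,-10.8,0.3,4.6,0,-10.1,0, 255,-10.8,0.3,4.6,0,-10.1,0, 255,-10.8,0.3,4.6,0,-10.1,0, 255,-10.8,0.3,4.6,0,-10.1,0, 255,-10.8,0.3,4.6,0,-10.1,0, 255,-10.8,0.3,4.6,0,-10.1,0]';  python3 - <<'E'
from h import *
w=Cam("wrist","w15");w.crop("w15a",318,210,75,5)
go([.6009,.0379,-.024],.296)
E
```

```text
clock: 27.78
position: [0.5988, 0.0378, 0.097]
ee_rot: [-0.565, 0.569, -0.424, 0.421]
contact_force: [0.1, 0.8, -0.8]
width: 0.0352
crop origin 221 135 k 5
shift cm [ 0.04 12.13  0.25] rotvec8 [ 0.04 -0.03 -0.  ] q6 end -0.23 needed ry8 -0.04 rows>=1.9
shift cm [ 0.04 12.13  0.25] rotvec8 [ 0.   22.47  0.07] q6 end 2.91 needed ry8 22.46 rows>=16.8
```

View pics/w15a.png

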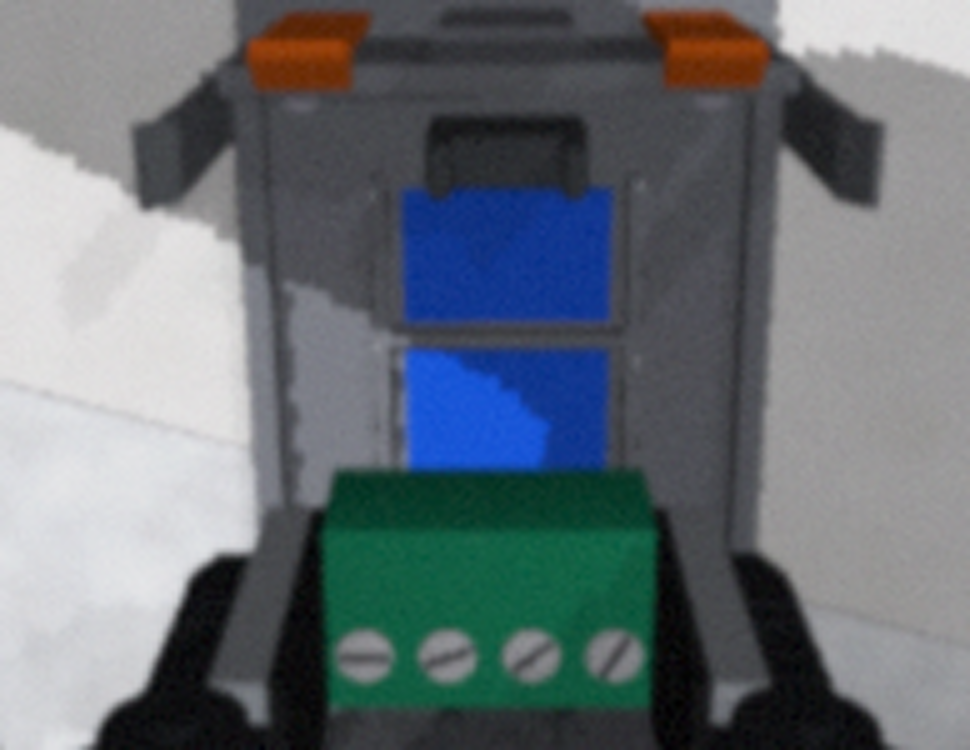

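```bash
python3 -m jog '[255,0,5,0.2,0,0,0, 255,0,10,0.2,0,0,0, 255,0,12.2,0.2,0,0,0, 255,0,12.2,0.2,0,0,0, 255,0,12.2,0.2,0,0,0]'; python3 -m jog '[255,0,0.2,0,0,0,0, 255,0,0.2,0,0,0,0, 255,0,0.2,0,0,0,0]'; python3 -m jog '[255,0,0.15,0,0,0,0, 255,0,0.15,0,0,0,0]';python3 -m jog '[255,0,0.1,0,0,0,0, 255,0,0.1,0,0,0,0]'
```

```text
clock: 28.45
position: [0.6018, 0.038, -0.0231]
ee_rot: [-0.566, 0.569, -0.422, 0.421]
contact_force: [-0.5, 0.6, 0.3]
width: 0.0354
clock: 28.82
position: [0.6012, 0.0381, -0.0254]
ee_rot: [-0.566, 0.569, -0.422, 0.421]
contact_force: [-0.1, -0.5, 0.1]
width: 0.035
clock: 29.08
position: [0.6008, 0.0381, -0.0276]
ee_rot: [-0.566, 0.569, -0.423, 0.421]
contact_force: [0.3, 0.2, 0.2]
width: 0.0348
clock: 29.32
position: [0.6008, 0.0381, -0.0286]
ee_rot: [-0.566, 0.569, -0.423, 0.421]
contact_force: [-0.5, -0.7, -0.3]
width: 0.0351
```

```bash
python3 -m jog '[255,0,0.1,0,0,0,0, 255,0,0.1,0,0,0,0]'; python3 -m jog '[255,0,0.1,0,0,0,0, 255,0,0.1,0,0,0,0]'; python3 - <<'E'
from h import *
w=Cam("wrist","w16");w.crop("w16a",318,210,75,5);Cam("side").crop("s16",280,225,50,7)
E
```

```text
clock: 29.58
position: [0.601, 0.0381, -0.0288]
ee_rot: [-0.566, 0.569, -0.423, 0.421]
contact_force: [-1.1, -0.6, 5.2]
width: 0.0353
clock: 29.82
position: [0.601, 0.0381, -0.0289]
ee_rot: [-0.566, 0.569, -0.422, 0.421]
contact_force: [-1.2, -0.6, 11.2]
width: 0.0351
crop origin 221 135 k 5
crop origin 215 175 k 7
```

View pics/w16a.png

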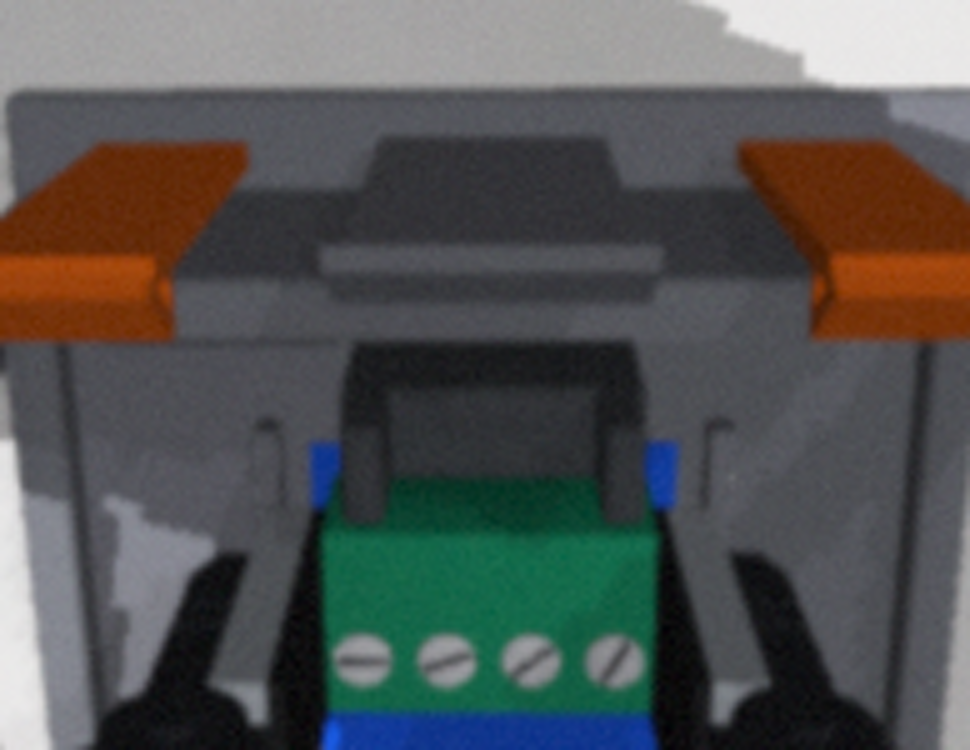

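Seated. Release and move up.

```bash
python3 -m jog '[125,0,-0.1,0,0,0,0, 125,0,-0.1,0,0,0,0, 125,0,-0.1,0,0,0,0, 125,0,-2,0,0,0,0, 125,0,-7,0,0,0,0, 120,0,-12,0,0,0,0, 120,-8,-14,0,0,0,0, 120,-14,-14,0,0,0,0, 120,-17,-14,0,0,0,0, 120,-17,-14,0,0,0,0]'; python3 - <<'E'
from h import *
w=Cam("wrist","w17")
w.crop("w17a",335,270,75,5);Cam("side","s17")
E
```

```text
clock: 31.18
position: [0.5511, 0.2041, 0.1094]
ee_rot: [-0.567, 0.57, -0.422, 0.419]
contact_force: [-0.0, -0.4, -0.2]
width: 0.045
crop origin 238 195 k 5
```

View pics/w17.png

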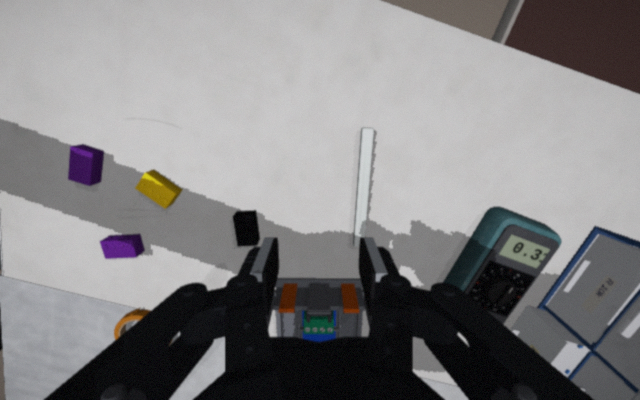

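View pics/w17a.png

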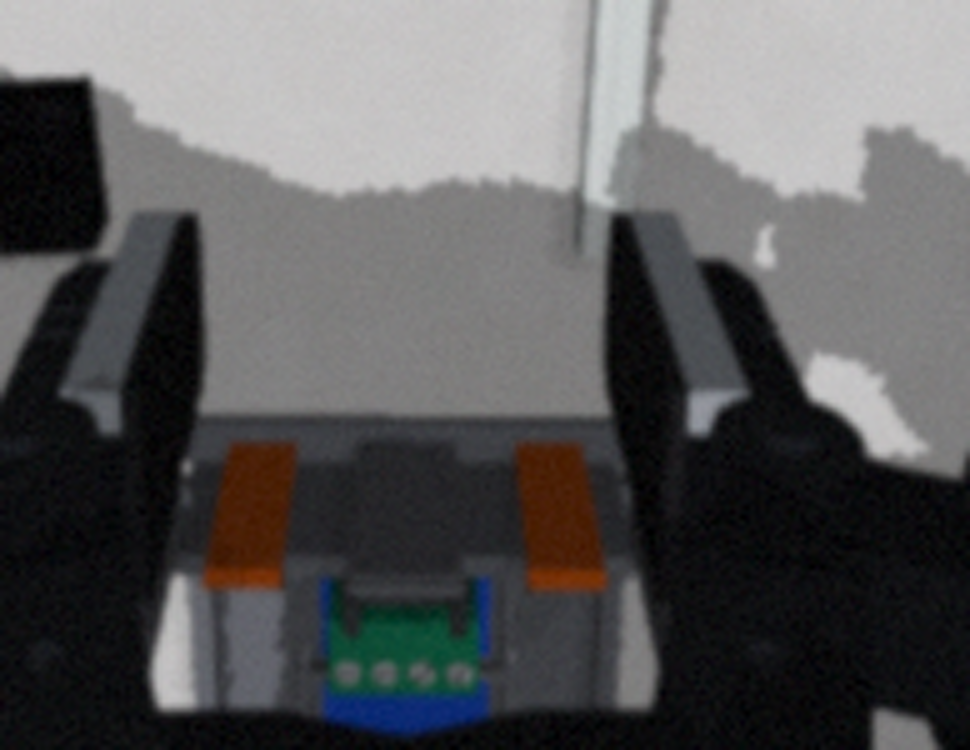

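View pics/s17.png

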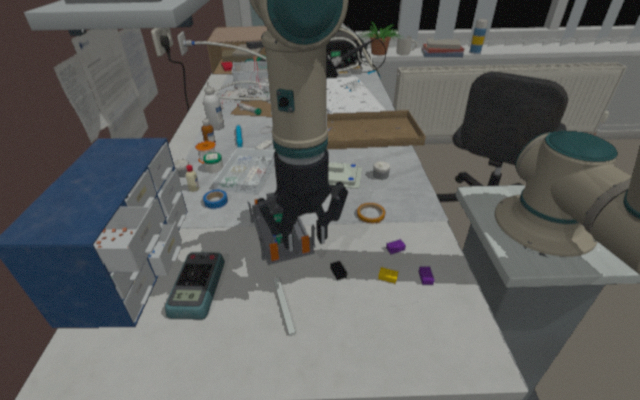

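```bash
python3 - <<'E'
from h import *
w=Cam("wrist");w.crop("w17b",360,185,65,6)
go([.596,.2095,.05],.272)
E
```

```text
crop origin 276 120 k 6
shift cm [0.37 5.89 4.44] rotvec8 [0.04 0.15 0.01] q6 end 0.07 needed ry8 0.15 rows>=1.2
shift cm [0.37 5.89 4.44] rotvec8 [ 1.000e-02 -2.235e+01 -6.000e-02] q6 end -3.08 needed ry8 -22.35 rows>=16.7
```

View pics/w17b.png

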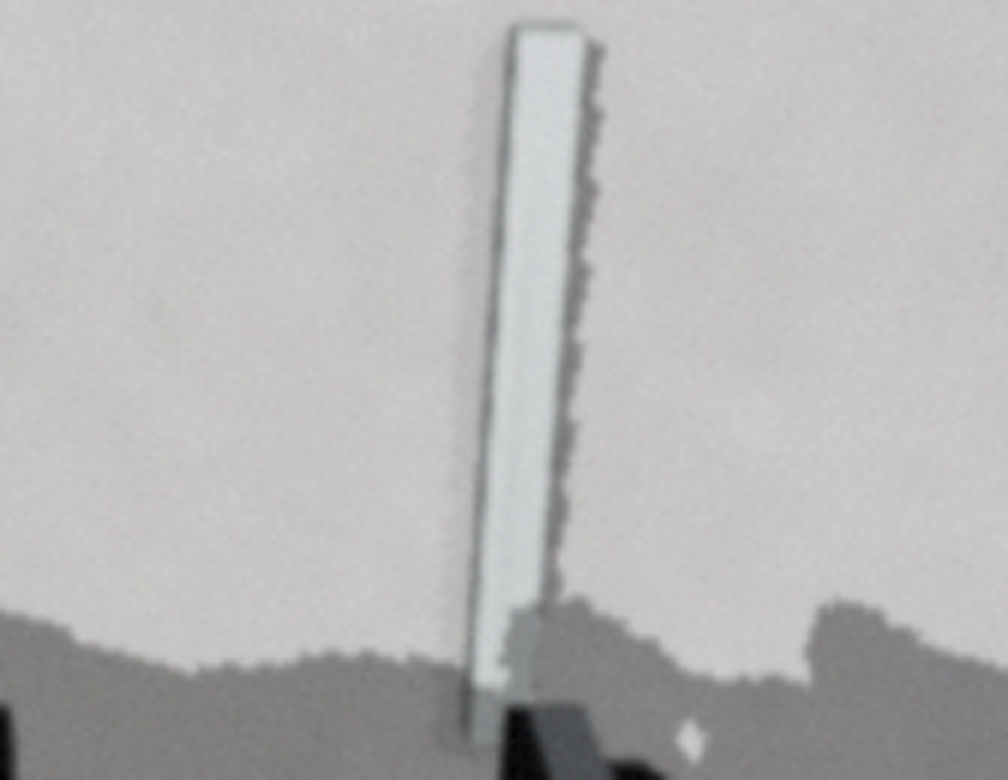

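```bash
python3 -m jog '[120,0.4,0,4.4,0,0.15,0, 120,0.4,4,4.4,0,0.15,0, 120,0.4,5.5,4.4,0,0.15,0, 120,0.4,5.5,4.4,0,0.15,0]'; python3 - <<'E'
from h import *
w=Cam("wrist","w18")
go([.596,.2095,-.037],.272)
E
```

```text
clock: 31.82
position: [0.5943, 0.2085, 0.0528]
ee_rot: [-0.56, 0.565, -0.43, 0.426]
contact_force: [0.8, -0.7, 0.7]
width: 0.0453
shift cm [-0.03  9.12  0.12] rotvec8 [ 0.04 -0.01  0.  ] q6 end 0.07 needed ry8 -0.01 rows>=1.5
shift cm [-0.03  9.12  0.12] rotvec8 [-1.000e-02  2.249e+01  6.000e-02] q6 end -3.08 needed ry8 -22.51 rows>=16.8
```

View pics/w18.png

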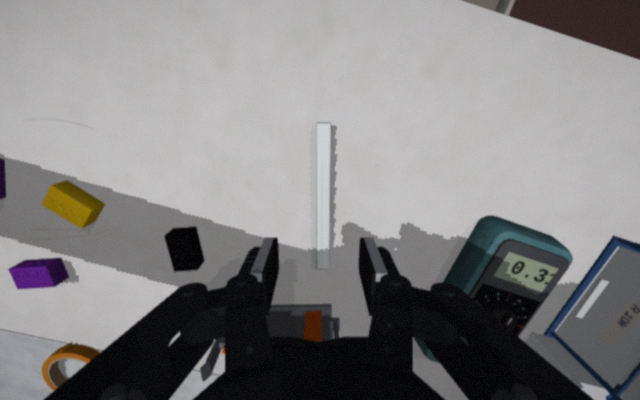

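```bash
python3 - <<'E'
from h import *
w=Cam("wrist");w.crop("w18a",322,195,85,4)
P=fit(w,np.array([(-6,65,10),(6,65,10),(6,-65,10),(-6,-65,10)])*.001,[(316,123),(330,123),(328,268),(315,268)],[.6,.21,.27])
go([P[0],P[1],-.037],P[2])
E
```

```text
crop origin 212 110 k 4
pose [0.5965 0.2097 0.2652] res px [0.7 0.7 0.2 0.1]
shift cm [-0.02  9.21  0.09] rotvec8 [0.03 0.04 0.  ] q6 end 0.07 needed ry8 0.04 rows>=1.5
shift cm [-0.02  9.21  0.09] rotvec8 [ 1.000e-02 -2.246e+01 -4.000e-02] q6 end -3.07 needed ry8 -22.46 rows>=16.8
```

View pics/w18a.png

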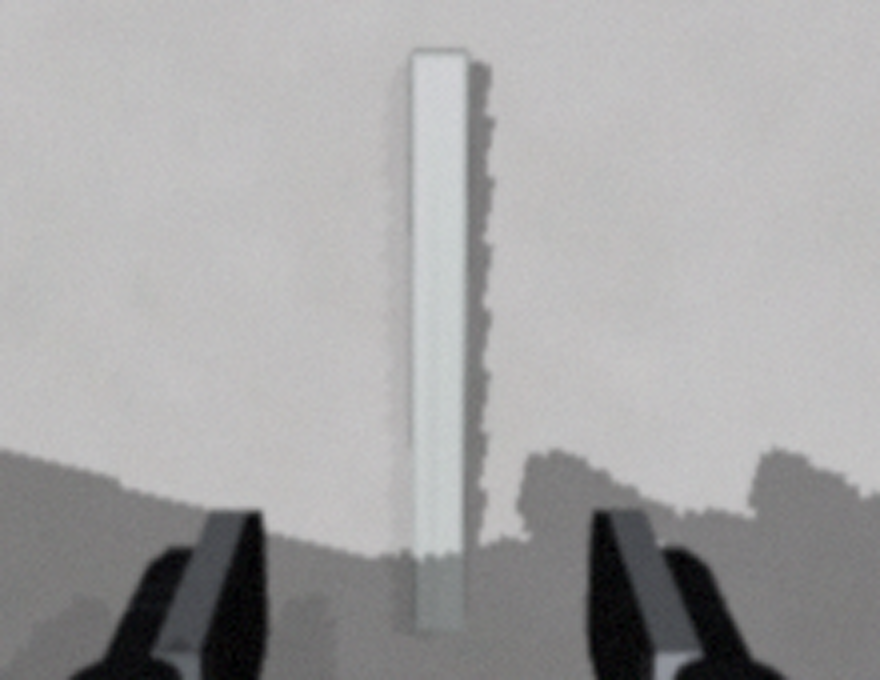

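```bash
python3 -m jog '[120,0,4.5,0.1,0,0,0, 150,0,8,0.1,0,0,0, 150,0,8.9,0.1,0,0,0, 150,0,8.9,0.1,0,0,0, 255,0,8.9,0.1,0,0,0, 255,0,8.9,0.1,0,0,0, 255,0,8.9,0.1,0,0,0, 255,0,8.9,0.1,0,0,0]' 60; python3 -m jog '[255,0,-2,0,0,0,0, 255,0,-7,0,0,0,0, 255,0,-12,0,0,0,0, 255,0,-12,0,0,0,0]'; python3 - <<'E'
from h import *
w=Cam("wrist","w19")
go([.6108,.0054,.085],.296)
E
```

```text
clock: 32.92
position: [0.5977, 0.2104, -0.0325]
ee_rot: [-0.563, 0.564, -0.428, 0.428]
contact_force: [-0.4, 0.5, 7.0]
width: 0.0094
clock: 33.42
position: [0.6004, 0.2112, 0.0907]
ee_rot: [0.565, -0.562, 0.426, -0.429]
contact_force: [0.5, 0.2, -0.7]
width: 0.0097
shift cm [20.11  0.31 -4.3 ] rotvec8 [-0.   -0.17  0.  ] q6 end -0.29 needed ry8 -0.17 rows>=3.3
shift cm [20.11  0.31 -4.3 ] rotvec8 [-1.000e-02  2.233e+01 -1.000e-02] q6 end 2.85 needed ry8 22.33 rows>=16.7
```

View pics/w19.png

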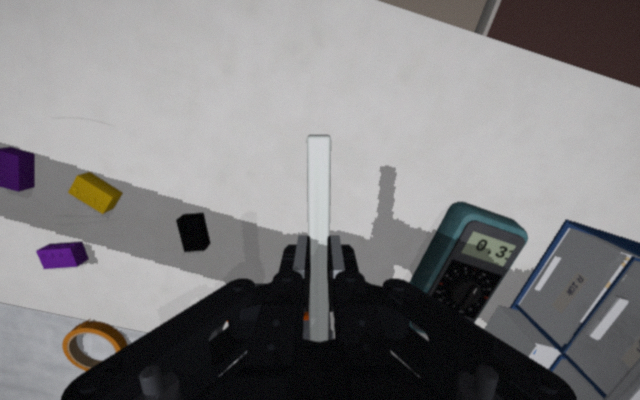

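```bash
python3 -m jog '[255,6,0.3,-1,0,0,0, 255,12,0.3,-2,0,-0.1,0, 255,18,0.3,-4,0,-0.17,0, 255,20.1,0.3,-4.3,0,-0.17,0, 255,20.1,0.3,-4.3,0,-0.17,0, 255,20.1,0.3,-4.3,0,-0.17,0]'; python3 - <<'E'
from h import *
w=Cam("wrist","w20");w.crop("w20a",318,190,85,4)
Cam("side").crop("s20",280,200,60,7)
go([.6108,.0054,.01],.296)
E
```

```text
clock: 34.22
position: [0.6087, 0.0065, 0.0819]
ee_rot: [-0.567, 0.57, -0.422, 0.419]
contact_force: [-0.5, 0.9, -0.3]
width: 0.0095
crop origin 208 105 k 4
crop origin 202 140 k 7
shift cm [0.2  7.22 0.18] rotvec8 [ 0.04  0.01 -0.  ] q6 end -0.29 needed ry8 0.01 rows>=1.2
shift cm [0.2  7.22 0.18] rotvec8 [-1.000e-02 -2.249e+01 -6.000e-02] q6 end 2.85 needed ry8 22.51 rows>=16.8
```

View pics/w20a.png

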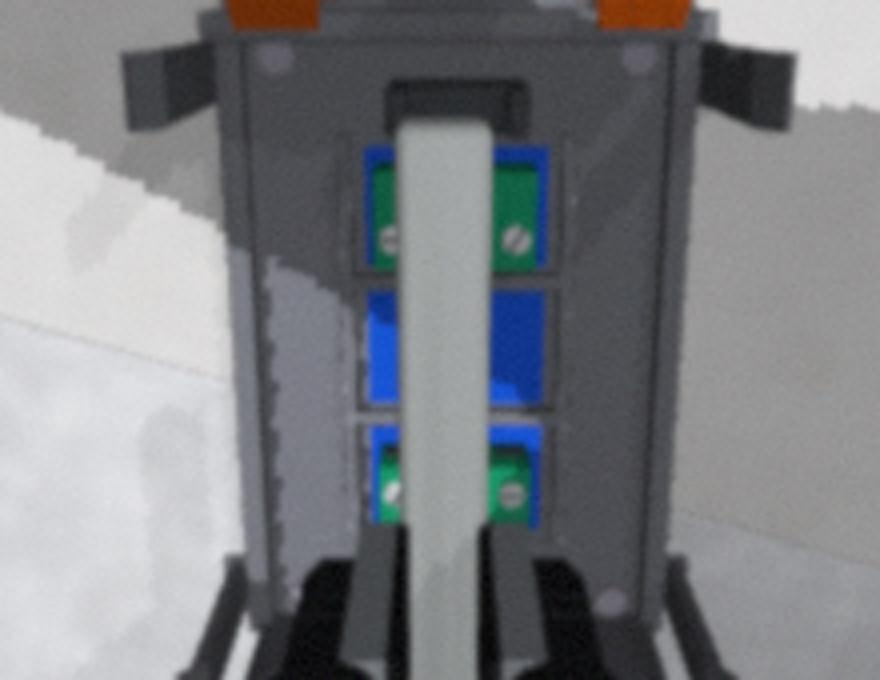

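View pics/s20.png

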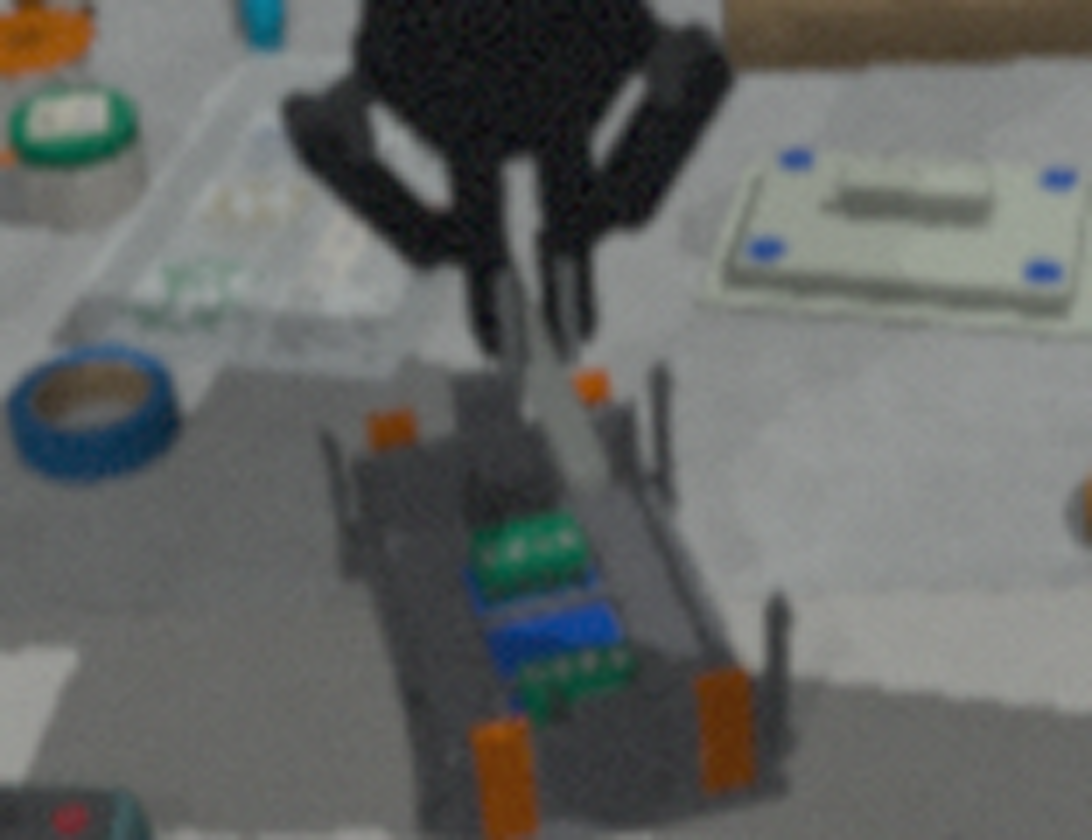

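```bash
python3 -m jog '[255,0.1,4,0.2,0,0,0, 255,0.1,6.8,0.2,0,0,0, 255,0.1,6.8,0.2,0,0,0, 255,0.1,6.8,0.2,0,0,0]'; python3 - <<'E'
from h import *
w=Cam("wrist","w20");w.crop("w20a",318,190,85,4)
go([.6108,.0054,.0],.296)
E
```

```text
clock: 34.83
position: [0.612, 0.0054, 0.0155]
ee_rot: [-0.567, 0.57, -0.421, 0.42]
contact_force: [0.2, -0.2, 0.9]
width: 0.0094
crop origin 208 105 k 4
shift cm [-0.08  1.6  -0.14] rotvec8 [0.02 0.   0.01] q6 end -0.29 needed ry8 -0.01 rows>=0.3
shift cm [-0.08  1.6  -0.14] rotvec8 [ 2.00e-02 -2.25e+01 -2.00e-02] q6 end 2.85 needed ry8 22.49 rows>=16.8
```

View pics/w20a.png

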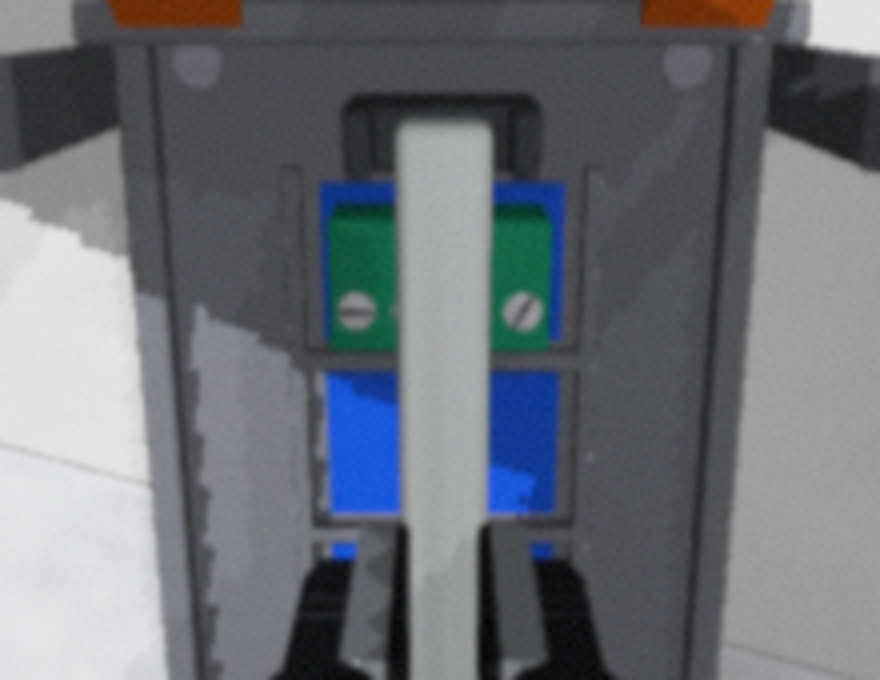

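```bash
python3 -m jog '[255,-0.05,1,0,0,0,0, 255,-0.05,1.8,0,0,0,0, 255,-0.05,1.8,0,0,0,0]';python3 -m jog '[255,0,0.2,0,0,0,0, 255,0,0.2,0,0,0,0]';python3 -m jog '[255,0,0.15,0,0,0,0, 255,0,0.15,0,0,0,0]'
```

```text
clock: 35.25
position: [0.61, 0.005, -0.0043]
ee_rot: [-0.566, 0.57, -0.422, 0.419]
contact_force: [0.2, 0.4, -1.2]
width: 0.0092
clock: 35.5
position: [0.6109, 0.0049, -0.0054]
ee_rot: [-0.567, 0.57, -0.422, 0.42]
contact_force: [0.3, -0.0, -1.0]
width: 0.0094
clock: 35.75
position: [0.6108, 0.005, -0.007]
ee_rot: [-0.567, 0.57, -0.422, 0.42]
contact_force: [-0.2, 0.4, -0.8]
width: 0.0096
```

```bash
python3 -m jog '[255,0,0.1,0,0,0,0, 255,0,0.1,0,0,0,0]';python3 -m jog '[255,0,0.1,0,0,0,0, 255,0,0.1,0,0,0,0]';python3 -m jog '[255,0,0.1,0,0,0,0, 255,0,0.1,0,0,0,0]'
```

```text
clock: 36.0
position: [0.611, 0.005, -0.0075]
ee_rot: [-0.567, 0.57, -0.422, 0.42]
contact_force: [-1.4, 0.6, 2.0]
width: 0.0095
clock: 36.25
position: [0.611, 0.005, -0.0076]
ee_rot: [-0.567, 0.569, -0.422, 0.42]
contact_force: [-2.4, -0.4, 7.8]
width: 0.0092
clock: 36.5
position: [0.6111, 0.005, -0.0076]
ee_rot: [-0.567, 0.569, -0.421, 0.42]
contact_force: [-4.2, 0.1, 13.4]
width: 0.0096
```

Seated. Release gently and lift.

```bash
python3 -m jog '[200,0,-0.2,0,0,0,0, 170,0,-0.2,0,0,0,0, 170,0,-0.2,0,0,0,0, 170,0,-2,0,0,0,0, 170,0,-6,0,0,0,0, 120,0,-11,0,0,0,0, 120,-6,-13,0,0,0,0, 120,-10,-13,0,0,0,0, 120,-10,-13,0,0,0,0]'; python3 - <<'E'
from h import *
w=Cam("wrist","w21");w.crop("w21a",325,220,85,4)
Cam("side","s21").crop("s21a",280,210,60,7)
E
```

```text
clock: 37.62
position: [0.5811, 0.1034, 0.1201]
ee_rot: [-0.568, 0.57, -0.421, 0.419]
contact_force: [-0.7, -1.6, -0.4]
width: 0.0451
crop origin 215 135 k 4
crop origin 202 150 k 7
```

View pics/w21a.png

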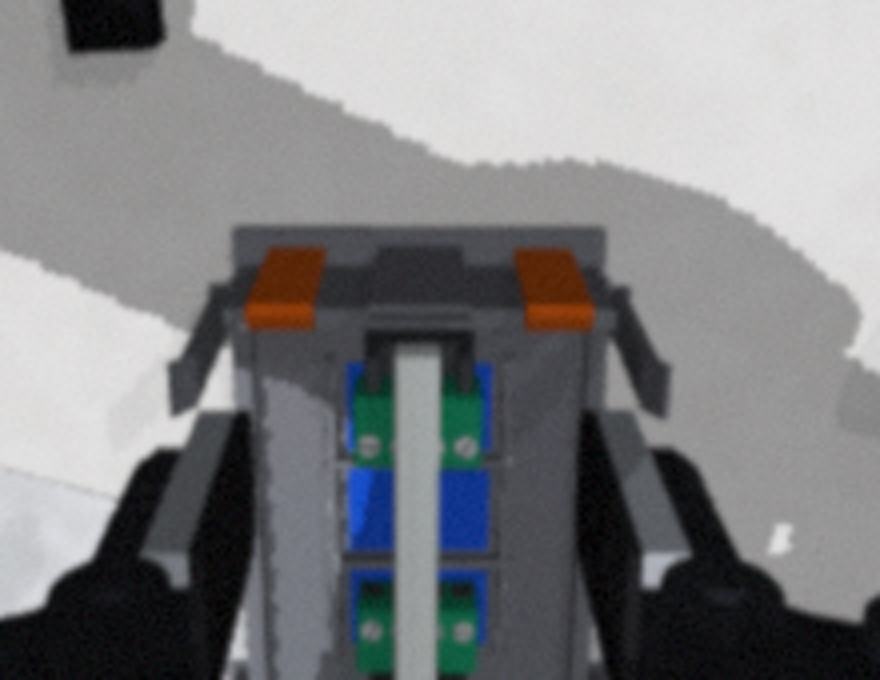

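View pics/s21.png

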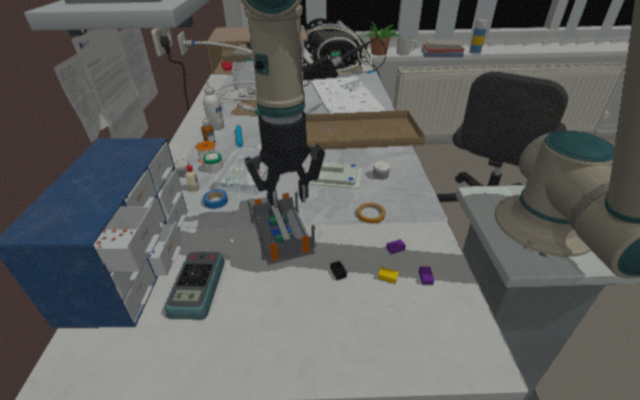

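```bash
python3 - <<'E'
from h import *
go([.44,-.215,.18],1.38)
E
```

```text
shift cm [ 26.05  -5.89 -22.87] rotvec8 [ 0.02 14.74  0.04] q6 end 1.31 needed ry8 14.74 rows>=11.0
shift cm [ 26.05  -5.89 -22.87] rotvec8 [ 0.04 -7.76 -0.01] q6 end -1.83 needed ry8 -7.76 rows>=5.8
```

```bash
python3 -m jog '[120,3,-4,-3,0,-1.3,0, 120,26,-5.9,-22.9,0,-7.76,0, 120,26,-5.9,-22.9,0,-7.76,0, 120,26,-5.9,-22.9,0,-7.76,0, 120,26,-5.9,-22.9,0,-7.76,0, 120,26,-5.9,-22.9,0,-7.76,0, 120,26,-5.9,-22.9,0,-7.76,0, 120,26,-5.9,-22.9,0,-7.76,0, 120,26,-5.9,-22.9,0,-7.76,0, 120,26,-5.9,-22.9,0,-7.76,0, 120,26,-5.9,-22.9,0,-7.76,0]'; python3 - <<'E'
from h import *
w=Cam("wrist","w22")
E
```

```text
clock: 39.1
position: [0.4395, -0.2137, 0.1801]
ee_rot: [-0.703, 0.705, -0.069, 0.066]
contact_force: [0.3, 0.5, 0.3]
width: 0.0456
```

View pics/w22.png

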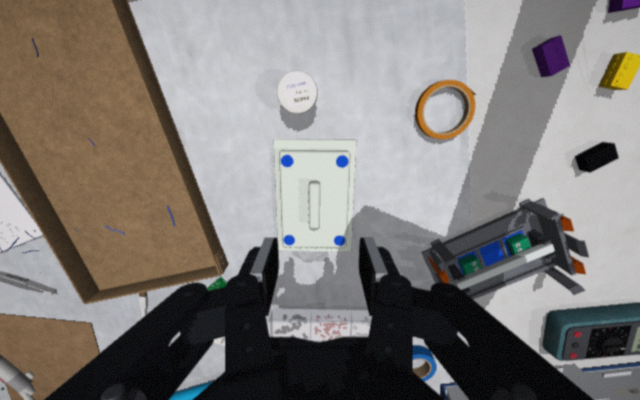

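```bash
cat >> h.py <<'E'
def marks(w,roi=None):
    hsv=cv2.cvtColor(w.img,cv2.COLOR_BGR2HSV)
    m=cv2.inRange(hsv,(105,150,60),(130,255,255))
    n,l,st,c=cv2.connectedComponentsWithStats(m)
    return [(c[i].round(1),st[i,4],st[i,2:4]) for i in range(1,n) if st[i,4]>20]
E
python3 - <<'E'
from h import *
w=Cam("wrist");M=marks(w)
for m in M: print(m)
c=np.array([m[0] for m in M if 270<m[0][0]<360 and 150<m[0][1]<260])
if len(c)==4:
    P=fitblock(w,[sorted(c.tolist(),key=lambda a:(a[1]>200,a[0]))[i] for i in (0,1,3,2)],.018,.034,.054)
    go([P[0],P[1],.10],P[2]); go([P[0],P[1],.04],P[2])
E
```

```text
(array([286.7, 160.6]), np.int32(98), array([12, 12], dtype=int32))
(array([341.9, 161. ]), np.int32(97), array([11, 11], dtype=int32))
(array([509.7, 240.3]), np.int32(90), array([21, 25], dtype=int32))
(array([288.6, 239.8]), np.int32(73), array([10,  9], dtype=int32))
(array([339.3, 240.1]), np.int32(73), array([10,  9], dtype=int32))
(array([491.5, 253.1]), np.int32(406), array([25, 25], dtype=int32))
(array([468.1, 254.7]), np.int32(49), array([19,  9], dtype=int32))
(array([424.1, 357.9]), np.int32(293), array([24, 36], dtype=int32))
block [ 0.4774 -0.2275  1.3722] res [0.1 0.1 0.1 0.1 0.2 0.1 0.3 0.2]
shift cm [ 4.01  8.   -0.6 ] rotvec8 [ -0.05 -22.44  -0.03] q6 end 1.32 needed ry8 22.55 rows>=16.9
shift cm [ 4.01  8.   -0.6 ] rotvec8 [ 0.02  0.06 -0.03] q6 end -1.82 needed ry8 0.05 rows>=1.4
shift cm [ 4.04 14.   -0.59] rotvec8 [ -0.05 -22.44  -0.03] q6 end 1.32 needed ry8 22.55 rows>=16.9
shift cm [ 4.04 14.   -0.59] rotvec8 [ 0.02  0.06 -0.03] q6 end -1.82 needed ry8 0.05 rows>=2.3
```

```bash
python3 -m jog '[150,2,5,-0.3,0,0,0, 150,4,11,-0.6,0,0.06,0, 150,4,15,-0.6,0,0.06,0, 150,4,15,-0.6,0,0.06,0, 150,4,15,-0.6,0,0.06,0]' 80; python3 - <<'E'
from h import *
w=Cam("wrist","w23");w.crop("w23a",318,210,75,5)
go([.4774,-.2275,-.012],1.372)
E
```

```text
clock: 39.83
position: [0.4778, -0.2287, 0.0314]
ee_rot: [-0.702, 0.705, -0.071, 0.07]
contact_force: [0.6, 0.1, 0.6]
width: 0.0353
crop origin 221 135 k 5
shift cm [-0.11  4.41  0.16] rotvec8 [ 0.   22.49  0.04] q6 end 1.32 needed ry8 22.47 rows>=16.8
shift cm [-0.11  4.41  0.16] rotvec8 [ 0.03 -0.01 -0.  ] q6 end -1.82 needed ry8 -0.03 rows>=0.7
```

View pics/w23.png

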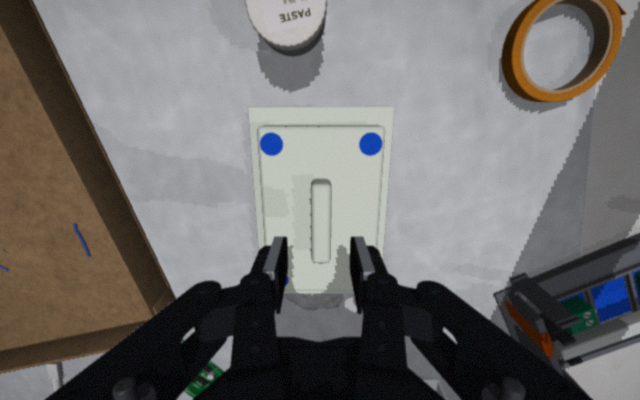

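```bash
python3 -m jog '[150,-0.1,2,0.15,0,0,0, 150,-0.1,4.2,0.15,0,0,0, 150,-0.1,4.2,0.15,0,0,0, 150,-0.1,4.2,0.15,0,0,0]' 80; python3 -m jog '[255,0,0,0,0,0,0, 255,0,0,0,0,0,0, 255,0,0,0,0,0,0, 255,0,0,0,0,0,0]' 80; python3 - <<'E'
from h import *
w=Cam("wrist","w24");w.crop("w24a",318,210,75,5)
E
```

```text
clock: 40.38
position: [0.4771, -0.2275, -0.0101]
ee_rot: [-0.702, 0.705, -0.071, 0.07]
contact_force: [-0.2, 0.1, -0.2]
width: 0.035
clock: 40.88
position: [0.4768, -0.2272, -0.0103]
ee_rot: [-0.702, 0.705, -0.071, 0.07]
contact_force: [-1.6, 0.8, 5.9]
width: 0.0111
crop origin 221 135 k 5
```

View pics/w24a.png

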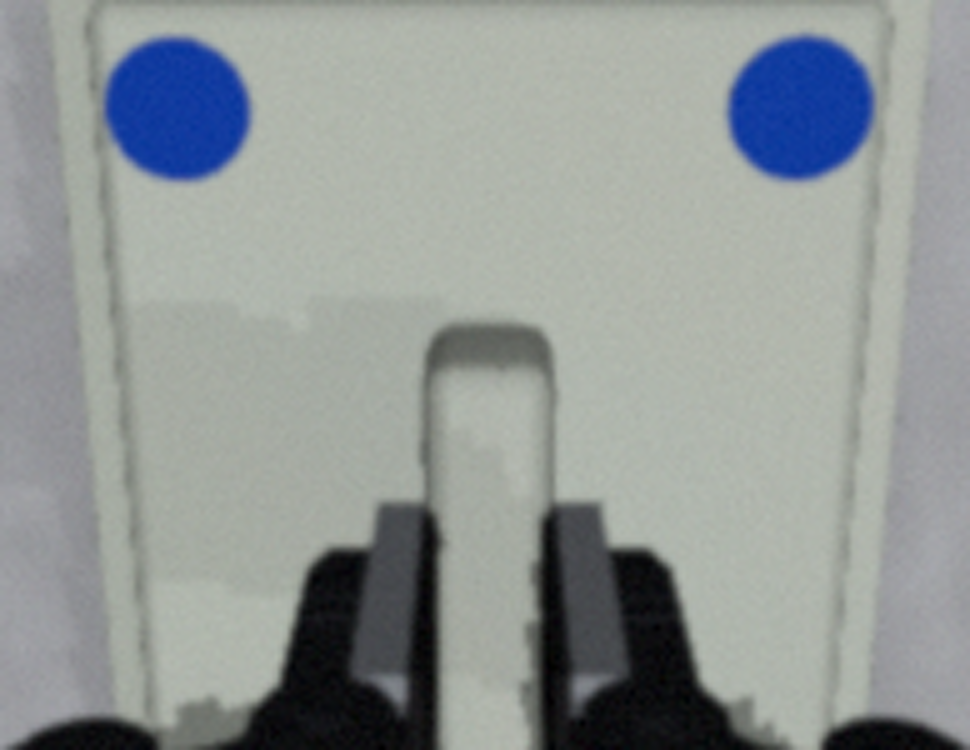

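```bash
python3 -m jog '[255,0,-2,0,0,0,0, 255,0,-6,0,0,0,0, 255,0,-11,0,0,0,0, 255,0,-13,0,0,0,0, 255,0,-13,0,0,0,0]' 100; python3 - <<'E'
from h import *
w=Cam("wrist","w25");w.crop("w25a",318,210,75,5)
for m in marks(w): print(m)
s,R,p=S();print(p,s["contact_force"],s["width"])
go([.6108,.0054,.125],.296)
E
```

```text
clock: 41.55
position: [0.4775, -0.2271, 0.12]
ee_rot: [-0.702, 0.705, -0.071, 0.07]
contact_force: [-0.2, 0.3, -2.5]
width: 0.0105
crop origin 221 135 k 5
(array([256. , 156.3]), np.int32(596), array([28, 27], dtype=int32))
(array([380.7, 156.1]), np.int32(596), array([28, 27], dtype=int32))
(array([557.8, 230.4]), np.int32(117), array([25, 32], dtype=int32))
(array([534.4, 247. ]), np.int32(629), array([31, 33], dtype=int32))
(array([506.9, 248. ]), np.int32(55), array([19,  9], dtype=int32))
[ 0.47632588 -0.22635076  0.11832041] [-0.39466156 -0.31837964 -2.97719779] 0.010382511500728943
shift cm [ 8.57 -0.77 25.38] rotvec8 [ 0.03  7.7  -0.01] q6 end -0.29 needed ry8 7.69 rows>=5.7
shift cm [ 8.57 -0.77 25.38] rotvec8 [-1.00e-02 -1.48e+01 -4.00e-02] q6 end 2.85 needed ry8 30.19 rows>=22.6
```

View pics/w25.png

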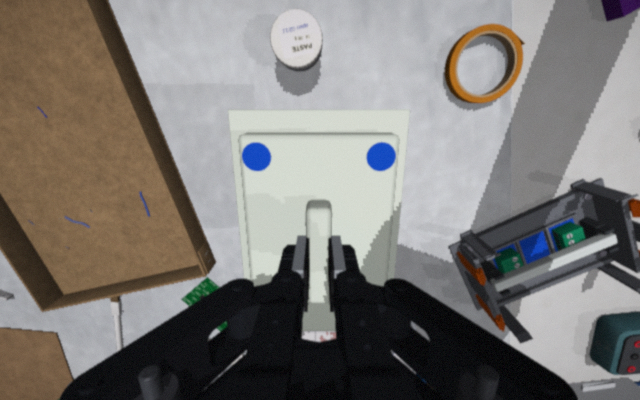

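```bash
python3 -m jog '[255,2,-0.8,5,0,1,0, 255,4,-0.8,10,0,2.2,0, 255,5.5,-0.8,15,0,3.4,0, 255,7,-0.8,20,0,4.6,0, 255,8.6,-0.8,25.4,0,5.8,0, 255,8.6,-0.8,25.4,0,7.0,0, 255,8.6,-0.8,25.4,0,7.7,0, 255,8.6,-0.8,25.4,0,7.7,0, 255,8.6,-0.8,25.4,0,7.7,0]'; python3 - <<'E'
from h import *
w=Cam("wrist","w26")
for m in marks(w): print(m)
go([.6108,.0054,.085],.296)
Cam("side").crop("s26",280,200,65,7)
E
```

```text
clock: 42.72
position: [0.6104, 0.0054, 0.1239]
ee_rot: [-0.567, 0.57, -0.422, 0.419]
contact_force: [0.2, 0.6, -2.0]
width: 0.0101
(array([633.5,  47.9]), np.int32(52), array([13, 22], dtype=int32))
(array([256.2, 156.2]), np.int32(605), array([29, 28], dtype=int32))
(array([380.8, 156.2]), np.int32(603), array([28, 28], dtype=int32))
(array([630. , 170.4]), np.int32(65), array([18, 26], dtype=int32))
(array([601.2, 212.8]), np.int32(44), array([22, 31], dtype=int32))
(array([582.8, 238.9]), np.int32(36), array([14, 19], dtype=int32))
(array([433.4, 294.2]), np.int32(82), array([23, 16], dtype=int32))
(array([625.5, 331.5]), np.int32(92), array([27, 32], dtype=int32))
(array([420.5, 332. ]), np.int32(37), array([12,  6], dtype=int32))
(array([604.4, 355.8]), np.int32(52), array([16, 19], dtype=int32))
(array([590.3, 372. ]), np.int32(23), array([12, 13], dtype=int32))
shift cm [-0.01  3.92  0.04] rotvec8 [ 0.04  0.   -0.  ] q6 end -0.29 needed ry8 -0.00 rows>=0.6
shift cm [-0.01  3.92  0.04] rotvec8 [ -0.   -22.5   -0.07] q6 end 2.85 needed ry8 22.50 rows>=16.8
crop origin 196 135 k 7
```

View pics/w26.png

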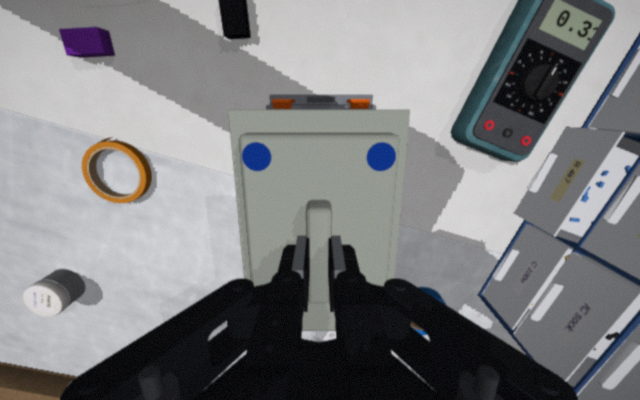

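View pics/s26.png

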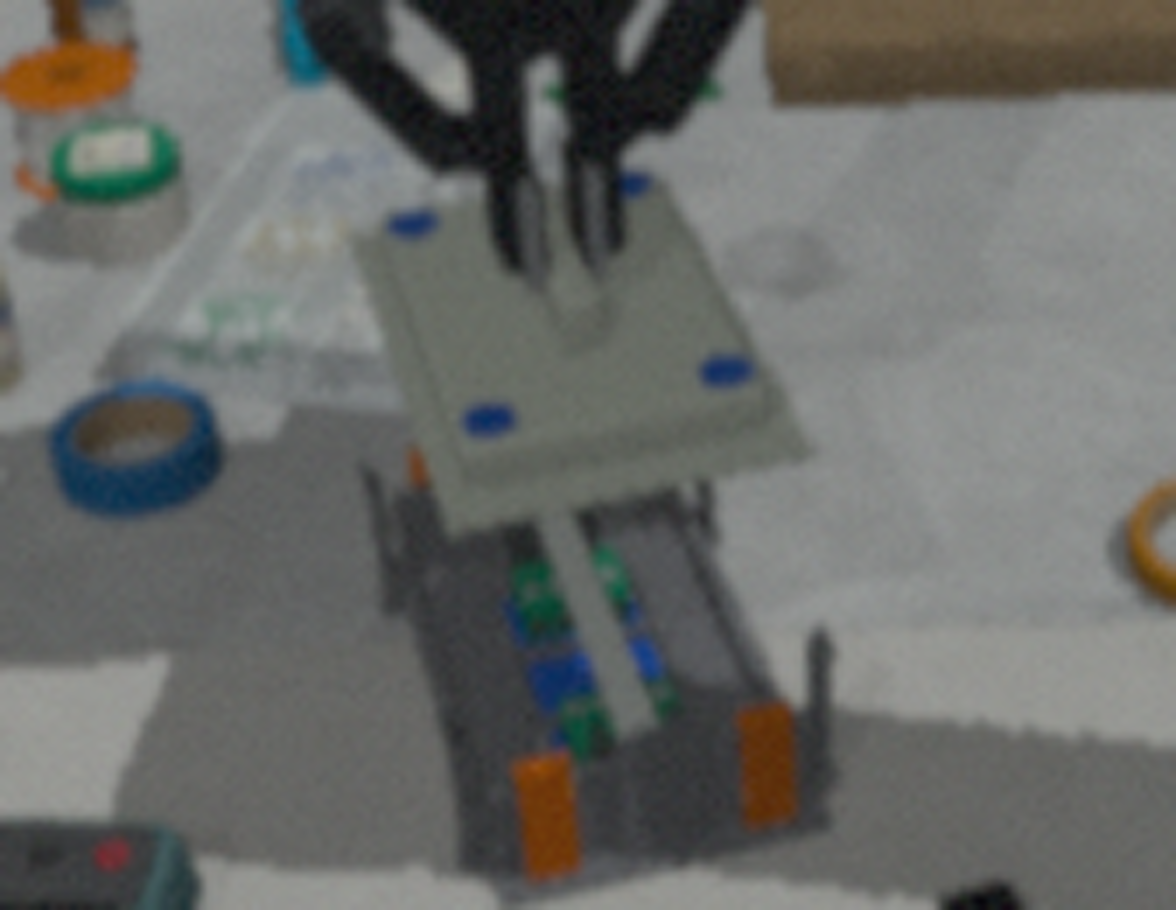

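```bash
python3 -m jog '[255,0,2,0,0,0,0, 255,0,4.8,0,0,0,0, 255,0,4.8,0,0,0,0, 255,0,4.8,0,0,0,0]'; python3 - <<'E'
from h import *
w=Cam("wrist","w27");w.crop("w27a",318,150,85,4)
s,R,p=S();print(p)
M=[m[0] for m in marks(w) if 230<m[0][0]<410 and 100<m[0][1]<200];print(M)
a,b=sorted(M,key=lambda v:v[0])
fit(w,[(-.034,.054,p[2]+.0283),(.034,.054,p[2]+.0283)],[a,b],[.61,0,.296])
go([.6108,.0054,.05],.296)
c=Cam("side");c.crop("s27",280,215,65,7)
# predicted base features in side view and cover
E
```

```text
clock: 43.32
position: [0.6117, 0.0051, 0.0779]
ee_rot: [-0.567, 0.569, -0.421, 0.42]
contact_force: [0.8, 0.5, -3.0]
width: 0.0102
crop origin 208 65 k 4
[0.61202879 0.00515181 0.07830148]
[array([256. , 156.3]), array([380.6, 156.2])]
pose [0.6106 0.0033 0.297 ] res px [0. 0.]
shift cm [-0.06  2.83 -0.1 ] rotvec8 [ 0.02 -0.    0.01] q6 end -0.29 needed ry8 -0.01 rows>=0.5
shift cm [-0.06  2.83 -0.1 ] rotvec8 [-1.00e-02  2.25e+01  3.00e-02] q6 end 2.85 needed ry8 22.49 rows>=16.8
crop origin 196 150 k 7
```

View pics/w27a.png

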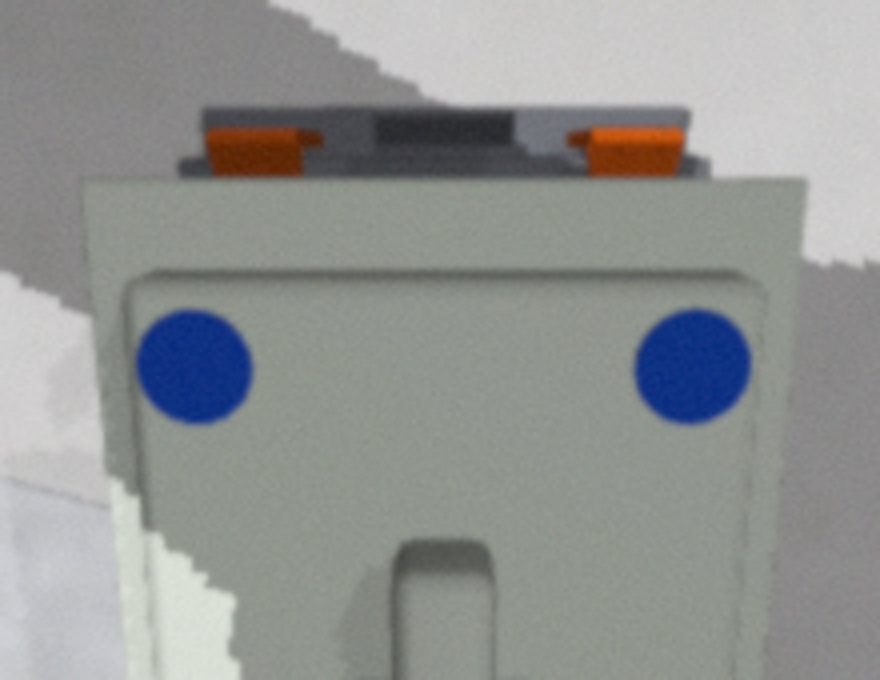

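View pics/s27.png

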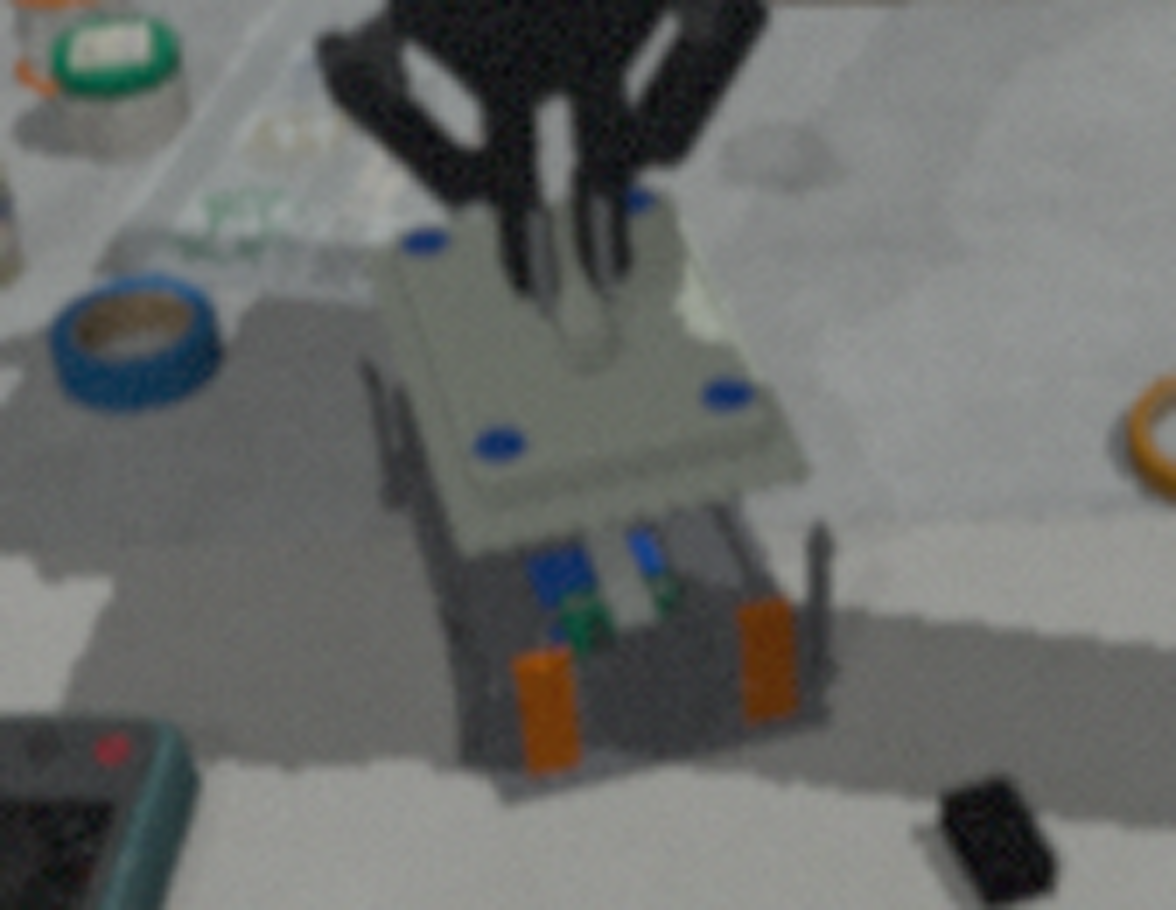

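```bash
python3 -m jog '[255,-0.2,1,0.05,0,0,0, 255,-0.2,2.2,0.05,0,0,0, 255,-0.2,2.2,0.05,0,0,0]'; python3 - <<'E'
from h import *
w=Cam("wrist","w28");w.crop("w28a",318,150,85,4)
s,R,p=S();print(p)
M=[m[0] for m in marks(w) if 230<m[0][0]<410 and 100<m[0][1]<200]
a,b=sorted(M,key=lambda v:v[0])
fit(w,[(-.034,.054,p[2]+.0283),(.034,.054,p[2]+.0283)],[a,b],[.61,0,.296])
E
```

```text
clock: 43.8
position: [0.6093, 0.0076, 0.0535]
ee_rot: [-0.566, 0.57, -0.423, 0.419]
contact_force: [-0.7, -0.0, -2.5]
width: 0.0103
crop origin 208 65 k 4
[0.61000883 0.00746489 0.05411515]
pose [0.6084 0.0057 0.2979] res px [0. 0.]
```

View pics/w28a.png

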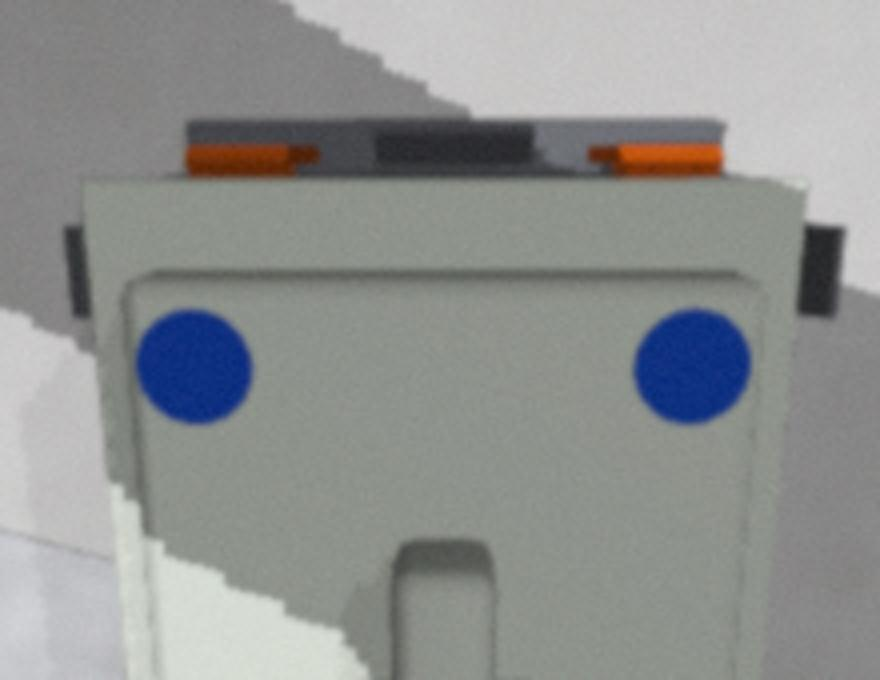

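```bash
python3 -m jog '[255,0,0,0.2,0,0,0, 255,0,0.3,0.2,0,0,0, 255,0,0.3,0.2,0,0,0]'; python3 - <<'E'
from h import *
w=Cam("wrist","w28");w.crop("w28a",318,150,85,4)
s,R,p=S();print(p)
M=[m[0] for m in marks(w) if 230<m[0][0]<410 and 100<m[0][1]<200]
a,b=sorted(M,key=lambda v:v[0])
fit(w,[(-.034,.054,p[2]+.0283),(.034,.054,p[2]+.0283)],[a,b],[.61,0,.296])
E
```

```text
clock: 44.22
position: [0.6126, 0.008, 0.0519]
ee_rot: [-0.567, 0.57, -0.422, 0.42]
contact_force: [0.2, -0.2, -1.5]
width: 0.0103
crop origin 208 65 k 4
[0.61258696 0.00795525 0.05202808]
pose [0.6116 0.0061 0.2973] res px [0.2 0.2]
```

View pics/w28a.png

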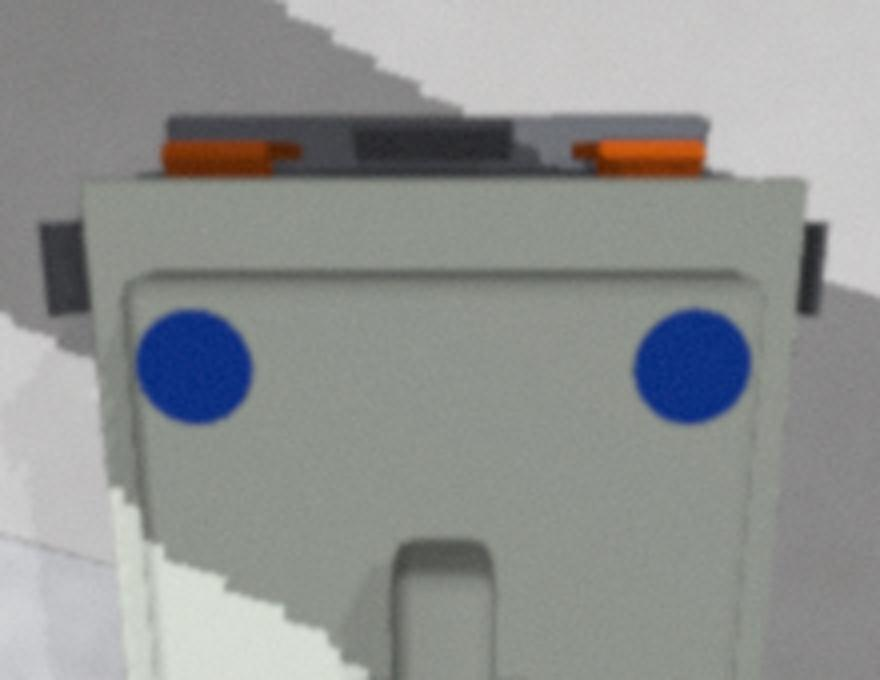

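```bash
python3 -m jog '[255,0,0.3,-0.1,0,0,0, 255,0,0.5,-0.1,0,0,0, 255,0,0.5,-0.1,0,0,0]'; python3 - <<'E'
from h import *
w=Cam("wrist","w28");w.crop("w28a",318,150,85,4)
E
```

```text
clock: 44.65
position: [0.6114, 0.0076, 0.0468]
ee_rot: [-0.567, 0.57, -0.422, 0.42]
contact_force: [-0.8, -0.1, -2.9]
width: 0.0099
crop origin 208 65 k 4
```

View pics/w28a.png

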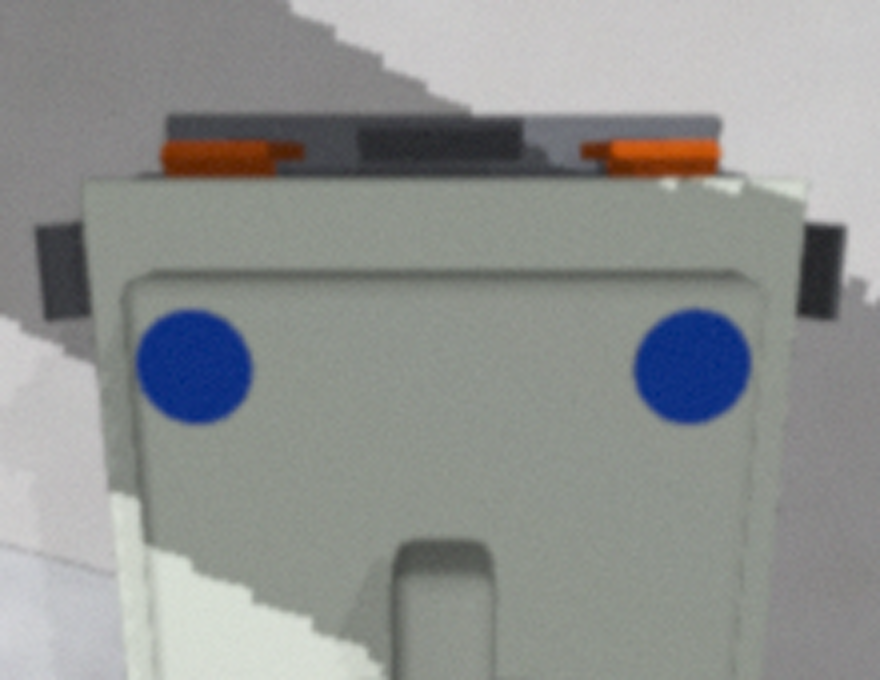

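```bash
python3 -m jog '[255,0,0.3,0,0,0,0, 255,0,0.3,0,0,0,0]';python3 -m jog '[255,0,0.3,0,0,0,0, 255,0,0.3,0,0,0,0]'; python3 - <<'E'
from h import *
w=Cam("wrist","w29");w.crop("w29a",318,150,85,4)
c=Cam("side");c.crop("s29",280,215,60,8)
E
```

```text
clock: 44.95
position: [0.6114, 0.0077, 0.0437]
ee_rot: [-0.567, 0.57, -0.422, 0.42]
contact_force: [0.4, 0.1, -2.8]
width: 0.0102
clock: 45.2
position: [0.6114, 0.0077, 0.0407]
ee_rot: [-0.567, 0.57, -0.422, 0.42]
contact_force: [0.2, -0.4, -2.1]
width: 0.0103
crop origin 208 65 k 4
crop origin 202 155 k 8
```

View pics/w29a.png

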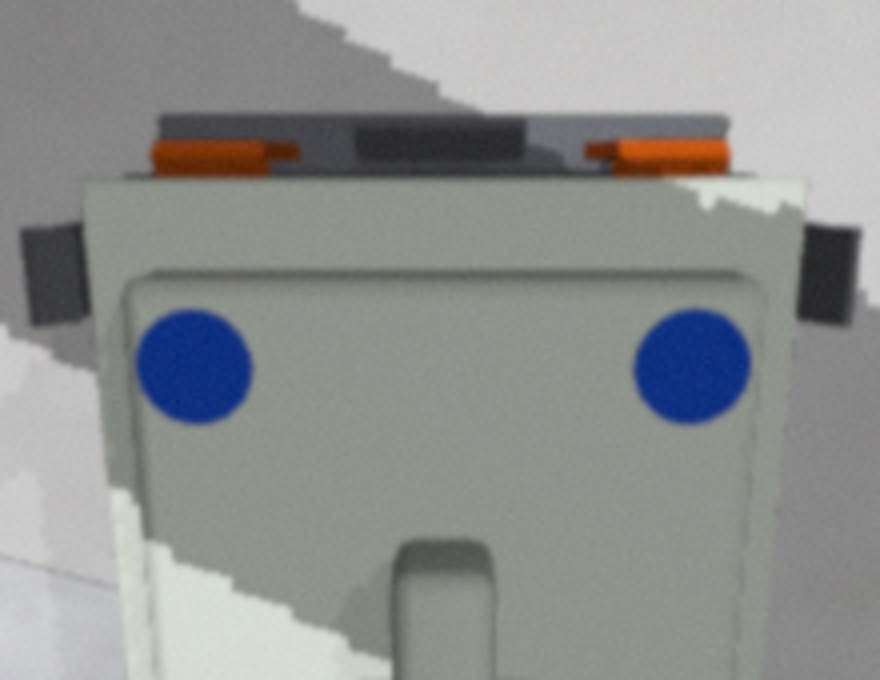

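View pics/s29.png

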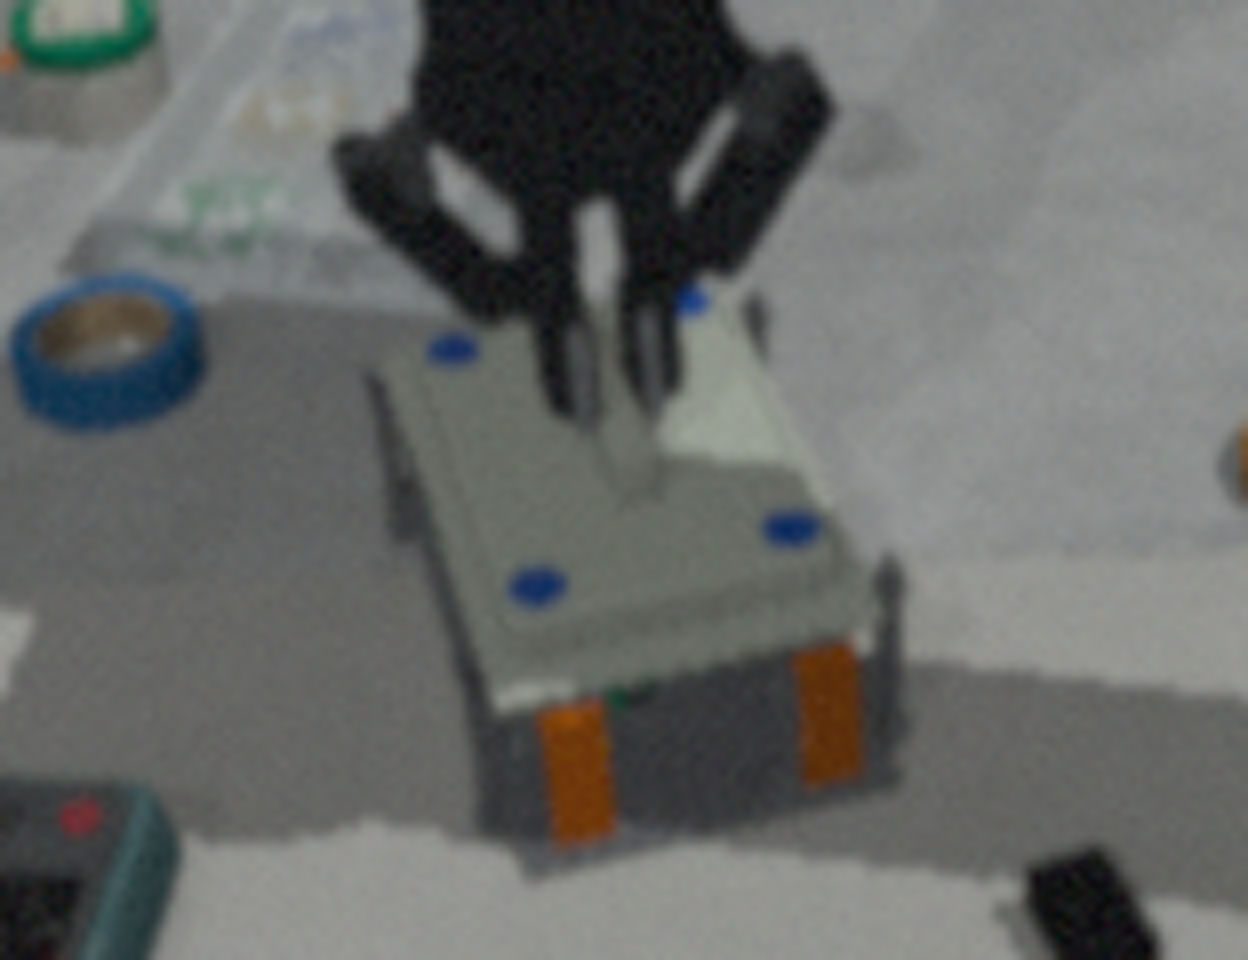

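```bash
for i in 1; do python3 -m jog '[255,0,0.2,0,0,0,0, 255,0,0.2,0,0,0,0]';python3 -m jog '[255,0,0.2,0,0,0,0, 255,0,0.2,0,0,0,0]';python3 -m jog '[255,0,0.1,0,0,0,0, 255,0,0.1,0,0,0,0]'; done
```

```text
clock: 45.55
position: [0.6115, 0.0077, 0.0389]
ee_rot: [-0.567, 0.57, -0.422, 0.42]
contact_force: [-0.1, -0.1, -2.8]
width: 0.0103
clock: 45.8
position: [0.6119, 0.008, 0.0377]
ee_rot: [-0.567, 0.569, -0.422, 0.42]
contact_force: [-1.2, 3.2, 3.1]
width: 0.0103
clock: 46.05
position: [0.6122, 0.0079, 0.0373]
ee_rot: [-0.567, 0.569, -0.421, 0.42]
contact_force: [-1.6, 2.4, 5.9]
width: 0.01
```

```bash
python3 -m jog '[200,0,0,0,0,0,0, 170,0,0,0,0,0,0, 170,0,0,0,0,0,0, 170,0,-2,0,0,0,0, 170,0,-6,0,0,0,0, 170,0,-9,0,0,0,0, 255,-5,-10,0,0,0,0, 255,-9,-10,0,0,0,0, 255,-9,-10,0,0,0,0]'; python3 - <<'E'
from h import *
w=Cam("wrist","w30")
c=Cam("side");c.crop("s30",280,215,60,8)
print([m[0] for m in marks(w)])
s,R,p=S();print(p)
E
```

```text
clock: 47.18
position: [0.5848, 0.0962, 0.1361]
ee_rot: [-0.568, 0.57, -0.421, 0.419]
contact_force: [0.5, -0.3, 1.0]
width: 0.0002
crop origin 202 155 k 8
[array([595.2, 136.8]), array([550.6, 211.7]), array([284.5, 231.6]), array([353.8, 231.9]), array([544.2, 313.3]), array([619.6, 351.4]), array([582.1, 393.6])]
[0.58591415 0.09379091 0.1358928 ]
```

View pics/w30.png

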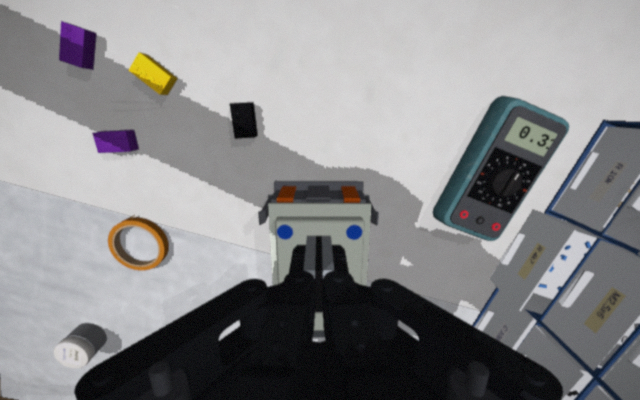

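View pics/s30.png

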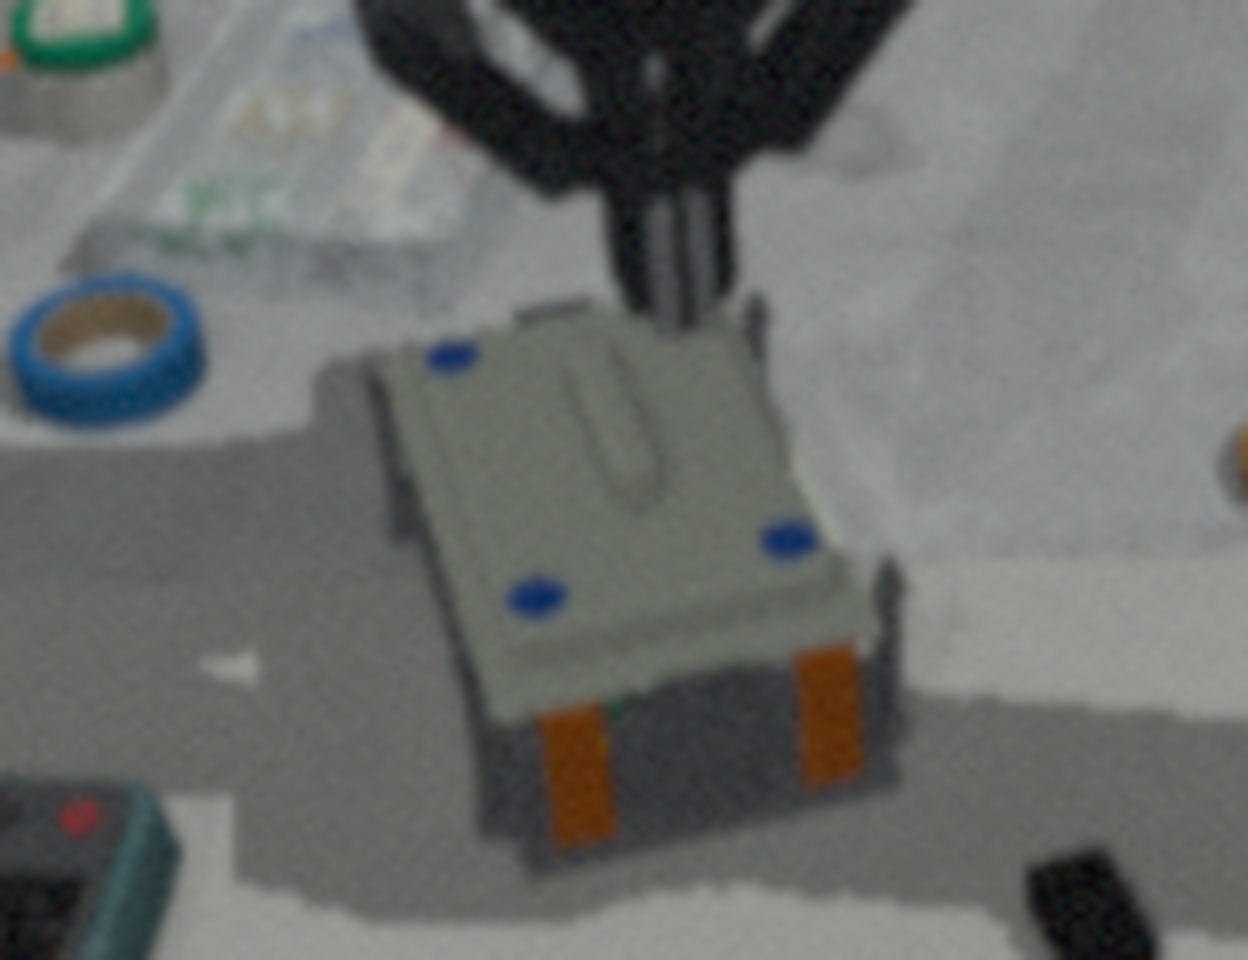

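```bash
python3 - <<'E'
from h import *
w=Cam("wrist");w.crop("w30a",320,220,50,8)
fit(w,[(-.034,.054,.066),(.034,.054,.066)],[(284.5,231.6),(353.8,231.9)],[.61,0,.296])
E
```

```text
crop origin 255 170 k 8
pose [0.612  0.0034 0.2944] res px [0. 0.]
```

View pics/w30a.png

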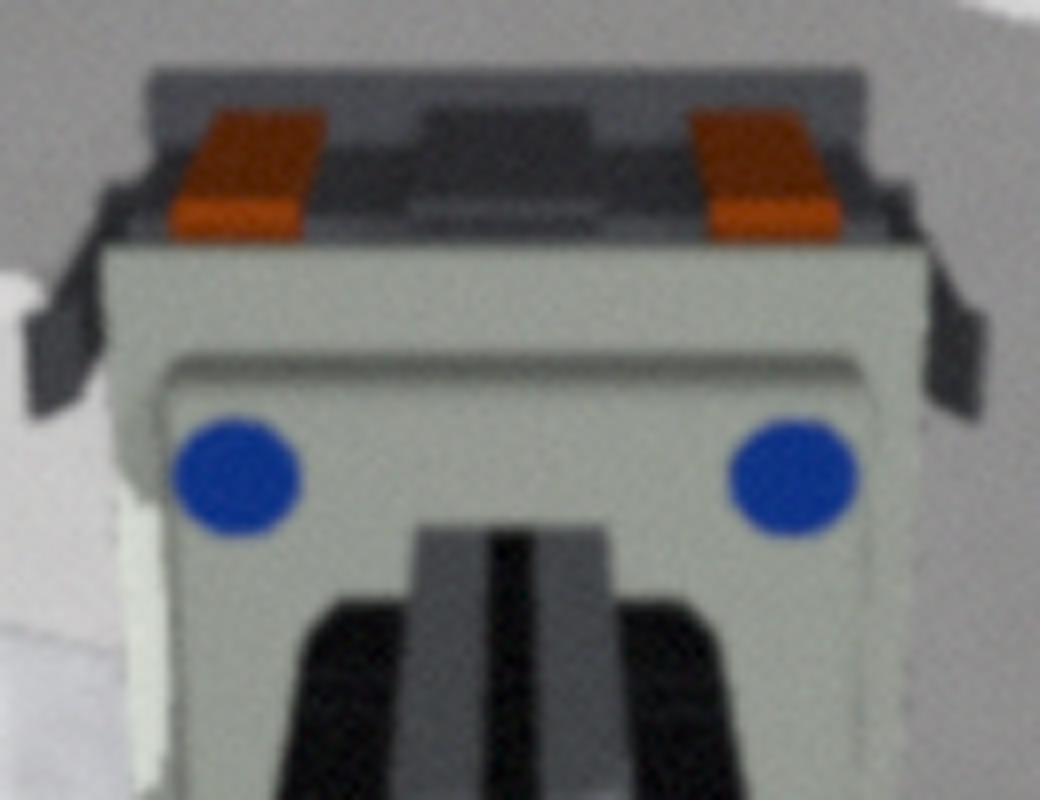

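```bash
python3 - <<'E'
from h import *
c,s=np.cos(.296),np.sin(.296)
for n,x,y in [("a",-.034,.054),("b",.034,.054),("c",-.034,-.054),("d",.034,-.054)]:
    X=[.6113+c*x-s*y,.0045+s*x+c*y];print(n,np.round(X,4));go([*X,.05],.296)
E
```

```text
a [0.563  0.0462]
shift cm [ 3.82  8.6  -3.54] rotvec8 [ 0.04 -0.    0.01] q6 end -0.21 needed ry8 -0.01 rows>=1.6
shift cm [ 3.82  8.6  -3.54] rotvec8 [-1.00e-02  2.25e+01  6.00e-02] q6 end 2.93 needed ry8 22.49 rows>=16.8
b [0.6281 0.0661]
shift cm [3.82 8.57 3.26] rotvec8 [ 0.04 -0.    0.01] q6 end -0.19 needed ry8 -0.01 rows>=1.6
shift cm [3.82 8.57 3.26] rotvec8 [-1.00e-02  2.25e+01  6.00e-02] q6 end 2.95 needed ry8 22.49 rows>=16.8
c [ 0.5945 -0.0571]
shift cm [14.62  8.62 -3.53] rotvec8 [ 0.04 -0.    0.01] q6 end -0.39 needed ry8 -0.01 rows>=2.8
shift cm [14.62  8.62 -3.53] rotvec8 [-1.00e-02  2.25e+01  6.00e-02] q6 end 2.75 needed ry8 22.49 rows>=16.8
d [ 0.6596 -0.0372]
shift cm [14.62  8.58  3.27] rotvec8 [ 0.04 -0.    0.01] q6 end -0.35 needed ry8 -0.01 rows>=2.8
shift cm [14.62  8.58  3.27] rotvec8 [-1.00e-02  2.25e+01  6.00e-02] q6 end 2.79 needed ry8 22.49 rows>=16.8
```

Go above mark a.

```bash
python3 -m jog '[255,3.8,0,-3.5,0,0,0, 255,3.8,5,-3.5,0,0,0, 255,3.8,8.6,-3.5,0,0,0, 255,3.8,8.6,-3.5,0,0,0]' 60; python3 - <<'E'
from h import *
w=Cam("wrist","w31")
c=Cam("side");c.crop("s31",280,215,60,8)
E
```

```text
clock: 47.82
position: [0.5607, 0.0459, 0.0475]
ee_rot: [-0.565, 0.571, -0.424, 0.419]
contact_force: [-0.4, 0.6, 0.4]
width: 0.0
crop origin 202 155 k 8
```

View pics/w31.png

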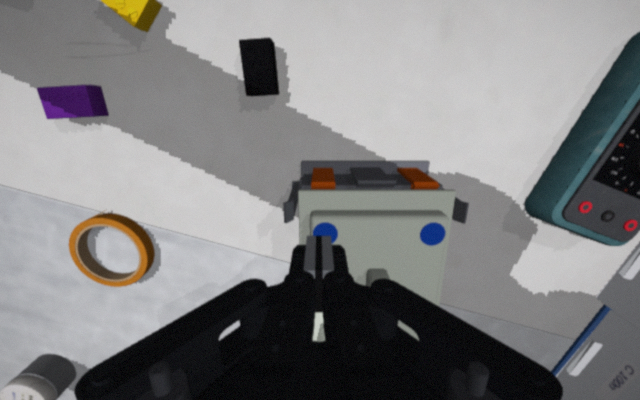

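View pics/s31.png

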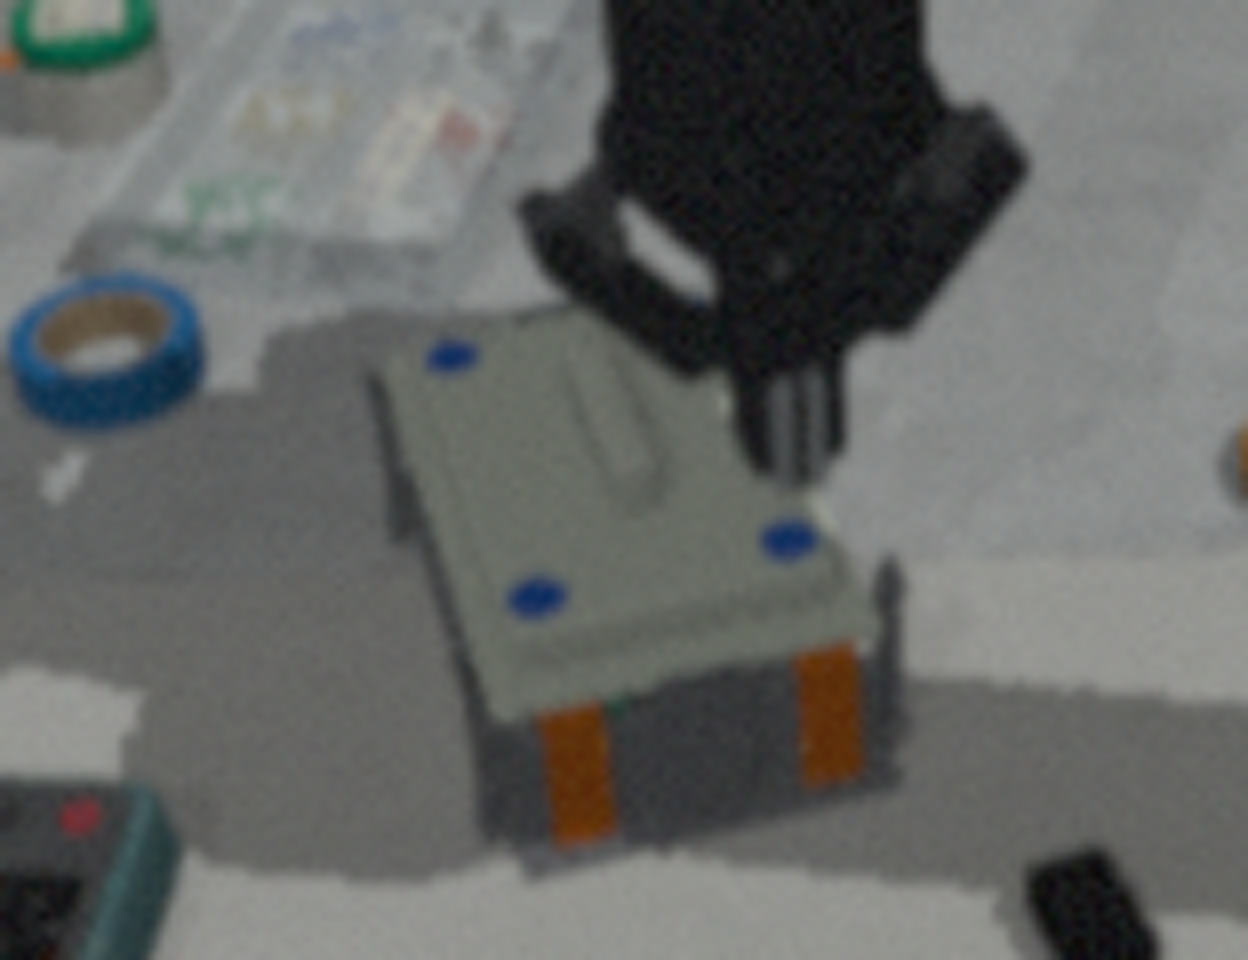

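```bash
python3 -m jog '[255,0,1,0.2,0,0,0, 255,0,1.5,0.2,0,0,0, 255,0,1.5,0.2,0,0,0]' 60; python3 -m jog '[255,0,0.4,0,0,0,0, 255,0,0.4,0,0,0,0]'; python3 -m jog '[255,0,0.4,0,0,0,0, 255,0,0.4,0,0,0,0]'; python3 -m jog '[255,0,0.3,0,0,0,0, 255,0,0.3,0,0,0,0]'
```

```text
clock: 48.3
position: [0.5648, 0.0479, 0.0351]
ee_rot: [-0.567, 0.57, -0.422, 0.42]
contact_force: [-0.9, 0.4, 0.2]
width: -0.0001
clock: 48.55
position: [0.5647, 0.0478, 0.031]
ee_rot: [-0.567, 0.57, -0.422, 0.42]
contact_force: [-0.3, 0.1, 0.1]
width: 0.0002
clock: 48.8
position: [0.5651, 0.0476, 0.0272]
ee_rot: [-0.567, 0.57, -0.422, 0.42]
contact_force: [-0.4, -0.8, 0.0]
width: 0.0001
clock: 49.05
position: [0.5656, 0.0476, 0.0249]
ee_rot: [-0.567, 0.569, -0.421, 0.42]
contact_force: [-1.2, -0.6, 4.7]
width: -0.0002
```

```bash
for i in 1; do python3 -m jog '[255,0,0.2,0,0,0,0, 255,0,0.2,0,0,0,0]'; python3 -m jog '[255,0,0.2,0,0,0,0, 255,0,0.2,0,0,0,0]'; python3 -m jog '[255,0,0.2,0,0,0,0, 255,0,0.2,0,0,0,0]';python3 -m jog '[255,0,0.2,0,0,0,0, 255,0,0.2,0,0,0,0]'; done | grep -E "pos|contact"
```

```text
position: [0.565, 0.0476, 0.0223]
contact_force: [-0.4, -1.0, -0.3]
position: [0.5648, 0.0479, 0.0205]
contact_force: [-1.2, 0.6, 5.6]
position: [0.5649, 0.0479, 0.0202]
contact_force: [-3.5, 0.0, 15.8]
position: [0.565, 0.0479, 0.02]
contact_force: [-7.6, -0.2, 26.5]
```

```bash
python3 -m jog '[255,0,-0.4,0,0,0,0, 255,0,-4,0,0,0,0, 255,0,-6,0,0,0,0, 255,-4,-6,2,0,0,0, 255,-4,-6,2,0,0,0]' | grep -E "pos|contact"; python3 - <<'E'
from h import *
w=Cam("wrist","w32");w.crop("w32a",330,210,60,7)
c=Cam("side");c.crop("s32",280,215,60,8)
E
```

```text
position: [0.5727, 0.0942, 0.0757]
contact_force: [0.4, 0.1, 1.3]
crop origin 252 150 k 7
crop origin 202 155 k 8
```

View pics/w32a.png

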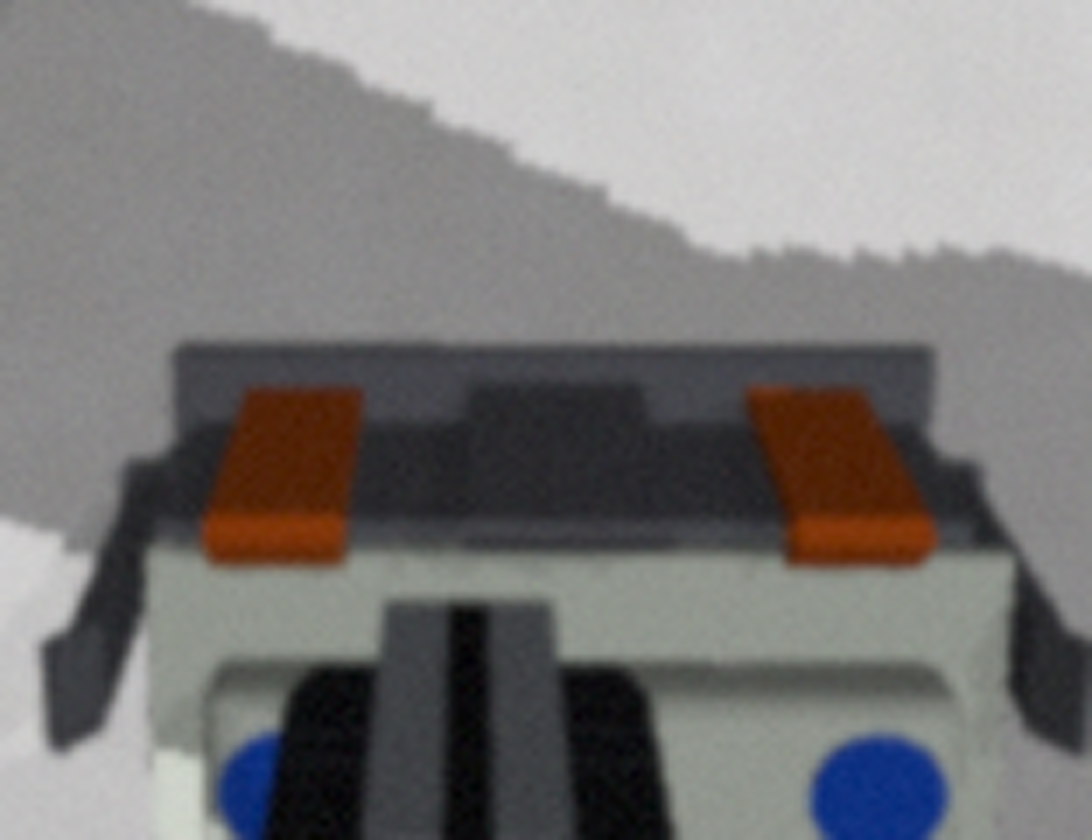

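View pics/s32.png

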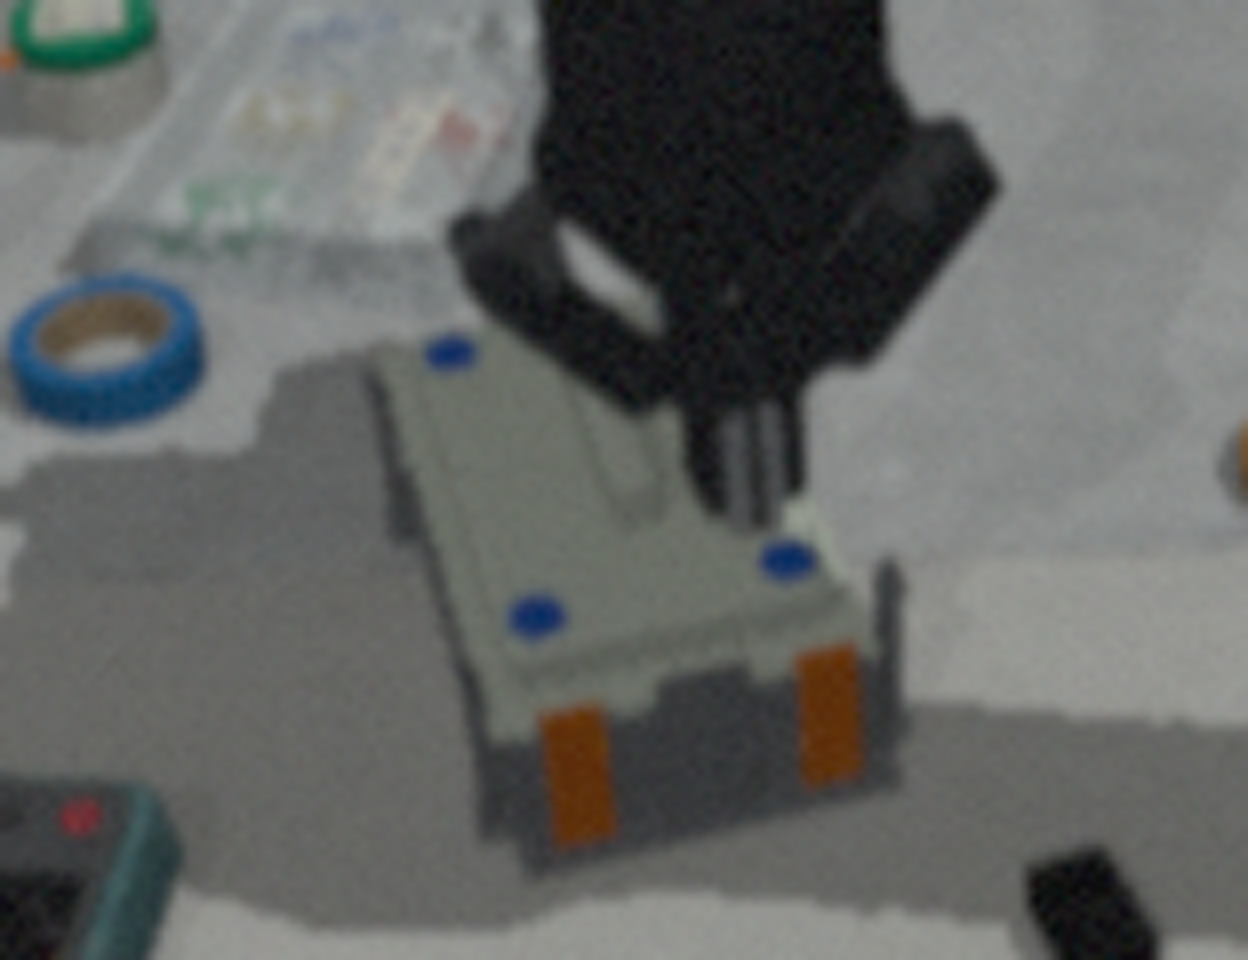

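```bash
python3 - <<'E'
from h import *
go([.629,.0665,.035],.296)
E
```

```text
shift cm [4.11 3.99 4.75] rotvec8 [0.05 0.01 0.  ] q6 end -0.19 needed ry8 -0.00 rows>=1.2
shift cm [4.11 3.99 4.75] rotvec8 [  0.   -22.49  -0.08] q6 end 2.95 needed ry8 22.50 rows>=16.8
```

```bash
(python3 -m jog '[255,4.1,0,4.7,0.05,0,0, 255,4.1,3,4.7,0.05,0,0, 255,4.1,4,4.7,0.05,0,0, 255,4.1,4,4.7,0.05,0,0]' 60; python3 -m jog '[255,0,0.6,0,0,0,0, 255,0,0.6,0,0,0,0]'; python3 -m jog '[255,0,0.4,0,0,0,0, 255,0,0.4,0,0,0,0]'; python3 -m jog '[255,0,0.3,0,0,0,0, 255,0,0.3,0,0,0,0]') | grep -E "pos|contact"
```

```text
position: [0.6276, 0.0659, 0.0346]
contact_force: [-0.3, -0.1, -0.0]
position: [0.6291, 0.0665, 0.0302]
contact_force: [-0.1, 0.1, -0.2]
position: [0.6292, 0.0665, 0.0259]
contact_force: [0.4, 0.1, -0.1]
position: [0.6291, 0.0664, 0.0226]
contact_force: [-0.8, 1.0, -0.8]
```

```bash
(python3 -m jog '[255,0,0.2,0,0,0,0, 255,0,0.2,0,0,0,0]'; python3 -m jog '[255,0,0.2,0,0,0,0, 255,0,0.2,0,0,0,0]'; python3 -m jog '[255,0,0.2,0,0,0,0, 255,0,0.2,0,0,0,0]') | grep -E "pos|contact"
```

```text
position: [0.6295, 0.0663, 0.0209]
contact_force: [0.2, 0.3, 0.3]
position: [0.6297, 0.0663, 0.0205]
contact_force: [-1.9, 1.3, 7.9]
position: [0.6299, 0.0664, 0.0202]
contact_force: [-4.1, 0.2, 16.3]
```

```bash
python3 -m jog '[255,0,-2,0,0,0,0, 255,0,-6,0,0,0,0, 255,0,-6,0,0,0,0]' | grep -E "pos|contact"; python3 - <<'E'
from h import *
go([.5955,-.0565,.04],.296)
E
```

```text
position: [0.632, 0.0663, 0.0803]
contact_force: [0.5, -0.2, 1.2]
shift cm [10.68  3.99 -7.1 ] rotvec8 [-0.07 -0.    0.02] q6 end -0.39 needed ry8 -0.00 rows>=2.1
shift cm [10.68  3.99 -7.1 ] rotvec8 [-0.03 22.5  -0.1 ] q6 end 2.75 needed ry8 22.50 rows>=16.8
```

```bash
(python3 -m jog '[255,5,0,-3.5,0,0,0, 255,10.7,0,-7,0,0,0, 255,10.7,2,-7,0,0,0, 255,10.7,4,-7,0,0,0, 255,10.7,4,-7,0,0,0]' 60; python3 -m jog '[255,0,0.6,0,0,0,0, 255,0,0.6,0,0,0,0]'; python3 -m jog '[255,0,0.4,0,0,0,0, 255,0,0.4,0,0,0,0]';python3 -m jog '[255,0,0.2,0,0,0,0, 255,0,0.2,0,0,0,0]') | grep -E "pos|contact"; python3 - <<'E'
from h import *
w=Cam("wrist","w33")
c=Cam("side");c.crop("s33",280,205,60,8)
E
```

```text
position: [0.5912, -0.0563, 0.0344]
contact_force: [0.0, -0.3, -0.0]
position: [0.5936, -0.0561, 0.0308]
contact_force: [0.1, 0.0, -0.1]
position: [0.5935, -0.0563, 0.0268]
contact_force: [0.2, -0.3, -0.4]
position: [0.5938, -0.0565, 0.025]
contact_force: [-0.4, 0.2, 1.8]
crop origin 202 145 k 8
```

View pics/s33.png

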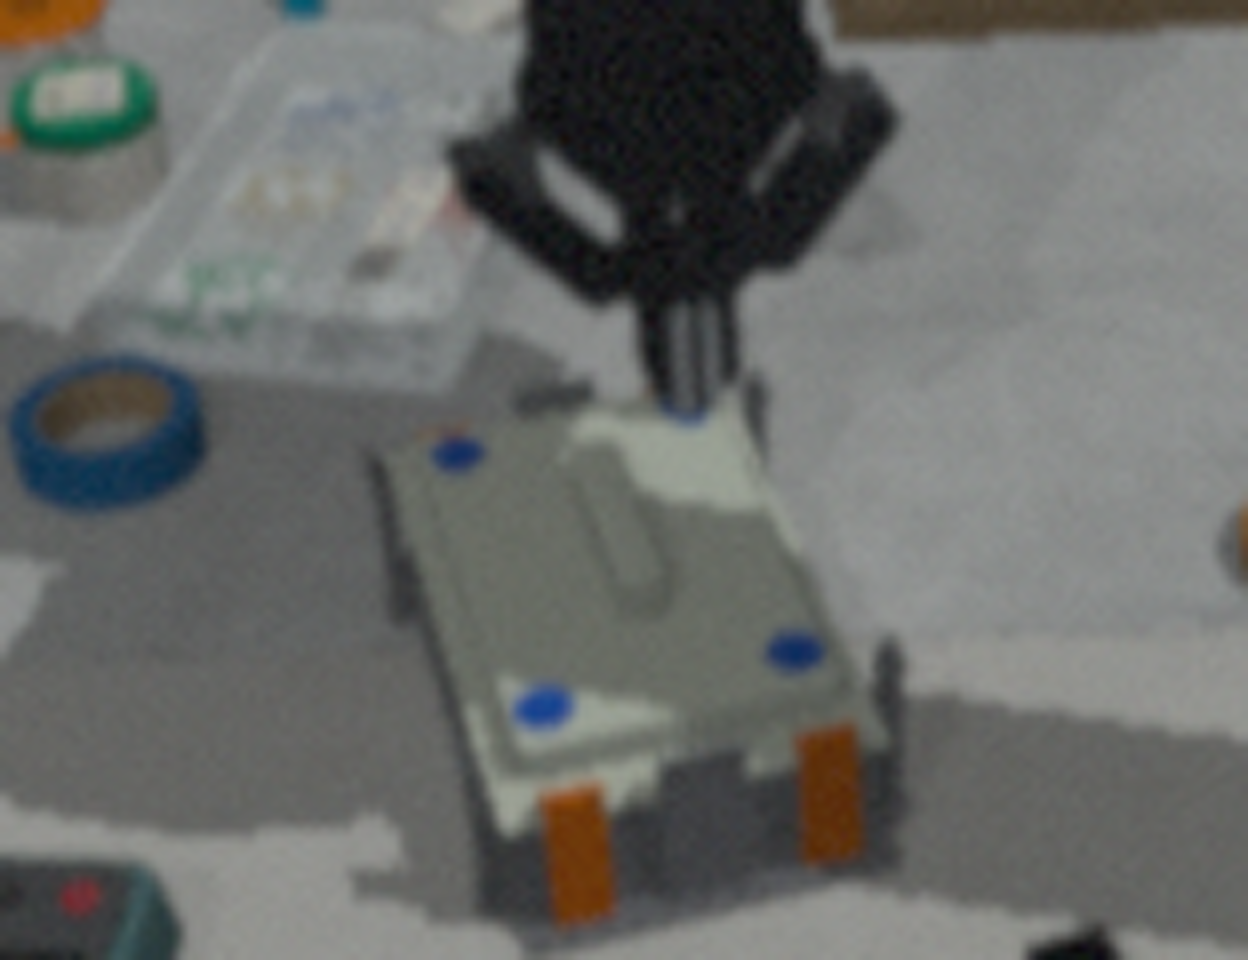

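```bash
(python3 -m jog '[255,0,0.2,0,0,0,0, 255,0,0.2,0,0,0,0]'; python3 -m jog '[255,0,0.2,0,0,0,0, 255,0,0.2,0,0,0,0]'; python3 -m jog '[255,0,0.2,0,0,0,0, 255,0,0.2,0,0,0,0]';python3 -m jog '[255,0,0.1,0,0,0,0, 255,0,0.1,0,0,0,0]') | grep -E "pos|contact"
```

```text
position: [0.5943, -0.0566, 0.0237]
contact_force: [-0.4, -0.2, 5.4]
position: [0.5938, -0.0565, 0.0211]
contact_force: [0.2, 0.0, 0.2]
position: [0.5931, -0.0564, 0.0182]
contact_force: [0.1, 0.2, 0.0]
position: [0.5932, -0.0564, 0.0181]
contact_force: [-2.0, -0.9, 4.9]
```

```bash
(python3 -m jog '[255,0,0.2,0,0,0,0, 255,0,0.2,0,0,0,0]';python3 -m jog '[255,0,-0.3,0,0,0,0, 255,0,-4,0,0,0,0, 255,0,-6.5,0,0,0,0, 255,0,-6.5,0,0,0,0]')| grep -E "pos|contact";  python3 - <<'E'
from h import *
c=Cam("side");c.crop("s34",280,205,60,8)
go([.661,-.037,.035],.296)
E
```

```text
position: [0.5933, -0.0564, 0.018]
contact_force: [-4.3, 0.4, 15.2]
position: [0.5951, -0.0567, 0.0823]
contact_force: [1.0, -0.3, -0.7]
crop origin 202 145 k 8
shift cm [0.09 4.6  6.99] rotvec8 [-0.02 -0.    0.01] q6 end -0.35 needed ry8 -0.00 rows>=1.3
shift cm [0.09 4.6  6.99] rotvec8 [-1.00e-02  2.25e+01 -4.00e-02] q6 end 2.79 needed ry8 22.50 rows>=16.8
```

View pics/s34.png

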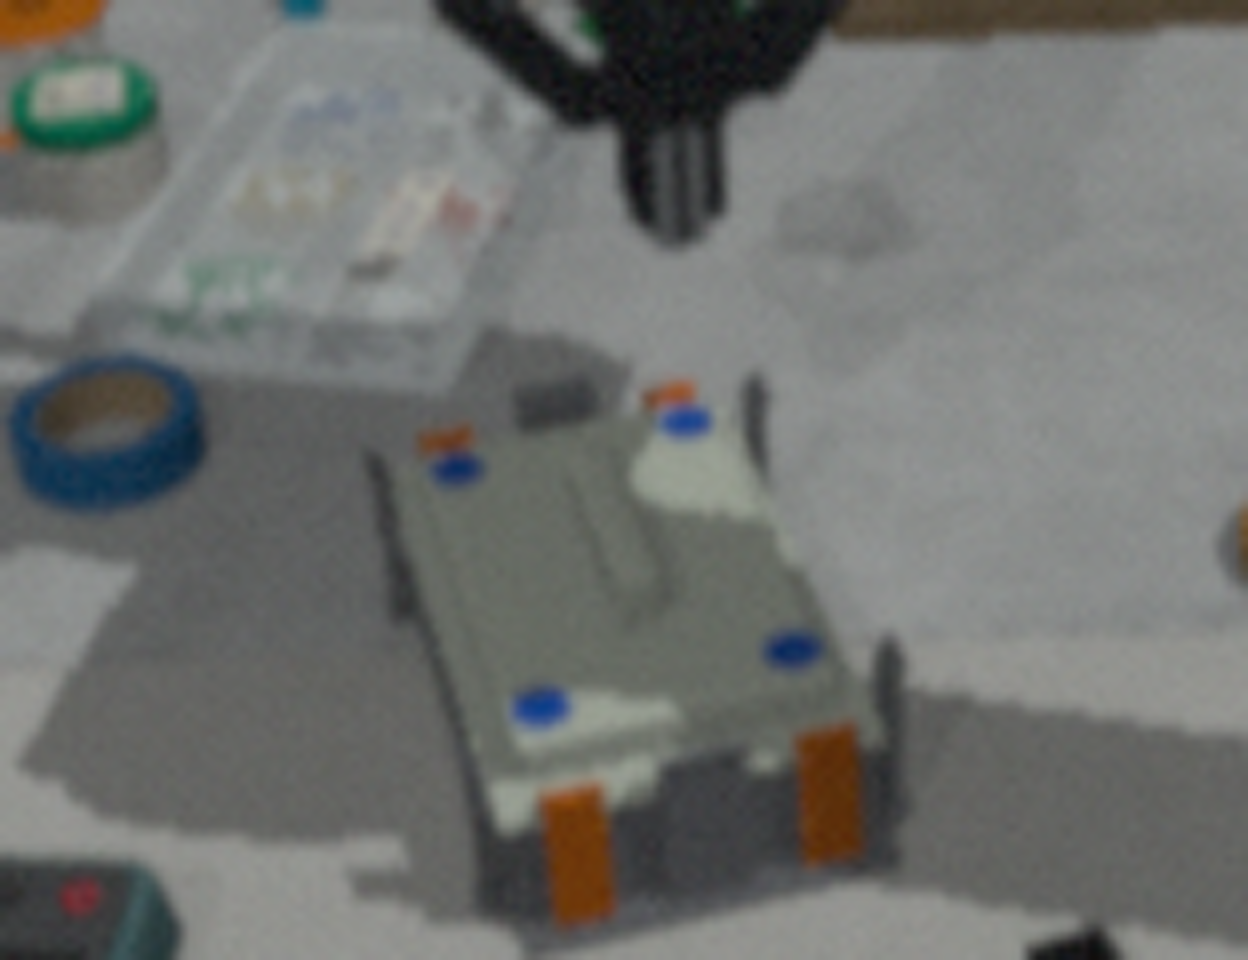

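All four appear down. Press d too.

```bash
(python3 -m jog '[255,0,0,6.9,0,0,0, 255,0,3,6.9,0,0,0, 255,0,4.6,6.9,0,0,0, 255,0,4.6,6.9,0,0,0]' 60; python3 -m jog '[255,0,0.8,0,0,0,0, 255,0,0.8,0,0,0,0]'; python3 -m jog '[255,0,0.4,0,0,0,0, 255,0,0.4,0,0,0,0]';python3 -m jog '[255,0,0.2,0,0,0,0, 255,0,0.2,0,0,0,0]';python3 -m jog '[255,0,0.2,0,0,0,0, 255,0,0.2,0,0,0,0]') | grep -E "pos|contact"
```

```text
position: [0.6565, -0.0361, 0.0319]
contact_force: [0.1, 0.1, 0.4]
position: [0.6591, -0.0365, 0.027]
contact_force: [0.8, -0.5, 0.5]
position: [0.6594, -0.0364, 0.0231]
contact_force: [-0.1, 0.3, -0.2]
position: [0.6595, -0.0363, 0.0208]
contact_force: [0.0, -0.2, 1.1]
position: [0.6594, -0.0363, 0.0187]
contact_force: [0.0, -0.9, -0.3]
```

```bash
(python3 -m jog '[255,0,0.2,0,0,0,0, 255,0,0.2,0,0,0,0]';python3 -m jog '[255,0,0.3,0,0,0,0, 255,0,0.3,0,0,0,0]';python3 -m jog '[255,0,-0.3,0,0,0,0, 255,0,-4,0,0,0,0, 255,0,-9,0,0,0,0, 255,-6,-15,-4,0,0,0, 255,-12,-21,-6,0,0,0, 255,-16,-22,-6,0,0,0, 255,-16,-22,-6,0,0,0, 255,-16,-22,-6,0,0,0]') | grep -E "pos|contact"; python3 - <<'E'
from h import *
w=Cam("wrist","w35");w.crop("w35a",330,220,60,7)
c=Cam("side","s35f");c.crop("s35",280,205,60,8)
d=Cam("scene");d.crop("sc35",330,190,40,8)
s,R,p=S();print(p)
M=[m[0] for m in marks(w)];print(M)
mm=.001
L=[(-34,54),(34,54),(-34,-54),(34,-54)]
cs,sn=np.cos(.296),np.sin(.296)
for z in (.056,.066):
    X=[(.6113+cs*x*mm-sn*y*mm,.0045+sn*x*mm+cs*y*mm,z) for x,y in L]
    print(z,"side",c.px(X).round(1).tolist(),"scene",d.px(X).round(1).tolist(),"wrist",w.px(X).round(1).tolist())
print("side",[m[:2] for m in marks(c)]);print("scene",[m[:2] for m in marks(d)])
E
```

```text
position: [0.6598, -0.0364, 0.0181]
contact_force: [-1.2, -0.8, 5.9]
position: [0.6599, -0.0363, 0.018]
contact_force: [-6.3, 0.3, 18.3]
position: [0.555, 0.1008, 0.2354]
contact_force: [0.2, -0.9, -0.1]
crop origin 252 160 k 7
crop origin 202 145 k 8
crop origin 278 150 k 8
[0.55506463 0.09843432 0.23268691]
[array([312.5, 205.1]), array([362.6, 204.8]), array([359.1, 273.3]), array([618. , 347.7]), array([574.4, 375.3])]
0.056 side [[301.8, 224.5], [270.5, 231.6], [288.5, 196.0], [259.9, 202.0]] scene [[308.0, 184.2], [319.7, 169.6], [340.8, 198.2], [351.7, 182.6]] wrist [[312.8, 206.5], [362.5, 206.5], [313.1, 274.5], [358.8, 274.5]]
0.066 side [[301.6, 220.9], [270.1, 228.0], [288.2, 192.6], [259.5, 198.5]] scene [[307.8, 181.8], [319.7, 167.3], [340.9, 195.9], [351.9, 180.3]] wrist [[312.7, 209.1], [363.7, 209.1], [313.0, 278.5], [359.8, 278.5]]
side [(array([ 18.6, 268.9]), np.int32(57)), (array([ 58.1, 273. ]), np.int32(46)), (array([ 46.5, 295.7]), np.int32(59)), (array([ 78.2, 294.6]), np.int32(31)), (array([107.3, 307.4]), np.int32(33)), (array([ 69.6, 309.4]), np.int32(28)), (array([ 82.6, 313.5]), np.int32(28))]
scene []
```

View pics/w35a.png

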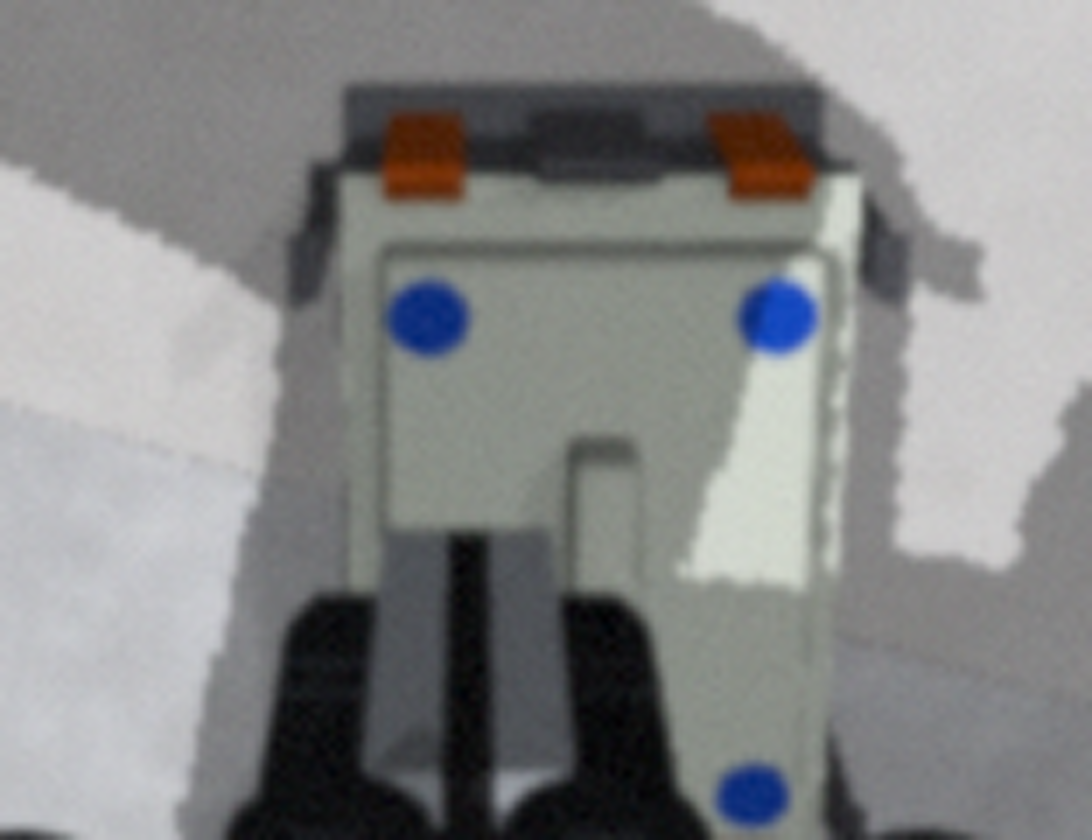

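View pics/s35.png

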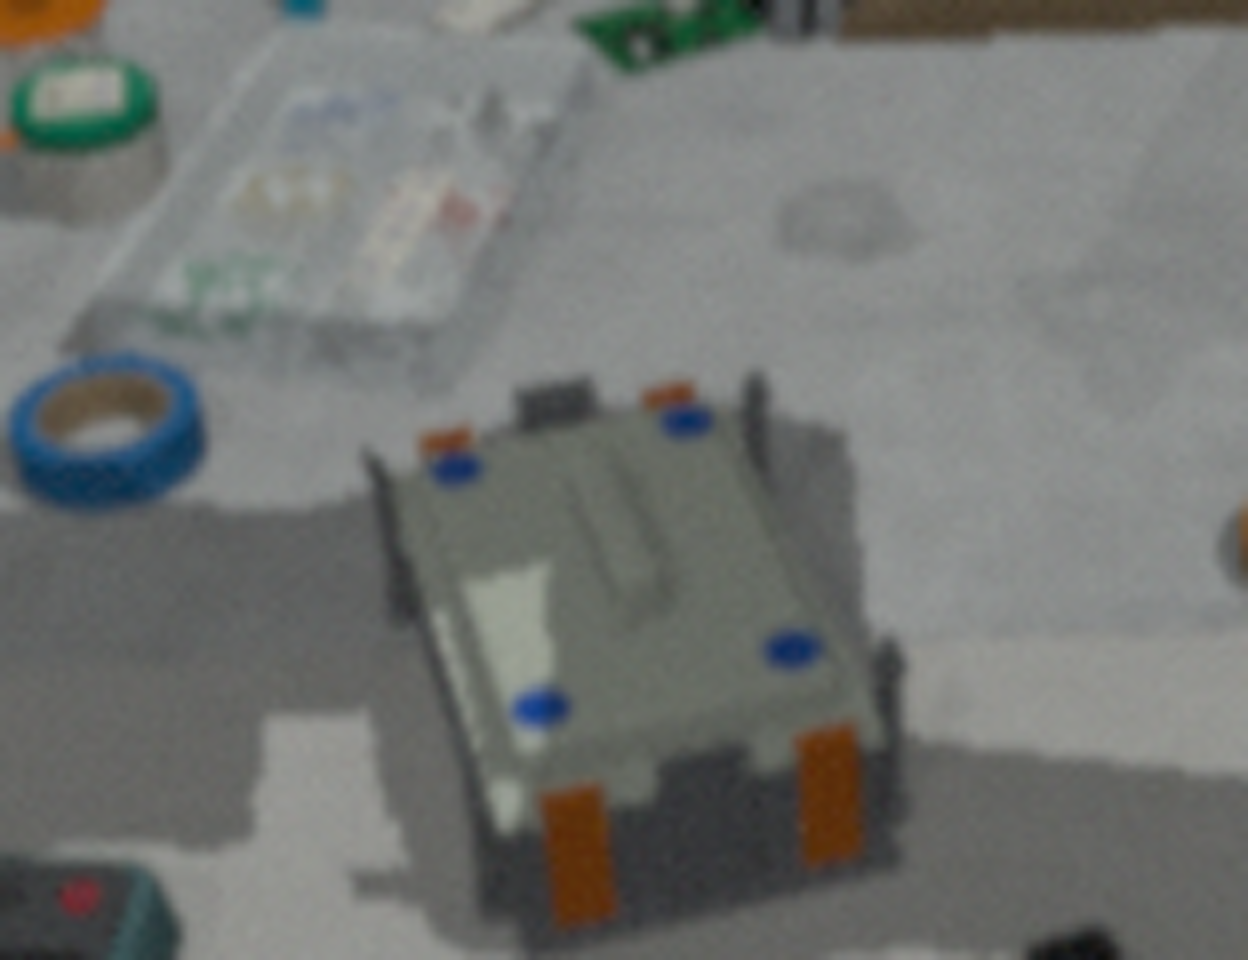

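View pics/sc35.png

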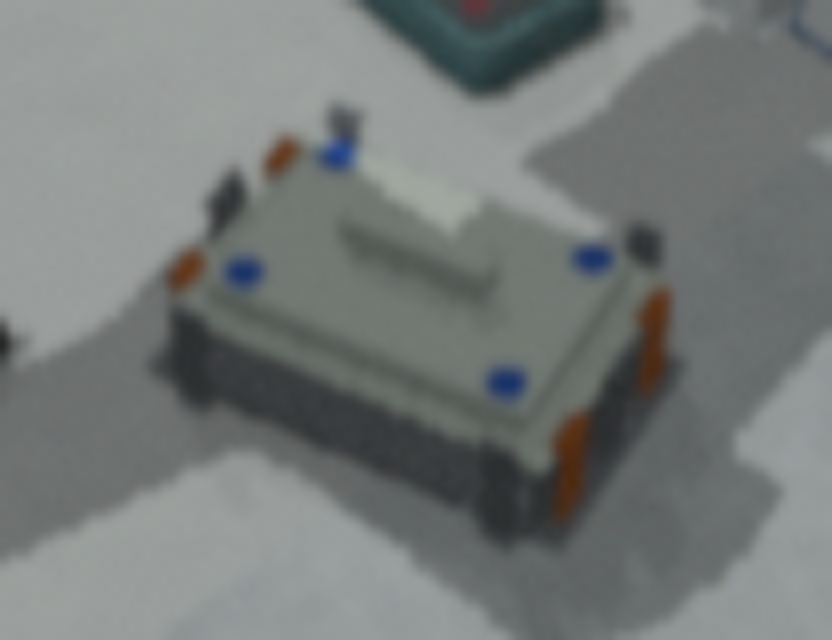

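```bash
python3 -c "
from rig import sign_off;print(sign_off())"
```

```text
the job is handed in; nothing more can be done
None
```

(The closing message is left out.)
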